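# Load the insulation tester's drawer and close it with the contact plate

### The job

Pull the tester's drawer fully out. Lift each case on the bench: put the heavy ones, which are finished chokes, each flat down in a nest of the drawer, and the light ones, which are empty cases, in the cardboard tray. When all the chokes are loaded, lower the contact plate over the drawer's two guide pins, keeping it level and not dropping it, until it rests on both stop collars, let go, and push the drawer fully home under the hood; leave the multimeter, screwdriver, mug and spool alone.

Things in the scene. Friction and masses are not known exactly. Their poses are not given: they have to be found in the camera images.
- tester: bench-top insulation tester, fixed, place and heading vary: grey base 136 mm wide (own x) with two rails, and a white sheet-metal hood over own y -106 to +135 mm, open towards -y, roof 194 to 206 mm over the bench, side walls 8 mm thick. Origin on the bench under the centre of the shut drawer; own y runs along the rails into the hood, z up
- drawer (a joint): travel of the tester's drawer in m: 0 fully home under the hood, 0.23 fully out (a stop at each end); it moves out along the tester's own -y, stays where it is left and takes about 2 to 4 N to move. Fully out, the seated plate clears the hood by 18 mm
- drawer_bar (a point): centre of the drawer's handle: a black bar 110 mm long (x), 12 mm wide (y), 14 mm high on two posts 90 mm apart at the drawer's outer end, 100 mm over the bench, free all round and from above; axes as the tester's. It lies 190 mm from the middle nest along -y; with the drawer home it stands 84 mm outside the hood's mouth
- pins_mid (a point): midway between the drawer's two guide pins, level with the tops of their stop collars (85 mm over the bench, 41 mm over the nest floors); moves with the drawer, axes as the tester's. Pins 88 mm to either side along y: collars of 20 mm diameter up to this height, above them pins of 10 mm diameter rising 36 mm more, the last 12 mm tapered to 3 mm
- nest1 (a point): centre of the floor of the outermost nest (nearest the handle): a rectangular pocket 55 (x) by 41 (y) by 8 mm deep in a white block 78 mm wide (x); moves with the drawer, axes as the tester's. A case fits with its 50 mm length along x, either way round
- nest2 (a point): the same for the middle nest, 48 mm further along y
- nest3 (a point): the same for the innermost nest, 48 mm further along y
- plate: contact plate, grey insulating board 90 (own x) by 212 (own y) by 10 mm thick, 0.42 kg, handle bar on top, two through holes of 12.8 mm diameter on its y axis, 88 mm to either side of the middle. Origin at the centre of the underside, z up; same either way round. Starts on a wooden rest 22 mm high; when seated its origin coincides with pins_mid. Brass contacts stand out 4.5 mm below (look only)
- plate_bar (a point): centre of the contact plate's handle bar, 52 mm above the plate's origin, axes as the plate's: a black bar 104 mm long (y), 12 mm wide (x), 14 mm high, on two posts 80 mm apart, 35 mm clear above the plate
- tray: open cardboard tray 180 (own x) by 130 (own y) by 36 mm high, walls and floor 4 mm, fixed; origin at the centre of its underside, z up; for the empty cases
- case_a: one of up to six look-alike cases, black plastic 50 (own x) by 36 (own y) by 32 mm high, grey cover and two brass screw heads on top; origin at the centre of the underside, z up. Some are finished chokes (iron core and resin, 170 to 250 g), the others empty cases (25 to 40 g); only weight tells. Grip across either pair of sides. Absent in some starts
- case_b: one of up to six look-alike cases, black plastic 50 (own x) by 36 (own y) by 32 mm high, grey cover and two brass screw heads on top; origin at the centre of the underside, z up. Some are finished chokes (iron core and resin, 170 to 250 g), the others empty cases (25 to 40 g); only weight tells. Grip across either pair of sides. Absent in some starts
- case_c: one of up to six look-alike cases, black plastic 50 (own x) by 36 (own y) by 32 mm high, grey cover and two brass screw heads on top; origin at the centre of the underside, z up. Some are finished chokes (iron core and resin, 170 to 250 g), the others empty cases (25 to 40 g); only weight tells. Grip across either pair of sides. Absent in some starts
- case_d: one of up to six look-alike cases, black plastic 50 (own x) by 36 (own y) by 32 mm high, grey cover and two brass screw heads on top; origin at the centre of the underside, z up. Some are finished chokes (iron core and resin, 170 to 250 g), the others empty cases (25 to 40 g); only weight tells. Grip across either pair of sides. Absent in some starts
- case_e: one of up to six look-alike cases, black plastic 50 (own x) by 36 (own y) by 32 mm high, grey cover and two brass screw heads on top; origin at the centre of the underside, z up. Some are finished chokes (iron core and resin, 170 to 250 g), the others empty cases (25 to 40 g); only weight tells. Grip across either pair of sides. Absent in some starts
- case_f: one of up to six look-alike cases, black plastic 50 (own x) by 36 (own y) by 32 mm high, grey cover and two brass screw heads on top; origin at the centre of the underside, z up. Some are finished chokes (iron core and resin, 170 to 250 g), the others empty cases (25 to 40 g); only weight tells. Grip across either pair of sides. Absent in some starts
- meter: bystander: grey hand-held multimeter 80 by 160 by 34 mm lying on its back, origin at the centre of its underside
- screwdriver: bystander: screwdriver lying on the bench
- mug: bystander: white mug, 80 mm wide, 95 mm high
- spool: bystander: steel-coloured wire spool, 56 mm wide, 46 mm high
Things that resemble listed ones, but are neither listed nor needed, are in the scene too. Leave any orange or purple look-alike of the case_d alone. Leave any red look-alike of the case_f alone.

How it is judged:
On the way, in this order (a step that is already met when the one before it is completed fails the run):
1. the drawer is pulled fully out (value of joint drawer above 0.222 m), for 0.2 s.
2. every choke present lies flat in a nest of the drawn-out drawer (((horizontal distance between case_a and nest1 below 0.005 m and z of case_a in the frame of nest1 below 0.004 m and angle between case_a's own z axis and vertical below 0.08 rad) or (horizontal distance between case_a and nest2 below 0.005 m and z of case_a in the frame of nest2 below 0.004 m and angle between case_a's own z axis and vertical below 0.08 rad) or (horizontal distance between case_a and nest3 below 0.005 m and z of case_a in the frame of nest3 below 0.004 m and angle between case_a's own z axis and vertical below 0.08 rad)) and ((horizontal distance between case_d and nest1 below 0.005 m and z of case_d in the frame of nest1 below 0.004 m and angle between case_d's own z axis and vertical below 0.08 rad) or (horizontal distance between case_d and nest2 below 0.005 m and z of case_d in the frame of nest2 below 0.004 m and angle between case_d's own z axis and vertical below 0.08 rad) or (horizontal distance between case_d and nest3 below 0.005 m and z of case_d in the frame of nest3 below 0.004 m and angle between case_d's own z axis and vertical below 0.08 rad)) and ((horizontal distance between case_e and nest1 below 0.005 m and z of case_e in the frame of nest1 below 0.004 m and angle between case_e's own z axis and vertical below 0.08 rad) or (horizontal distance between case_e and nest2 below 0.005 m and z of case_e in the frame of nest2 below 0.004 m and angle between case_e's own z axis and vertical below 0.08 rad) or (horizontal distance between case_e and nest3 below 0.005 m and z of case_e in the frame of nest3 below 0.004 m and angle between case_e's own z axis and vertical below 0.08 rad)) and value of joint drawer above 0.2 m), for 0.2 s.
3. the contact plate is level over both pins and rests on the collars, chokes in their nests, drawer still out (all of step 2 and horizontal distance between plate and pins_mid below 0.004 m and z of plate in the frame of pins_mid between -0.003 and 0.003 m and angle between plate's own z axis and vertical below 0.025 rad and angle between the y axis of plate and the y axis of pins_mid, either way round below 0.05 rad), for 0.3 s.
4. the drawer is fully home (value of joint drawer below 0.006 m), for 0.3 s.
At the end, for the whole second after the job is handed in: drawer within 6 mm of home; plate flat on both collars (within 4 mm of the pins' middle, 3 mm in height, 0.025 rad tilt); every choke present in a nest (within 5 mm of its centre, under 4 mm over its floor); every empty case present in the tray; all at rest (value of joint drawer below 0.006 m and horizontal distance between plate and pins_mid below 0.004 m and z of plate in the frame of pins_mid between -0.003 and 0.003 m and angle between plate's own z axis and vertical below 0.025 rad and angle between the y axis of plate and the y axis of pins_mid, either way round below 0.05 rad and linear speed of each of plate, case_a, case_b, case_c, case_d, case_e, case_f below 0.02 m/s and ((horizontal distance between case_a and nest1 below 0.005 m and z of case_a in the frame of nest1 below 0.004 m and angle between case_a's own z axis and vertical below 0.08 rad) or (horizontal distance between case_a and nest2 below 0.005 m and z of case_a in the frame of nest2 below 0.004 m and angle between case_a's own z axis and vertical below 0.08 rad) or (horizontal distance between case_a and nest3 below 0.005 m and z of case_a in the frame of nest3 below 0.004 m and angle between case_a's own z axis and vertical below 0.08 rad)) and ((horizontal distance between case_d and nest1 below 0.005 m and z of case_d in the frame of nest1 below 0.004 m and angle between case_d's own z axis and vertical below 0.08 rad) or (horizontal distance between case_d and nest2 below 0.005 m and z of case_d in the frame of nest2 below 0.004 m and angle between case_d's own z axis and vertical below 0.08 rad) or (horizontal distance between case_d and nest3 below 0.005 m and z of case_d in the frame of nest3 below 0.004 m and angle between case_d's own z axis and vertical below 0.08 rad)) and ((horizontal distance between case_e and nest1 below 0.005 m and z of case_e in the frame of nest1 below 0.004 m and angle between case_e's own z axis and vertical below 0.08 rad) or (horizontal distance between case_e and nest2 below 0.005 m and z of case_e in the frame of nest2 below 0.004 m and angle between case_e's own z axis and vertical below 0.08 rad) or (horizontal distance between case_e and nest3 below 0.005 m and z of case_e in the frame of nest3 below 0.004 m and angle between case_e's own z axis and vertical below 0.08 rad)) and x of case_b in the frame of tray between -0.08 and 0.08 m and y of case_b in the frame of tray between -0.055 and 0.055 m and z of each of case_b, case_c, case_f in the frame of tray below 0.045 m and x of case_c in the frame of tray between -0.08 and 0.08 m and y of case_c in the frame of tray between -0.055 and 0.055 m and x of case_f in the frame of tray between -0.08 and 0.08 m and y of case_f in the frame of tray between -0.055 and 0.055 m); the robot touches nothing.
It fails at once if a bystander (meter, screwdriver, mug or spool) was disturbed (moved over 25 mm) (distance of any of meter, screwdriver, mug, spool from where it was at the start of the episode above 0.025 m).
It fails at once if the plate was forced down crooked on the pins (tilted over 0.14 rad there) (horizontal distance between plate and pins_mid below 0.03 m and z of plate in the frame of pins_mid below 0.034 m and angle between plate's own z axis and vertical above 0.14 rad).
It fails at once if the plate was dropped onto the pins (faster than 0.45 m/s there) (horizontal distance between plate and pins_mid below 0.03 m and z of plate in the frame of pins_mid below 0.034 m and linear speed of plate above 0.45 m/s).
Of case_a, case_b, case_c, case_d, case_e, case_f only 4 to 6 are there at a start; the rules pass over those that are not, and their reading is None.
At some moment in a run one of case_a, case_b, case_c, case_d, case_e, case_f may be knocked a few centimetres aside while the robot is not near it.
It also fails if it takes over 210 s, if anything falls off the work surface, if the arm or the gripper's body presses on something with over 40 N, if the wrist force passes 120 N, or if a joint passes its speed limit or range.

### The arm

A 6-joint arm with a two-finger parallel gripper is mounted at the origin on the work surface. World frame = base frame: x ahead of the robot, y to its left, z up, the work surface at z = 0. Lengths are in m, angles in rad, forces in N, time in s.
With the tool pointing down it reaches from about 0.35 to 0.775 m from the base axis. Payload 5.5 kg.
Tool frame: the origin (TCP) lies on the mounting face of the last link; the fingertips stand 173 mm ahead of it and the grasp point (between the pads) lies 155 mm ahead of it; z points along the fingers, y is the direction in which the jaws open and shut (so a half turn about z gives the same grasp; the last joint's range is limited). The gripper opens to 85 mm and grips with 20 to 120 N. Pads are 22 mm wide; open, the fingers measure 114 mm over their backs; the gripper's body (76 mm by 85 mm) begins 54 mm behind the grasp point. The pads swing forward as they close: fully open they stand 13 mm farther back than shut.
Start: joints at [1.167, 0.313, 0.046, 1.304, 0, 1.431], TCP at [0.15, 0.555, 0.405] pointing down, gripper open.
Joint ranges: [-2.76, 2.76], [-0.86, 1.69], [-1.03, 1.26], [-2.2, 2.34], [-1.47, 1.5], [-3.14, 3.14]. Speed limits (rad/s): [2.57, 2.57, 3.14, 3.14, 3.14, 3.14].

### API

Orientations are given as a unit quaternion [w, x, y, z].
In Python, from workcell import get_state, eyes, env gives the robot as it stands. The module is installed in compiled form; this text tells all that it offers.
- The arm moves only by the tool carry_out, never from a script. Its argument "motion" is a list of rows, each an object of numbers: "jaw": the opening, from -1 (shut) to 1 (fully open); "tx", "ty", "tz": the shift along the tool's x, y, z in cm; "wx", "wy", "wz": the turn, a rotation vector about the tool's x, y, z in degrees. In form: [{"jaw": .., "tx": .., "ty": .., "tz": .., "wx": .., "wy": .., "wz": ..}, ...]. A call has 1 to 20 rows; each row shifts and turns the commanded pose from where the row before left it, along the tool's axes as they then stand; what a row does not reach is not made up. A row lasts 1/8 s, in which the tool goes at most 62.5 mm and 10.7 degrees, less where a joint would pass 70% of its speed; a pose out of reach is approached as far as the arm can. A call with a gripper value outside its range is refused whole. The fingers move at their own pace and stop on an object; "force" is the grip in N (left out, the last holds). Time passes only in rows, so rows that do not move let the fingers close. It gives the time, the measured TCP pose, the force and the opening at its end, in the units of the state.
- get_state(): the state, without advancing time (a new reading comes with each control period).
- eyes.read_camera(name): name is "side" or "top" or "wrist"; returns the picture (384x512x3 uint8, blue, green, red); there is no depth.
- eyes.calibration(name): a dict with "K" (3x3 intrinsics, pixels), "k1" (the pictures are not rectified: a ray, as slopes to the right and down, at radius r is drawn at 1 + k1 r^2 times it, then the intrinsics apply), "camera_from_world" (4x4, takes a point from world to camera coordinates). Camera axes: x right, y up, looking along -z (the intrinsics and any distortion apply to the point x, -y, -z); pixel columns grow to the right and rows downward; lengths in m; the calibration is good to about 2 mm. A picture is of the moment at which its call begins: read the wrist's pose just before it. calibration takes no time and is no camera call; for the wrist camera it gives the pose at the moment of the call.
- env.hand_in(): hands the job in, once; it reports no verdict.
The state is a dict: "clock": time; "joint_pos": joint angles; "qvel": joint speeds; "tau": joint torques, N m; "tcp_pos": TCP position; "orientation": TCP orientation; "wrist_force": force on the tool from outside, world axes, zero at the start; "ft_torque": the same for the moment, N m; "finger_gap": finger opening in m.
Only numpy, scipy, OpenCV 4.12 (cv2) and the standard library are available. Lean on these libraries where they do the work, as an engineer would, in place of code of your own. Each camera call takes 0.05 s, during which the arm holds its last target.

## Working session

There is one attempt and no reset: what is moved stays moved. The work goes in short steps, Python scripts to look and compute and a tool call to move; the robot and the scene stay as the last step left them, time stands still between calls to the robot, and variables do not carry over. Pictures are saved under pics/ and viewed, and the job is handed in when it is done.

Besides the shell and the picture viewer there is one more tool, called after ">>>" as name(argument=value, ...) on one line, values as JSON. carry_out: Moves the arm, as the interface text tells. Its arguments: {"type":"object","properties":{"motion":{"type":"array"},"force":{"type":"number"}},"required":["motion"]}

```bash
mkdir -p pics; cat > h.py <<'E'
import numpy as np, cv2
from workcell import get_state, eyes, env
from scipy.spatial.transform import Rotation as R
def cal(n):
    c=eyes.calibration(n); return np.array(c['K']),float(c['k1']),np.array(c['camera_from_world'])
def ray(c,u,v):
    K,k1,T=c
    # OpenCV distortion with k1 only
    p=cv2.undistortPoints(np.array([[[u,v]]],float),K,np.array([k1,0,0,0.]))[0,0]
    d=T[:3,:3].T@np.array([p[0],-p[1],-1.]); o=-T[:3,:3].T@T[:3,3]
    return o,d
def onz(c,u,v,z):
    o,d=ray(c,u,v); return o+d*(z-o[2])/d[2]
def proj(c,P):
    K,k1,T=c; P=np.atleast_2d(P); q=P@T[:3,:3].T+T[:3,3]
    q=q*[1,-1,-1]
    r=cv2.projectPoints(q.reshape(-1,1,3),np.zeros(3),np.zeros(3),K,np.array([k1,0,0,0.]))[0]
    return r.reshape(-1,2)
def tri(rays):
    A=np.zeros((3,3));b=np.zeros(3)
    for o,d in rays:
        d=d/np.linalg.norm(d);M=np.eye(3)-np.outer(d,d);A+=M;b+=M@o
    return np.linalg.solve(A,b)
def snap(n,f,crop=None,s=1):
    c=cal(n); im=eyes.read_camera(n); cv2.imwrite(f'pics/raw_{f}.png',im)
    show(im,f,crop,s); return c,im
def show(im,f,crop=None,s=1):
    if crop: x0,y0,x1,y1=crop; im=im[y0:y1,x0:x1]
    cv2.imwrite(f'pics/{f}.png',cv2.resize(im,None,fx=s,fy=s,interpolation=cv2.INTER_CUBIC))
E
python3 - <<'E'
from h import *
s=get_state()
for k,v in s.items(): print(k,np.round(v,4))
for n in('side','top','wrist'):
    c,im=snap(n,n+'0',s=1.5); print(n,c[0].tolist(),c[1],(-c[2][:3,:3].T@c[2][:3,3]).round(3), c[2][:3,:3].round(3).tolist())
E
```

```text
clock 0.0
joint_pos [1.1674 0.314  0.0449 1.3036 0.     1.4312]
qvel [ 0.0006  0.0002  0.0005  0.0011 -0.0004  0.0008]
tau [-4.00000e-04 -4.80632e+01  2.98531e+01  1.94000e-02 -2.00000e-04
 -0.00000e+00]
tcp_pos [0.1498 0.5549 0.4038]
orientation [-3.000e-04  1.315e-01  9.913e-01 -9.000e-04]
wrist_force [0.5222 0.3113 1.2706]
ft_torque [-0.0008  0.0182 -0.0055]
finger_gap 0.0853
side [[398.41310662911576, 0.0, 256.08112453157133], [0.0, 398.41310662911576, 188.11442155415335], [0.0, 0.0, 1.0]] 0.030561246186802626 [ 0.157 -0.716  0.858] [[0.866, -0.499, 0.02], [0.324, 0.592, 0.738], [-0.38, -0.633, 0.675]]
top [[368.2187761309179, 0.0, 255.64423125467053], [0.0, 368.2187761309179, 192.4700742068146], [0.0, 0.0, 1.0]] -0.04656569288752487 [ 0.498 -0.003  1.186] [[-0.006, -1.0, -0.021], [0.998, -0.007, 0.057], [-0.057, -0.02, 0.998]]
wrist [[309.439979342345, 0.0, 263.7907726896408], [0.0, 309.439979342345, 191.36390421672], [0.0, 0.0, 1.0]] -0.014003464610628721 [0.072 0.577 0.372] [[0.261, 0.965, -0.001], [-0.917, 0.248, -0.314], [-0.303, 0.083, 0.949]]
```

View pics/top0.png

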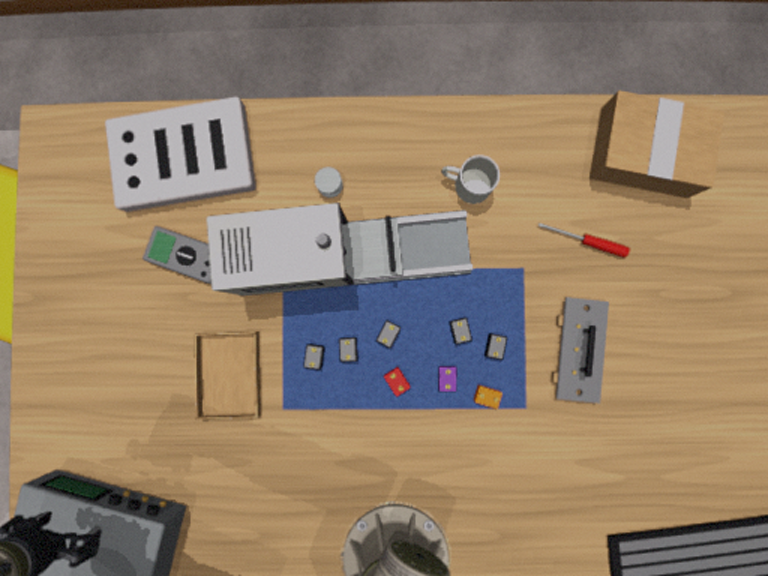

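View pics/side0.png

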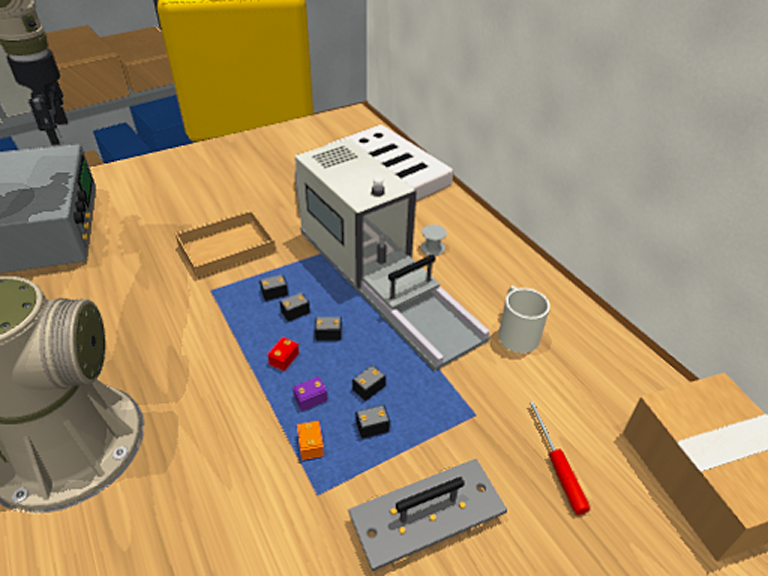

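View pics/wrist0.png

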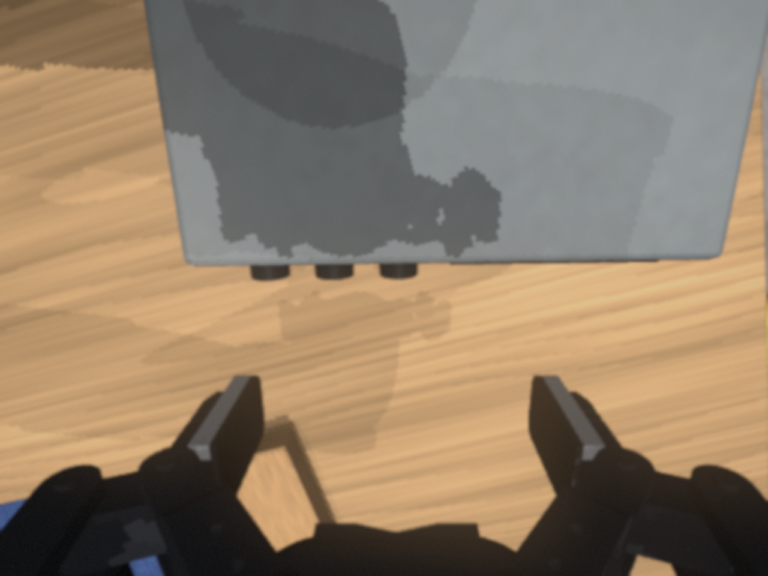

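The top view shows, in 1.5x pixels: the tester hood at (280,248), the drawer bar at (391,245), the tray at (228,375) and the plate at (582,350). Five black and grey cases are at (314,357), (348,349), (388,334), (461,331) and (497,346). The red (398,381), purple (447,378) and orange (489,397) ones are decoys.

```bash
python3 - <<'E'
from h import *
im=cv2.imread('pics/raw_top0.png')
show(im,'t1',(185,170,355,280),4.5)
show(im,'t2',(130,130,330,205),4)
show(im,'t3',(360,190,415,275),7)
s=cv2.imread('pics/raw_side0.png'); show(s,'s1',(220,140,350,250),6); show(s,'s2',(220,300,350,384),6)
E
```

```text
(no output)
```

View pics/t1.png

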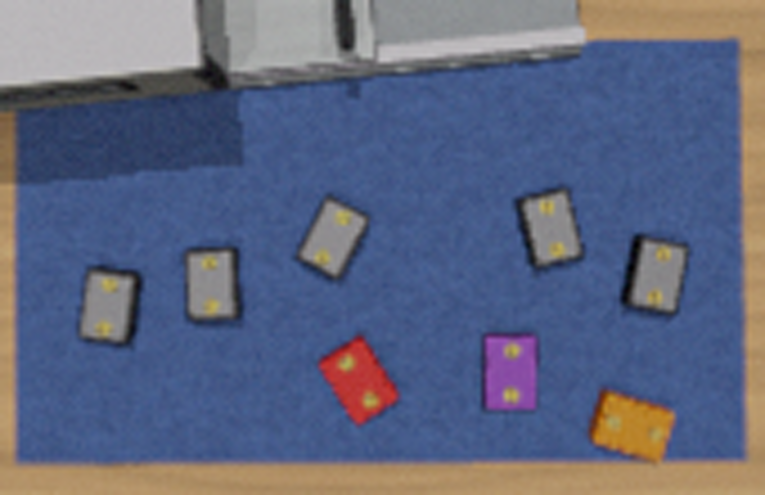

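View pics/t2.png

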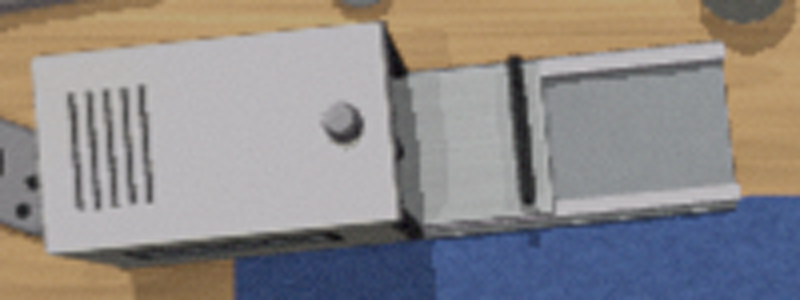

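View pics/t3.png

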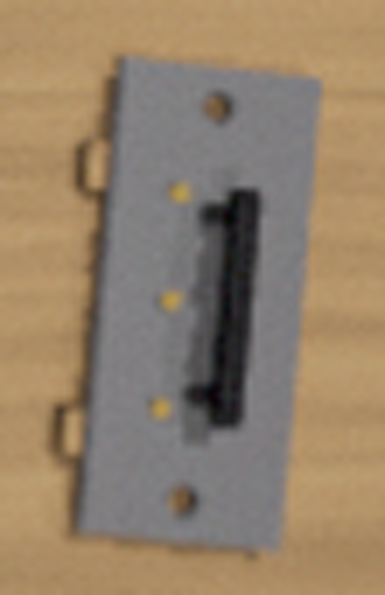

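View pics/s1.png

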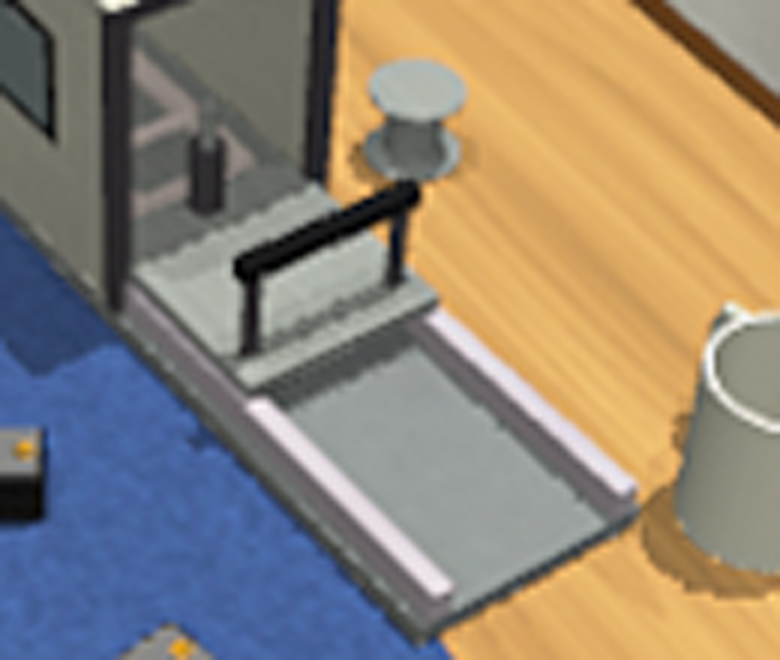

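View pics/s2.png

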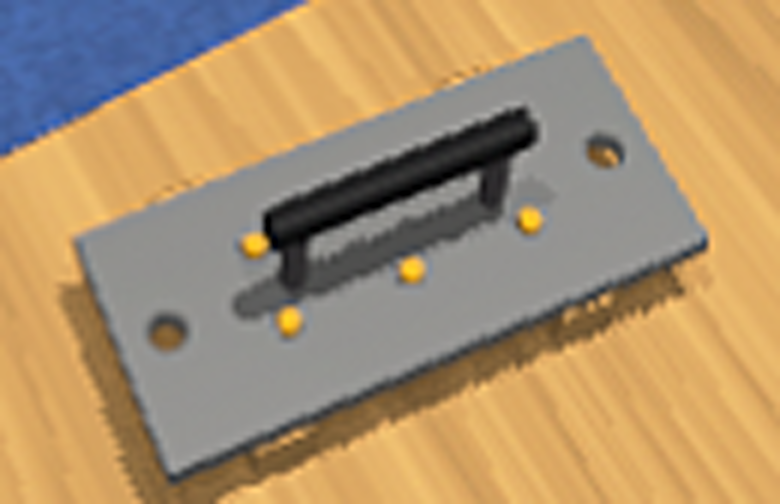

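```bash
python3 - <<'E'
from h import *
c=cal('top'); im=cv2.imread('pics/raw_top0.png')
def P(pts,o,s,z): return np.array([onz(c,(x+.5)/s-.5+o[0],(y+.5)/s-.5+o[1],z) for x,y in pts])
q=P([(33,60),(380,24),(398,222),(47,252)],(130,130),4,.206)
print('hood',q.round(4).tolist(), np.degrees(np.arctan2(*(q[1]-q[0])[[1,0]])),np.degrees(np.arctan2(*(q[2]-q[3])[[1,0]])), np.linalg.norm(q[1]-q[0]),np.linalg.norm(q[2]-q[1]))
hx=((q[0]+q[3])-(q[1]+q[2]))/2;hx/=np.linalg.norm(hx)
print('hood heading y-axis',np.degrees(np.arctan2(hx[1],hx[0])))
q=P([(513.5,57),(530,205)],(130,130),4,.107); b=q.mean(0); d=q[0]-q[1]
print('bar',q.round(4).tolist(),b.round(4),np.linalg.norm(d),np.degrees(np.arctan2(d[1],d[0])))
q=P([(122,58),(322,80),(281,548),(78,532)],(360,190),7,.032);print('plate',q.round(4).tolist(),q.mean(0).round(4))
q=P([(219,106),(183,501)],(360,190),7,.032);print('holes',q.round(4).tolist(),q.mean(0).round(4),np.linalg.norm(q[0]-q[1]),np.degrees(np.arctan2(*(q[0]-q[1])[[1,0]])))
q=P([(244,190),(226,425)],(360,190),7,.081);print('pbar',q.mean(0).round(4),np.linalg.norm(q[0]-q[1]))
hsv=cv2.cvtColor(im,cv2.COLOR_BGR2HSV)
sub=np.zeros(im.shape[:2],np.uint8)
roi=(slice(195,272),slice(190,350))
h,s,v=cv2.split(hsv)
blue=((h>100)&(h<125)&(s>80))
m=(~blue).astype(np.uint8)*255
sub[roi]=m[roi]
cs,_=cv2.findContours(sub,cv2.RETR_EXTERNAL,cv2.CHAIN_APPROX_NONE)
for k in cs:
    if cv2.contourArea(k)<60: continue
    r=cv2.minAreaRect(k); mm=np.zeros_like(sub);cv2.drawContours(mm,[k],-1,255,-1)
    g=((s<60)&(v>90)&(mm>0))|((mm>0)&(h<35)&(s>80)); ys,xs=np.nonzero(g)
    pts=np.stack([xs,ys],1).astype(np.float32); r2=cv2.minAreaRect(pts)
    col=im[ys,xs].mean(0).round()
    w=np.array([onz(c,*p,.032) for p in cv2.boxPoints(r2)])
    e1,e2=w[1]-w[0],w[2]-w[1]
    L=e1 if np.linalg.norm(e1)>np.linalg.norm(e2) else e2
    cen=onz(c,xs.mean(),ys.mean(),.032)
    print('case px',(xs.mean()).round(1),ys.mean().round(1),cen.round(4)[:2],'long dir deg',np.degrees(np.arctan2(L[1],L[0])).round(1)%180,np.linalg.norm(e1).round(3),np.linalg.norm(e2).round(3),col)
# tray
for n,p in dict(tl=(198,333),tr=(258,332),br=(260,418),bl=(199,418)).items():
    print('tray',n,onz(c,p[0]/1.5,p[1]/1.5,.036).round(4))
E
```

```text
hood [[0.6865, 0.3359, 0.206], [0.7081, 0.0993, 0.206], [0.5741, 0.0873, 0.206], [0.5558, 0.3245, 0.206]] -84.78898254300533 -85.57554111988647 0.23764288659193042 0.1345462607106771
hood heading y-axis 94.8175375666013
bar [[0.7036, 0.0107, 0.107], [0.5936, -0.0007, 0.107]] [0.6486 0.005  0.107 ] 0.11055884262360559 5.921231134984123
plate [[0.5442, -0.3598, 0.032], [0.5337, -0.4495, 0.032], [0.3261, -0.4261, 0.032], [0.3341, -0.3357, 0.032]] [ 0.4345 -0.3928  0.032 ]
holes [[0.5224, -0.4029, 0.032], [0.3473, -0.3827, 0.032]] [ 0.4349 -0.3928  0.032 ] 0.17629192839028976 -6.554467298645268
pbar [ 0.4355 -0.3907  0.081 ] 0.10027505945154183
case px 324.8 264.3 [ 0.3392 -0.1932] long dir deg 71.2 0.037 0.053 [ 46. 121. 172.]
case px 298.4 252.6 [ 0.3758 -0.1116] long dir deg 174.6 0.04 0.007 [107. 138. 162.]
case px 264.4 253.9 [ 0.3722 -0.006 ] long dir deg 31.69999999999999 0.031 0.047 [ 54.  67. 182.]
case px 208.2 237.5 [0.424  0.1694] long dir deg 171.8 0.045 0.032 [127. 133. 136.]
case px 231.2 232.7 [0.4386 0.0971] long dir deg 179.8 0.031 0.044 [127. 133. 136.]
case px 330.9 230.7 [ 0.4428 -0.2137] long dir deg 167.8 0.044 0.03 [125. 131. 135.]
case px 258.5 222.3 [0.4706 0.0117] long dir deg 153.0 0.045 0.031 [129. 135. 139.]
case px 307.3 220.2 [ 0.476  -0.1405] long dir deg 13.300000000000011 0.031 0.045 [127. 133. 136.]
tray tl [0.4733 0.4104 0.036 ]
tray tr [0.4749 0.2829 0.036 ]
tray br [0.2965 0.2781 0.036 ]
tray bl [0.2961 0.4068 0.036 ]
```

```bash
cat >> h.py <<'E'
def tool():
    s=get_state(); q=s['orientation']; Rm=R.from_quat([q[1],q[2],q[3],q[0]]).as_matrix()
    return np.array(s['tcp_pos']),Rm
def plan(g,yaw,pos=None):
    """grasp point target g, jaw axis yaw deg (mod 180); translation first in current frame, then turn"""
    p,Rm=tool(); 
    if pos is not None: p=pos
    t=np.array(g)+[0,0,.155]
    cur=np.degrees(np.arctan2(Rm[1,1],Rm[0,1]))
    w=(cur-yaw+90)%180-90
    q6=get_state()['joint_pos'][5]
    # tilt error as tool-frame rotvec
    zc=Rm.T@np.array([0,0,-1.]); tilt=np.degrees(np.cross([0,0,1],zc))
    d=Rm.T@(t-p)*100
    a=R.from_euler('z',w,degrees=True).as_matrix(); 
    print('grasp now',(p+Rm[:,2]*.155).round(4),'yaw',cur.round(2),'tilt wx,wy deg',tilt[:2].round(2),'q6',np.degrees(q6).round(1))
    print(' shift cm (current frame)',d.round(2),' wz',w.round(2),' | shift in turned frame',(a.T@d).round(2))
def weigh(n=12):
    f=[]
    for i in range(n):
        eyes.read_camera('wrist'); s=get_state(); f.append(list(s['wrist_force'])+list(s['tau'][1:4]))
    f=np.array(f); print('force mean',f.mean(0).round(3),'sd',f.std(0).round(3)); return f
E
python3 - <<'E'
from h import *
weigh(6)
c1=cal('top');c2=cal('side')
# bar in side crop s1 origin (220,140) s6: ends (243,268)-(412,190) top mid
e=[((245+.5)/6-.5+220,(262+.5)/6-.5+140),((412+.5)/6-.5+220,(188+.5)/6-.5+140)]
print([onz(c2,*x,.105).round(4) for x in e])
h=[((168+.5)/6-.5+220,(331+.5)/6-.5+300),((605+.5)/6-.5+220,(151+.5)/6-.5+300)]
q=[onz(c2,*x,.030) for x in h];print(q,(q[0]+q[1])/2)
p,Rm=tool(); print(Rm.round(3).tolist())
plan([.40,0.0,.245],95.3)
E
```

```text
force mean [-8.8000e-02  1.5700e-01  3.5000e-02 -4.8008e+01  2.9840e+01  8.0000e-03] sd [0.332 0.192 0.389 0.023 0.007 0.004]
[array([0.6024, 0.0019, 0.105 ]), array([0.702 , 0.0096, 0.105 ])]
[array([ 0.34848898, -0.38142812,  0.03      ]), array([ 0.5237366 , -0.40200399,  0.03      ])] [ 0.43611279 -0.39171606  0.03      ]
[[-0.965, 0.261, -0.0], [0.261, 0.965, -0.0], [0.0, -0.0, -1.0]]
grasp now [0.1499 0.5551 0.2497] yaw 74.88 tilt wx,wy deg [-0. -0.] q6 82.0
 shift cm (current frame) [-38.62 -47.07   0.47]  wz -20.42  | shift in turned frame [-19.77 -57.58   0.47]
```

>>> carry_out(motion=[{"wz":-10.2},{"wz":-10.2},{"tx":-1.9,"ty":-4.46},{"tx":-1.9,"ty":-4.46},{"tx":-1.9,"ty":-4.46},{"tx":-1.9,"ty":-4.46},{"tx":-1.9,"ty":-4.46},{"tx":-1.9,"ty":-4.46},{"tx":-1.9,"ty":-4.46},{"tx":-1.9,"ty":-4.46},{"tx":-1.9,"ty":-4.46},{"tx":-1.9,"ty":-4.46},{"tx":-1.9,"ty":-4.46},{"tx":-1.9,"ty":-4.46},{"tx":-1.9,"ty":-4.46},{}])

```text
invalid input at $.motion[0]: expected keys jaw, tx, ty, tz, wx, wy, wz
```

```bash
python3 - <<'E'
from h import *
plan([.648,0.004,.245],95.3)
E
```

```text
grasp now [0.1499 0.5551 0.2497] yaw 74.88 tilt wx,wy deg [-0. -0.] q6 82.0
 shift cm (current frame) [-62.45 -40.22   0.47]  wz -20.42  | shift in turned frame [-44.5  -59.48   0.47]
```

>>> carry_out(motion=[{"jaw":1,"tx":0,"ty":0,"tz":0,"wx":0,"wy":0,"wz":-10.2},{"jaw":1,"tx":0,"ty":0,"tz":0,"wx":0,"wy":0,"wz":-10.2},{"jaw":1,"tx":-2.5,"ty":-5.8,"tz":0,"wx":0,"wy":0,"wz":0},{"jaw":1,"tx":-2.5,"ty":-5.8,"tz":0,"wx":0,"wy":0,"wz":0},{"jaw":1,"tx":-2.5,"ty":-5.8,"tz":0,"wx":0,"wy":0,"wz":0},{"jaw":1,"tx":-2.5,"ty":-5.8,"tz":0,"wx":0,"wy":0,"wz":0},{"jaw":1,"tx":-2.5,"ty":-5.8,"tz":0,"wx":0,"wy":0,"wz":0},{"jaw":1,"tx":-2.5,"ty":-5.8,"tz":0,"wx":0,"wy":0,"wz":0},{"jaw":1,"tx":-2.5,"ty":-5.8,"tz":0,"wx":0,"wy":0,"wz":0},{"jaw":1,"tx":-2.5,"ty":-5.8,"tz":0,"wx":0,"wy":0,"wz":0},{"jaw":1,"tx":-2.5,"ty":-5.8,"tz":0,"wx":0,"wy":0,"wz":0},{"jaw":1,"tx":-2.5,"ty":-5.8,"tz":0,"wx":0,"wy":0,"wz":0},{"jaw":1,"tx":0,"ty":0,"tz":0,"wx":0,"wy":0,"wz":0}])

```text
clock: 2.08
tcp_pos: [0.4509, 0.0028, 0.4046]
orientation: [0.001, -0.043, 0.999, -0.0]
wrist_force: [-0.3, 1.0, 0.6]
finger_gap: 0.0856
```

```bash
python3 - <<'E'
from h import *
plan([.648,0.004,.245],95.3)
E
```

```text
grasp now [0.4511 0.0027 0.2496] yaw 94.9 tilt wx,wy deg [-0.05  0.06] q6 -14.8
 shift cm (current frame) [-19.64  -1.56   0.48]  wz -0.4  | shift in turned frame [-19.63  -1.7    0.48]
```

>>> carry_out(motion=[{"jaw":1,"tx":-4.9,"ty":-0.4,"tz":0,"wx":0,"wy":0,"wz":0},{"jaw":1,"tx":-4.9,"ty":-0.4,"tz":0,"wx":0,"wy":0,"wz":0},{"jaw":1,"tx":-4.9,"ty":-0.4,"tz":0,"wx":0,"wy":0,"wz":0},{"jaw":1,"tx":-4.9,"ty":-0.4,"tz":0,"wx":0,"wy":0,"wz":-0.4},{"jaw":1,"tx":0,"ty":0,"tz":0,"wx":0,"wy":0,"wz":0},{"jaw":1,"tx":0,"ty":0,"tz":0,"wx":0,"wy":0,"wz":0}])

```text
clock: 2.82
tcp_pos: [0.6451, 0.0095, 0.4042]
orientation: [-0.001, -0.05, 0.999, 0.0]
wrist_force: [-1.3, -0.2, -0.2]
finger_gap: 0.0853
```

```bash
python3 - <<'E'
from h import *
print(np.degrees(get_state()['joint_pos']).round(1))
plan([.648,0.004,.102],95.3)
c,im=snap('wrist','w1',s=1.5)
print('pred bar ends px x1.5', (proj(c,[[.7034,.0092,.107],[.5938,-.001,.107]])*1.5).round(0))
np.save('c_w1.npy',np.array([c[0],np.eye(3)*c[1]],dtype=float)); np.save('T_w1.npy',c[2])
E
```

```text
[ -6.3  26.1  14.6  78.6   0.  -12. ]
grasp now [0.6448 0.0096 0.2492] yaw 95.74 tilt wx,wy deg [ 0.04 -0.11] q6 -12.0
 shift cm (current frame) [-0.27 -0.59 14.72]  wz 0.44  | shift in turned frame [-0.27 -0.59 14.72]
pred bar ends px x1.5 [[385. 363.]
 [385. 187.]]
```

View pics/w1.png

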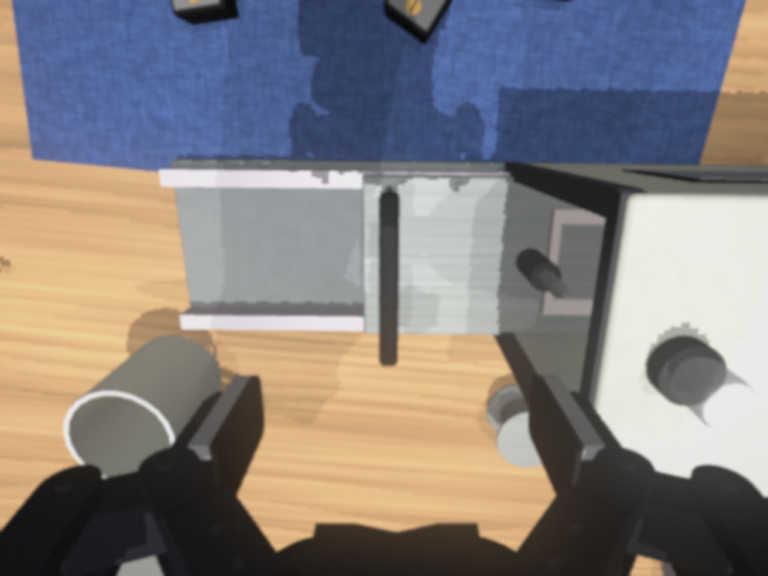

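>>> carry_out(motion=[{"jaw":0.4,"tx":-0.27,"ty":-0.38,"tz":0,"wx":0,"wy":0,"wz":0.4},{"jaw":0.4,"tx":0,"ty":0,"tz":3.5,"wx":0,"wy":0,"wz":0},{"jaw":0.4,"tx":0,"ty":0,"tz":3.5,"wx":0,"wy":0,"wz":0},{"jaw":0.4,"tx":0,"ty":0,"tz":3.5,"wx":0,"wy":0,"wz":0},{"jaw":0.4,"tx":0,"ty":0,"tz":2.7,"wx":0,"wy":0,"wz":0},{"jaw":0.4,"tx":0,"ty":0,"tz":1.5,"wx":0,"wy":0,"wz":0},{"jaw":-1,"tx":0,"ty":0,"tz":0,"wx":0,"wy":0,"wz":0},{"jaw":-1,"tx":0,"ty":0,"tz":0,"wx":0,"wy":0,"wz":0},{"jaw":-1,"tx":0,"ty":0,"tz":0,"wx":0,"wy":0,"wz":0},{"jaw":-1,"tx":0,"ty":0,"tz":0,"wx":0,"wy":0,"wz":0}], force=40)

```text
clock: 4.12
tcp_pos: [0.6494, 0.005, 0.2595]
orientation: [0.001, -0.046, 0.999, -0.0]
wrist_force: [-1.0, 0.3, 6.6]
finger_gap: 0.0109
```

```bash
python3 - <<'E'
from h import *
plan([.648,0.006,.102],95.3)
c,im=snap('side','s3',(150,80,350,260),3.5)
E
```

```text
grasp now [0.6499 0.005  0.1045] yaw 95.28 tilt wx,wy deg [-0.03  0.17] q6 -11.9
 shift cm (current frame) [0.13 0.11 0.25]  wz -0.02  | shift in turned frame [0.13 0.11 0.25]
```

View pics/s3.png

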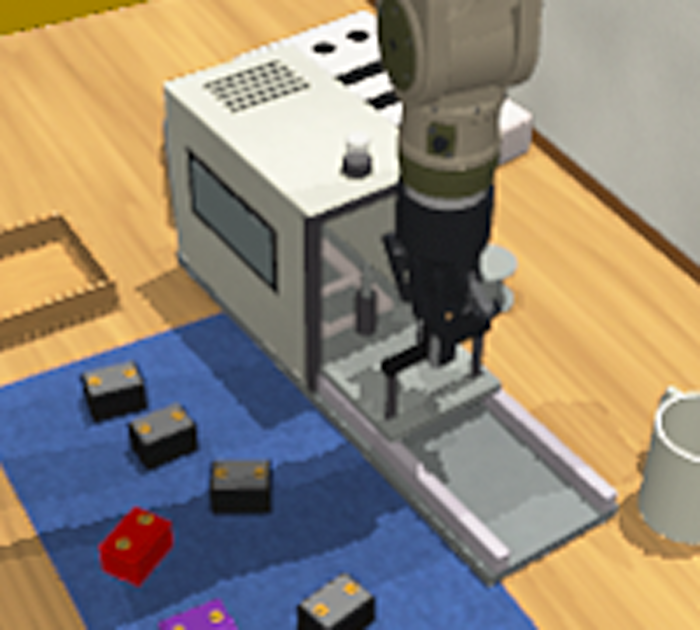

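>>> carry_out(motion=[{"jaw":-1,"tx":0,"ty":-0.5,"tz":0,"wx":0,"wy":0,"wz":0},{"jaw":-1,"tx":0,"ty":-1.5,"tz":0,"wx":0,"wy":0,"wz":0},{"jaw":-1,"tx":0,"ty":-2,"tz":0,"wx":0,"wy":0,"wz":0},{"jaw":-1,"tx":0,"ty":-2,"tz":0,"wx":0,"wy":0,"wz":0},{"jaw":-1,"tx":0,"ty":-2,"tz":0,"wx":0,"wy":0,"wz":0},{"jaw":-1,"tx":0,"ty":-2,"tz":0,"wx":0,"wy":0,"wz":0},{"jaw":-1,"tx":0,"ty":-2,"tz":0,"wx":0,"wy":0,"wz":0},{"jaw":-1,"tx":0,"ty":-2,"tz":0,"wx":0,"wy":0,"wz":0},{"jaw":-1,"tx":0,"ty":-2,"tz":0,"wx":0,"wy":0,"wz":0},{"jaw":-1,"tx":0,"ty":-2,"tz":0,"wx":0,"wy":0,"wz":0},{"jaw":-1,"tx":0,"ty":-2,"tz":0,"wx":0,"wy":0,"wz":0},{"jaw":-1,"tx":0,"ty":-2,"tz":0,"wx":0,"wy":0,"wz":0},{"jaw":-1,"tx":0,"ty":-0.5,"tz":0,"wx":0,"wy":0,"wz":0},{"jaw":-1,"tx":0,"ty":-0.4,"tz":0,"wx":0,"wy":0,"wz":0},{"jaw":-1,"tx":0,"ty":0,"tz":0,"wx":0,"wy":0,"wz":0}])

```text
clock: 6.05
tcp_pos: [0.67, -0.221, 0.2595]
orientation: [0.001, -0.047, 0.999, 0.002]
wrist_force: [-1.3, 9.8, 7.9]
finger_gap: 0.0115
```

```bash
python3 - <<'E'
from h import *
print(get_state()['wrist_force'].round(1))
plan([.648,0.006,.102],95.3)
c,im=snap('side','s4',(150,80,350,260),3.5)
E
```

```text
[-1.3  9.8  7.9]
grasp now [ 0.6702 -0.2202  0.1045] yaw 95.38 tilt wx,wy deg [0.25 0.11] q6 -30.2
 shift cm (current frame) [ 0.06 22.8   0.35]  wz 0.08  | shift in turned frame [ 0.1  22.8   0.35]
```

View pics/s4.png

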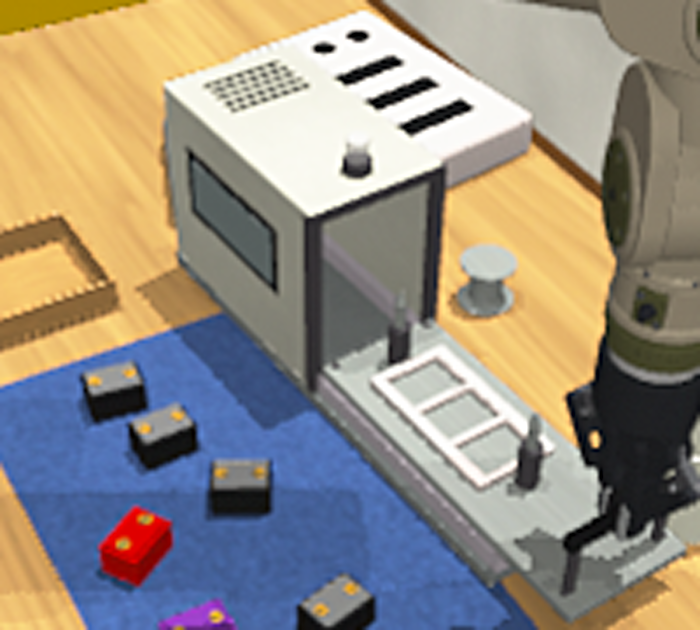

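The drawer is nearly out: about 227 mm by tool travel. I'll pull a little more to reach the stop.

>>> carry_out(motion=[{"jaw":-1,"tx":0,"ty":-0.3,"tz":0,"wx":0,"wy":0,"wz":0},{"jaw":-1,"tx":0,"ty":-0.3,"tz":0,"wx":0,"wy":0,"wz":0},{"jaw":-1,"tx":0,"ty":0,"tz":0,"wx":0,"wy":0,"wz":0},{"jaw":-1,"tx":0,"ty":0,"tz":0,"wx":0,"wy":0,"wz":0}])

```text
clock: 6.6
tcp_pos: [0.6702, -0.2225, 0.2595]
orientation: [0.0, -0.049, 0.999, 0.007]
wrist_force: [-3.5, 24.4, 13.8]
finger_gap: 0.0113
```

```bash
python3 - <<'E'
from h import *
plan([.648,0.006,.102],95.3)
E
```

```text
grasp now [ 0.6703 -0.2204  0.1045] yaw 95.6 tilt wx,wy deg [0.74 0.08] q6 -30.6
 shift cm (current frame) [-2.000e-02  2.295e+01  5.400e-01]  wz 0.3  | shift in turned frame [ 0.11 22.95  0.54]
```

>>> carry_out(motion=[{"jaw":-1,"tx":0,"ty":0.5,"tz":0,"wx":0,"wy":0,"wz":0},{"jaw":0.4,"tx":0,"ty":0,"tz":0,"wx":0,"wy":0,"wz":0},{"jaw":0.4,"tx":0,"ty":0,"tz":0,"wx":0,"wy":0,"wz":0},{"jaw":0.4,"tx":0,"ty":0,"tz":0,"wx":0,"wy":0,"wz":0},{"jaw":0.4,"tx":0,"ty":0,"tz":-2,"wx":0,"wy":0,"wz":0},{"jaw":0.4,"tx":0,"ty":0,"tz":-4,"wx":0,"wy":0,"wz":0},{"jaw":0.4,"tx":0,"ty":0,"tz":-4,"wx":0,"wy":0,"wz":0},{"jaw":0.4,"tx":0,"ty":0,"tz":-4,"wx":0,"wy":0,"wz":0},{"jaw":1,"tx":4,"ty":0,"tz":0,"wx":0,"wy":0,"wz":0},{"jaw":1,"tx":5,"ty":0,"tz":0,"wx":0,"wy":0,"wz":0},{"jaw":1,"tx":5,"ty":0,"tz":0,"wx":0,"wy":0,"wz":0},{"jaw":1,"tx":5,"ty":0,"tz":0,"wx":0,"wy":0,"wz":0},{"jaw":1,"tx":4,"ty":0,"tz":0,"wx":0,"wy":0,"wz":0},{"jaw":1,"tx":0,"ty":0,"tz":0,"wx":0,"wy":0,"wz":0}])

```text
clock: 8.35
tcp_pos: [0.4387, -0.2456, 0.398]
orientation: [-0.0, -0.044, 0.999, 0.0]
wrist_force: [1.4, -0.3, 0.2]
finger_gap: 0.0856
```

```bash
python3 - <<'E'
from h import *
print(np.degrees(get_state()['joint_pos']).round(1))
plan([.4428,-.2137,.02],167.8+90)
c,im=snap('top','top2',s=1.5); show(im,'top2c',(200,125,330,205),6)
c,im=snap('side','s5',(220,140,350,270),4.5)
c,im=snap('wrist','w2',s=1.5)
E
```

```text
[-38.4  10.1  -8.6  71.4  -0.  -43.5]
grasp now [ 0.4387 -0.2455  0.243 ] yaw 95.1 tilt wx,wy deg [ 0.01 -0.02] q6 -43.5
 shift cm (current frame) [-0.7   3.13 22.3 ]  wz 17.3  | shift in turned frame [ 0.27  3.2  22.3 ]
```

View pics/top2.png

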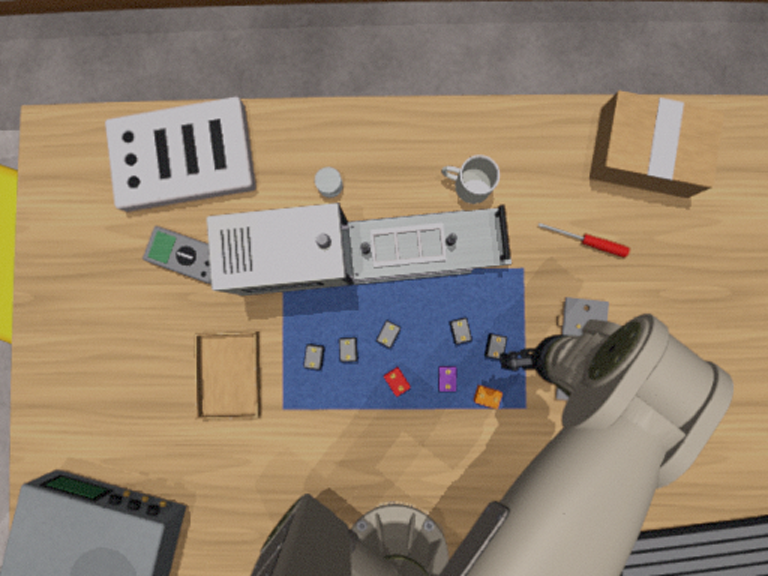

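View pics/top2c.png

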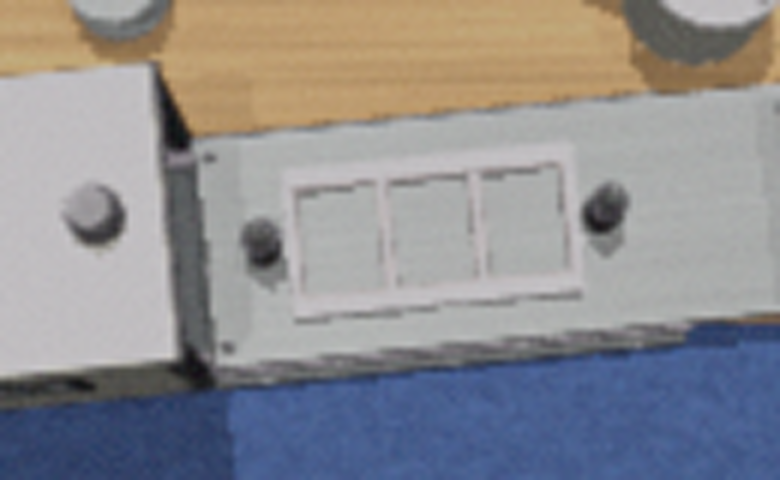

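View pics/s5.png

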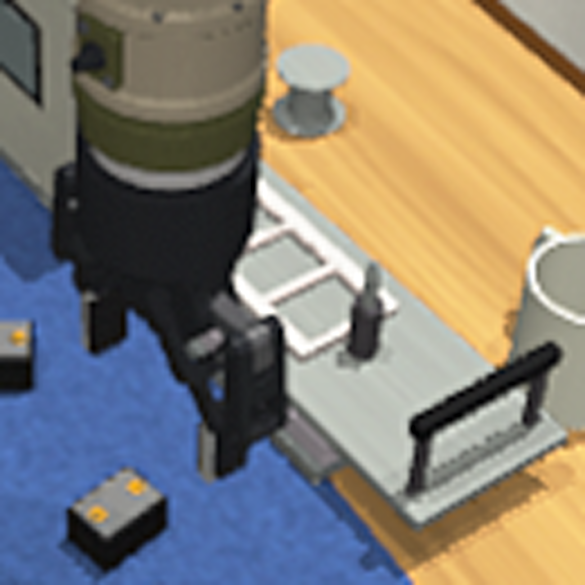

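View pics/w2.png

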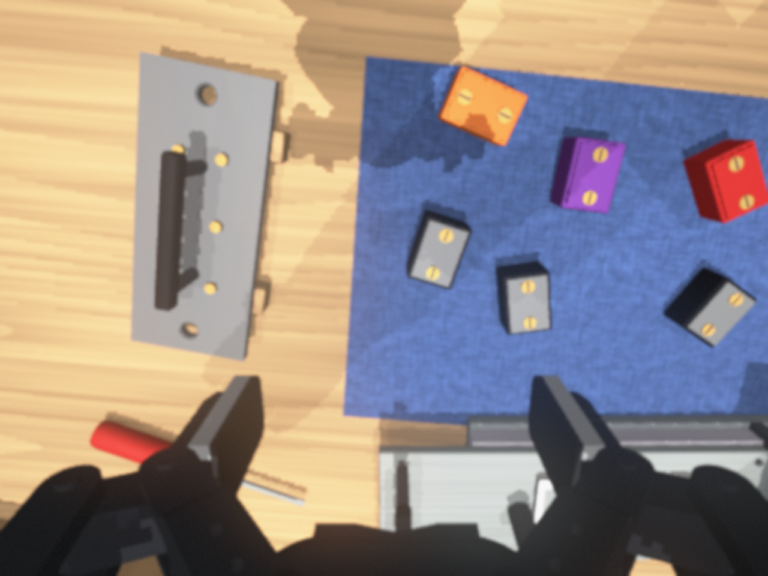

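```bash
python3 - <<'E'
from h import *
c=cal('top')
def P(pts,o,s,z): return np.array([onz(c,(x+.5)/s-.5+o[0],(y+.5)/s-.5+o[1],z) for x,y in pts])
q=P([(286,172),(573,145),(580,293),(297,318)],(200,125),6,.052)
print('block',q.round(4).tolist(),q.mean(0).round(4),np.linalg.norm(q-np.roll(q,-1,0),axis=1).round(4))
for a,b in((0,1),(3,2)): d=q[a]-q[b];print(np.degrees(np.arctan2(d[1],d[0])))
c=cal('wrist'); im=cv2.imread('pics/raw_w2.png')
# screws / grey tops in wrist picture
hsv=cv2.cvtColor(im,cv2.COLOR_BGR2HSV);h,s,v=cv2.split(hsv)
mat=np.zeros(im.shape[:2],np.uint8); mat[130:245,240:512]=1
g=((s<50)&(v>110)&(mat>0)).astype(np.uint8)*255
g|=(((h<35)&(s>60)&(s<190)&(v>120)&(mat>0)).astype(np.uint8)*255)
cs,_=cv2.findContours(g,cv2.RETR_EXTERNAL,cv2.CHAIN_APPROX_NONE)
for k in cs:
    if cv2.contourArea(k)<250: continue
    r=cv2.minAreaRect(k); w=np.array([onz(c,*p,.032) for p in cv2.boxPoints(r)])
    e1,e2=w[1]-w[0],w[2]-w[1]; L=e1 if np.linalg.norm(e1)>np.linalg.norm(e2) else e2
    print(np.array(r[0]).round(1),w.mean(0)[:2].round(4),(np.degrees(np.arctan2(L[1],L[0]))%180).round(1),np.linalg.norm(e1).round(3),np.linalg.norm(e2).round(3))
E
```

```text
block [[0.685, 0.045, 0.052], [0.6977, -0.1036, 0.052], [0.6208, -0.1061, 0.052], [0.609, 0.0397, 0.052]] [ 0.6531 -0.0313  0.052 ] [0.1491 0.077  0.1463 0.0761]
94.90019589274513
94.61181705702893
[480.5 209.1] [0.4714 0.0114] 152.2 0.046 0.03
[351.9 202.1] [ 0.4765 -0.1401] 13.5 0.031 0.046
[292.7 169.2] [ 0.4441 -0.2129] 167.4 0.046 0.031
```

```bash
python3 - <<'E'
from h import *
plan([.4435,-.2133,.022],77.6)
E
```

```text
grasp now [ 0.4418 -0.2458  0.2429] yaw 95.26 tilt wx,wy deg [-0.04  0.07] q6 -43.5
 shift cm (current frame) [-0.46  3.23 22.09]  wz 17.66  | shift in turned frame [ 0.54  3.22 22.09]
```

>>> carry_out(motion=[{"jaw":1,"tx":-0.46,"ty":3.23,"tz":0,"wx":0,"wy":0,"wz":8.8},{"jaw":1,"tx":0,"ty":0,"tz":0,"wx":0,"wy":0,"wz":8.8},{"jaw":1,"tx":0,"ty":0,"tz":4,"wx":0,"wy":0,"wz":0},{"jaw":1,"tx":0,"ty":0,"tz":4,"wx":0,"wy":0,"wz":0},{"jaw":1,"tx":0,"ty":0,"tz":4,"wx":0,"wy":0,"wz":0},{"jaw":1,"tx":0,"ty":0,"tz":4,"wx":0,"wy":0,"wz":0},{"jaw":1,"tx":0,"ty":0,"tz":3,"wx":0,"wy":0,"wz":0},{"jaw":1,"tx":0,"ty":0,"tz":2,"wx":0,"wy":0,"wz":0},{"jaw":1,"tx":0,"ty":0,"tz":1,"wx":0,"wy":0,"wz":0},{"jaw":-1,"tx":0,"ty":0,"tz":0,"wx":0,"wy":0,"wz":0},{"jaw":-1,"tx":0,"ty":0,"tz":0,"wx":0,"wy":0,"wz":0},{"jaw":-1,"tx":0,"ty":0,"tz":0,"wx":0,"wy":0,"wz":0},{"jaw":-1,"tx":0,"ty":0,"tz":0,"wx":0,"wy":0,"wz":0}], force=30)

```text
clock: 10.12
tcp_pos: [0.4447, -0.2137, 0.1789]
orientation: [0.002, 0.107, 0.994, -0.001]
wrist_force: [0.7, -2.3, 12.7]
finger_gap: 0.0356
```

```bash
python3 - <<'E'
from h import *
plan([.4435,-.2133,.022],77.6)
weigh(10)
E
```

```text
grasp now [ 0.4452 -0.2142  0.0239] yaw 77.72 tilt wx,wy deg [-0.13  0.22] q6 -22.7
 shift cm (current frame) [0.12 0.01 0.19]  wz 0.12  | shift in turned frame [0.12 0.01 0.19]
force mean [ -0.407  -2.361  11.79  -36.712  18.072   0.48 ] sd [0.421 0.416 0.471 0.003 0.001 0.   ]
```

>>> carry_out(motion=[{"jaw":-1,"tx":0,"ty":0,"tz":-1,"wx":0,"wy":0,"wz":0},{"jaw":-1,"tx":0,"ty":0,"tz":-2,"wx":0,"wy":0,"wz":0},{"jaw":-1,"tx":0,"ty":0,"tz":0,"wx":0,"wy":0,"wz":0},{"jaw":-1,"tx":0,"ty":0,"tz":0,"wx":0,"wy":0,"wz":0},{"jaw":-1,"tx":0,"ty":0,"tz":0,"wx":0,"wy":0,"wz":0}])

```text
clock: 11.25
tcp_pos: [0.4423, -0.2122, 0.2067]
orientation: [-0.001, 0.107, 0.994, 0.001]
wrist_force: [0.1, 0.5, -2.0]
finger_gap: 0.0355
```

```bash
python3 - <<'E'
from h import *
plan([.4435,-.2133,.022],77.6)
weigh(12); print(get_state()['finger_gap'])
snap('wrist','w3',s=1.3)
E
```

```text
grasp now [ 0.442  -0.212   0.0517] yaw 77.7 tilt wx,wy deg [ 0.05 -0.1 ] q6 -22.7
 shift cm (current frame) [-0.15 -0.09  2.97]  wz 0.1  | shift in turned frame [-0.15 -0.09  2.97]
force mean [ 1.4400e-01  9.4000e-02 -1.8210e+00 -4.2596e+01  2.4423e+01  1.2000e-02] sd [0.455 0.331 0.402 0.04  0.026 0.005]
0.03569194700327247
```

View pics/w3.png

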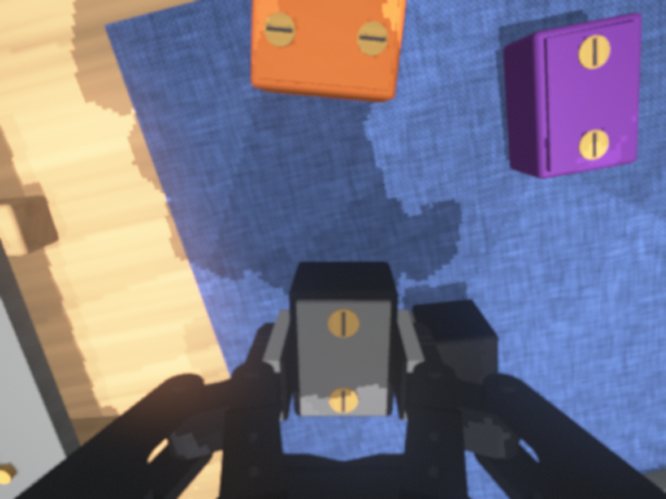

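>>> carry_out(motion=[{"jaw":-1,"tx":0,"ty":0,"tz":2,"wx":0,"wy":0,"wz":0},{"jaw":-1,"tx":0,"ty":0,"tz":0.6,"wx":0,"wy":0,"wz":0},{"jaw":-1,"tx":0,"ty":0,"tz":0.1,"wx":0,"wy":0,"wz":0},{"jaw":1,"tx":0,"ty":0,"tz":0,"wx":0,"wy":0,"wz":0},{"jaw":1,"tx":0,"ty":0,"tz":-0.4,"wx":0,"wy":0,"wz":0},{"jaw":1,"tx":0,"ty":0,"tz":0,"wx":0,"wy":0,"wz":-3},{"jaw":1,"tx":0,"ty":0,"tz":0,"wx":0,"wy":0,"wz":-9},{"jaw":1,"tx":0,"ty":0,"tz":0,"wx":0,"wy":0,"wz":-10},{"jaw":1,"tx":0,"ty":0,"tz":0,"wx":0,"wy":0,"wz":-10},{"jaw":1,"tx":0,"ty":0,"tz":0,"wx":0,"wy":0,"wz":-10},{"jaw":1,"tx":0,"ty":0,"tz":0,"wx":0,"wy":0,"wz":-10},{"jaw":1,"tx":0,"ty":0,"tz":0,"wx":0,"wy":0,"wz":-10},{"jaw":1,"tx":0,"ty":0,"tz":0,"wx":0,"wy":0,"wz":-10},{"jaw":1,"tx":0,"ty":0,"tz":0,"wx":0,"wy":0,"wz":-10},{"jaw":1,"tx":0,"ty":0,"tz":0,"wx":0,"wy":0,"wz":-8},{"jaw":1,"tx":0,"ty":0,"tz":0,"wx":0,"wy":0,"wz":0}], force=30)

```text
clock: 13.9
tcp_pos: [0.443, -0.2128, 0.1855]
orientation: [0.0, -0.627, 0.779, -0.001]
wrist_force: [-0.5, 0.4, 0.9]
finger_gap: 0.0854
```

```bash
python3 - <<'E'
from h import *
for i in range(4): plan([.442,-.212,.03],167.7); eyes.read_camera('side')
snap('wrist','w4',s=1.3)
E
```

```text
grasp now [ 0.4432 -0.2129  0.0305] yaw 167.6 tilt wx,wy deg [-0.09 -0.02] q6 -112.6
 shift cm (current frame) [-0.06  0.12  0.05]  wz -0.1  | shift in turned frame [-0.06  0.12  0.05]
grasp now [ 0.4431 -0.2129  0.0303] yaw 167.53 tilt wx,wy deg [-0.07 -0.02] q6 -112.6
 shift cm (current frame) [-0.05  0.11  0.03]  wz -0.17  | shift in turned frame [-0.05  0.11  0.03]
grasp now [ 0.4431 -0.2128  0.0302] yaw 167.54 tilt wx,wy deg [-0.06 -0.01] q6 -112.6
 shift cm (current frame) [-0.05  0.1   0.02]  wz -0.16  | shift in turned frame [-0.05  0.1   0.02]
grasp now [ 0.4429 -0.2127  0.0301] yaw 167.57 tilt wx,wy deg [-0.05 -0.01] q6 -112.6
 shift cm (current frame) [-0.05  0.1   0.01]  wz -0.13  | shift in turned frame [-0.05  0.1   0.01]
```

View pics/w4.png

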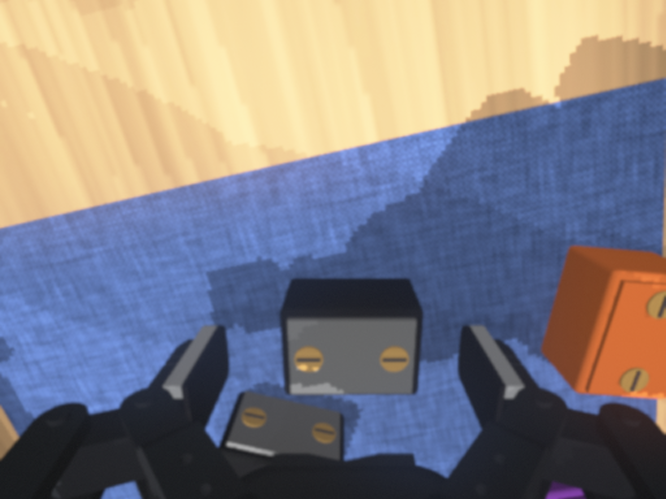

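>>> carry_out(motion=[{"jaw":-1,"tx":0,"ty":0,"tz":0,"wx":0,"wy":0,"wz":0},{"jaw":-1,"tx":0,"ty":0,"tz":0,"wx":0,"wy":0,"wz":0},{"jaw":-1,"tx":0,"ty":0,"tz":0,"wx":0,"wy":0,"wz":0},{"jaw":-1,"tx":0,"ty":0,"tz":-1,"wx":0,"wy":0,"wz":0},{"jaw":-1,"tx":0,"ty":0,"tz":-3,"wx":0,"wy":0,"wz":0},{"jaw":-1,"tx":0,"ty":0,"tz":-4,"wx":0,"wy":0,"wz":0},{"jaw":-1,"tx":0,"ty":0,"tz":-4,"wx":0,"wy":0,"wz":0},{"jaw":-1,"tx":0,"ty":0,"tz":-4,"wx":0,"wy":0,"wz":0},{"jaw":-1,"tx":0,"ty":0,"tz":0,"wx":0,"wy":0,"wz":-9},{"jaw":-1,"tx":0,"ty":0,"tz":0,"wx":0,"wy":0,"wz":-8.5},{"jaw":-1,"tx":0,"ty":0,"tz":0,"wx":0,"wy":0,"wz":0},{"jaw":-1,"tx":0,"ty":0,"tz":0,"wx":0,"wy":0,"wz":0}], force=40)

```text
clock: 15.65
tcp_pos: [0.4425, -0.2125, 0.3446]
orientation: [-0.0, 0.738, -0.675, -0.0]
wrist_force: [-0.5, -0.4, -1.8]
finger_gap: 0.0489
```

```bash
python3 - <<'E'
from h import *
plan([.6488,.0165,.19],5.1); print(get_state()['finger_gap'])
snap('wrist','w5',s=1.3)
E
```

```text
grasp now [ 0.4425 -0.2125  0.1896] yaw -174.96 tilt wx,wy deg [0.01 0.02] q6 -130.1
 shift cm (current frame) [-21.   -22.56  -0.03]  wz -0.06  | shift in turned frame [-20.98 -22.58  -0.03]
0.048937950220824096
```

View pics/w5.png

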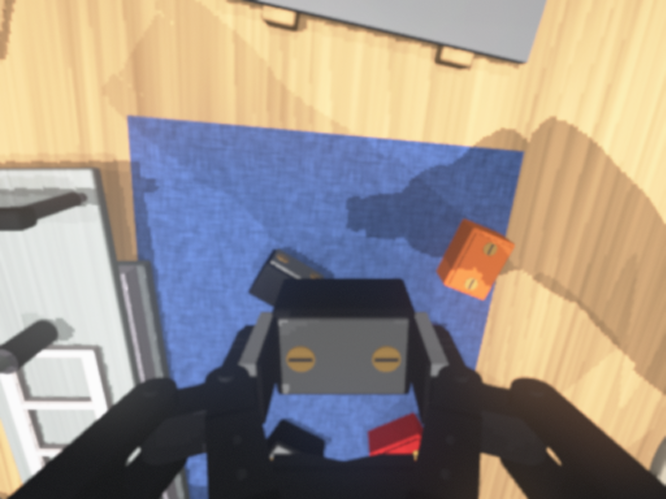

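>>> carry_out(motion=[{"jaw":-1,"tx":-3,"ty":-3.22,"tz":0,"wx":0,"wy":0,"wz":0},{"jaw":-1,"tx":-3,"ty":-3.22,"tz":0,"wx":0,"wy":0,"wz":0},{"jaw":-1,"tx":-3,"ty":-3.22,"tz":0,"wx":0,"wy":0,"wz":0},{"jaw":-1,"tx":-3,"ty":-3.22,"tz":0,"wx":0,"wy":0,"wz":0},{"jaw":-1,"tx":-3,"ty":-3.22,"tz":0,"wx":0,"wy":0,"wz":0},{"jaw":-1,"tx":-3,"ty":-3.22,"tz":0,"wx":0,"wy":0,"wz":0},{"jaw":-1,"tx":-3,"ty":-3.22,"tz":0,"wx":0,"wy":0,"wz":0},{"jaw":-1,"tx":0,"ty":0,"tz":0,"wx":0,"wy":0,"wz":0},{"jaw":-1,"tx":0,"ty":0,"tz":0,"wx":0,"wy":0,"wz":0},{"jaw":-1,"tx":0,"ty":0,"tz":0,"wx":0,"wy":0,"wz":0}], force=40)

```text
clock: 16.95
tcp_pos: [0.6476, 0.0161, 0.3446]
orientation: [0.0, 0.738, -0.675, -0.0]
wrist_force: [0.1, 0.5, -1.4]
finger_gap: 0.0491
```

```bash
python3 - <<'E'
from h import *
plan([.6488,.0165,.07],5.1); print(get_state()['finger_gap'])
c,im=snap('wrist','w6',s=1.3)
h=np.radians(95.1);ey=np.array([np.cos(h),np.sin(h),0]);ex=np.array([np.sin(h),-np.cos(h),0])
n2=np.array([.6531,-.0313,0])
P=[n2+a*ex+b*ey+[0,0,.052] for a in(-.039,.039) for b in(-.0785,)]
P+=[n2+a*ex-.048*ey+b*ey+[0,0,.052] for a in(-.0275,.0275) for b in(-.0205,.0205)]
P+=[n2-.088*ey+[0,0,.121], n2-.19*ey+.055*ex+[0,0,.107],n2-.19*ey-.055*ex+[0,0,.107]]
px=proj(c,P)
b=cv2.resize(im,None,fx=1.5,fy=1.5)
for p in px: cv2.drawMarker(b,tuple(np.int32(np.round(p*1.5))),(0,0,255),cv2.MARKER_CROSS,12,1)
cv2.imwrite('pics/w6m.png',b)
E
```

```text
grasp now [0.6475 0.0161 0.1896] yaw -174.9 tilt wx,wy deg [0.04 0.  ] q6 -100.8
 shift cm (current frame) [-0.03 -0.14 11.96]  wz -0.0  | shift in turned frame [-0.03 -0.14 11.96]
0.049084628399175094
```

View pics/w6m.png

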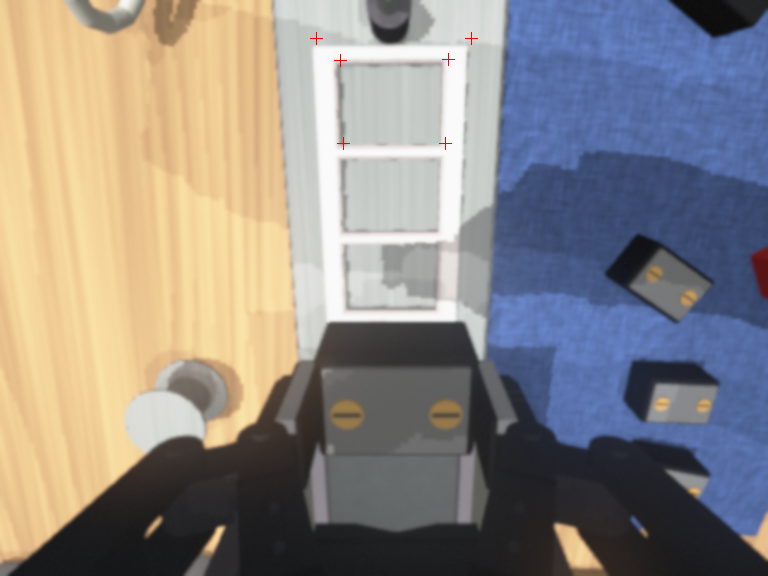

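```bash
python3 - <<'E'
from h import *
c=cal('wrist'); p,Rm=tool(); g=p+Rm[:,2]*.155
top=g-Rm[:,2]*.002
for o in(0,-.018,.018): print((proj(c,[top+Rm[:,0]*o])*1.5).round(1))
im=cv2.imread('pics/raw_w6.png'); show(im,'w6z',(190,10,340,310),2); show(im,'w6y',(200,20,330,110),6)
E
```

```text
[[397.4 412.3]]
[[397.3 461.6]]
[[397.4 358.8]]
```

View pics/w6y.png

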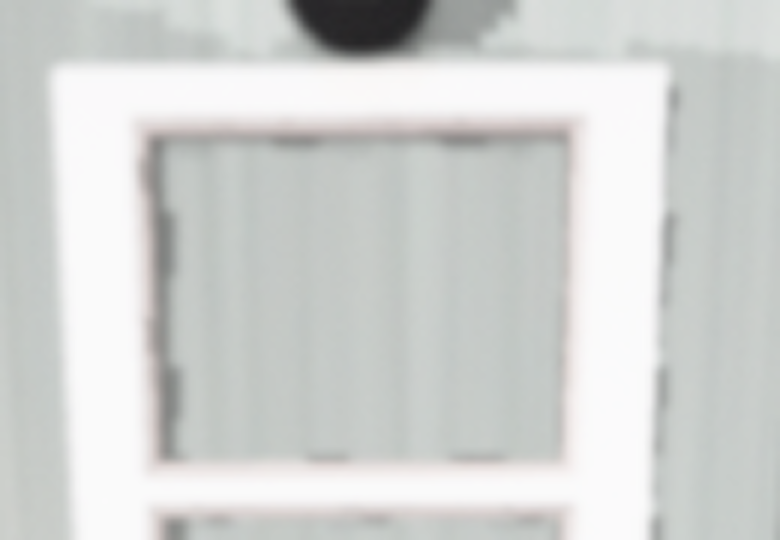

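View pics/w6z.png

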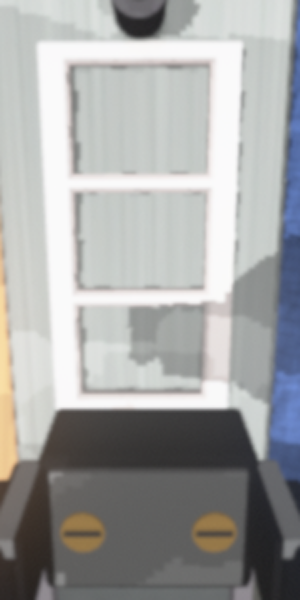

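```bash
python3 - <<'E'
from h import *
c=cal('wrist'); 
h=np.radians(95.1);ey=np.array([np.cos(h),np.sin(h),0]);ex=np.array([np.sin(h),-np.cos(h),0])
n2=np.array([.6531,-.0313,0])
def q(x,y,o,s): return ((x+.5)/s-.5+o[0],(y+.5)/s-.5+o[1])
for bias in((0,0),(-.6,1.5)):
  r=[]
  for grp,o,s in(([(142,124),(580,124),(568,466),(152,466)],(200,20),6),([(73,190),(209,190),(205,290),(77,290)],(190,10),2),([(77,305),(206,303),(204,392),(80,392)],(190,10),2),([(50,65),(668,65)],(200,20),6)):
    w=np.array([onz(c,*(np.array(q(*p,o,s))-bias),.052) for p in grp]);m=w.mean(0)-n2
    print(bias,'rel n2 (ex,ey)',(m@ex).round(4),(m@ey).round(4),'sizes',np.linalg.norm(w[1]-w[0]).round(4),np.linalg.norm(w[2%len(w)]-w[1]).round(4))
E
```

```text
(0, 0) rel n2 (ex,ey) 0.0024 -0.0472 sizes 0.056 0.042
(0, 0) rel n2 (ex,ey) 0.0021 0.0003 sizes 0.0554 0.0413
(0, 0) rel n2 (ex,ey) 0.002 0.0473 sizes 0.0556 0.041
(0, 0) rel n2 (ex,ey) 0.0024 -0.0751 sizes 0.0784 0.0784
(-0.6, 1.5) rel n2 (ex,ey) 0.0019 -0.0483 sizes 0.056 0.0419
(-0.6, 1.5) rel n2 (ex,ey) 0.0016 -0.0009 sizes 0.0553 0.0412
(-0.6, 1.5) rel n2 (ex,ey) 0.0015 0.046 sizes 0.0555 0.0409
(-0.6, 1.5) rel n2 (ex,ey) 0.002 -0.0761 sizes 0.0783 0.0783
```

>>> carry_out(motion=[{"jaw":-1,"tx":-0.03,"ty":-0.26,"tz":1,"wx":0,"wy":0,"wz":0},{"jaw":-1,"tx":0,"ty":0,"tz":3,"wx":0,"wy":0,"wz":0},{"jaw":-1,"tx":0,"ty":0,"tz":3,"wx":0,"wy":0,"wz":0},{"jaw":-1,"tx":0,"ty":0,"tz":2.3,"wx":0,"wy":0,"wz":0},{"jaw":-1,"tx":0,"ty":0,"tz":1,"wx":0,"wy":0,"wz":0},{"jaw":-1,"tx":0,"ty":0,"tz":0,"wx":0,"wy":0,"wz":0},{"jaw":-1,"tx":0,"ty":0,"tz":0,"wx":0,"wy":0,"wz":0}], force=40)

```text
clock: 17.88
tcp_pos: [0.6512, 0.0173, 0.2428]
orientation: [-0.001, 0.738, -0.674, 0.001]
wrist_force: [-0.1, 0.5, -1.6]
finger_gap: 0.0488
```

```bash
python3 - <<'E'
from h import *
plan([.6501,.0166,.074],5.1)
c,im=snap('wrist','w7',(150,150,400,320),3)
c,im=snap('side','s7',(220,130,350,230),6)
E
```

```text
grasp now [0.6515 0.0173 0.0878] yaw -174.83 tilt wx,wy deg [-0.11 -0.02] q6 -100.7
 shift cm (current frame) [0.06 0.12 1.38]  wz 0.07  | shift in turned frame [0.06 0.12 1.38]
```

View pics/w7.png

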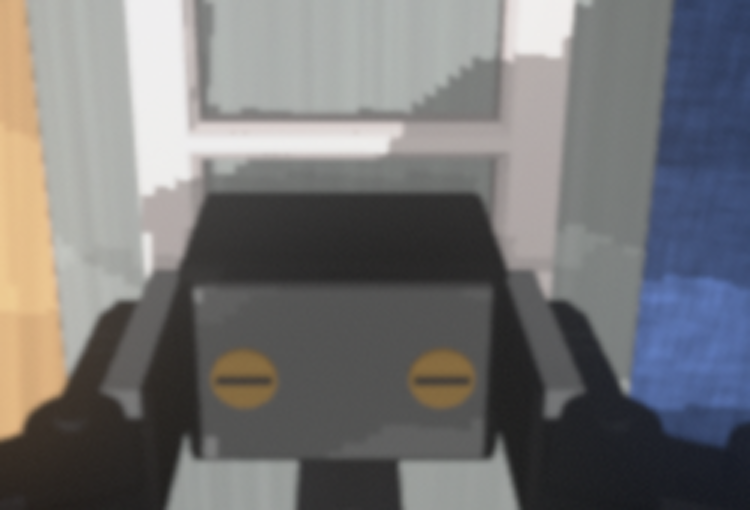

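View pics/s7.png

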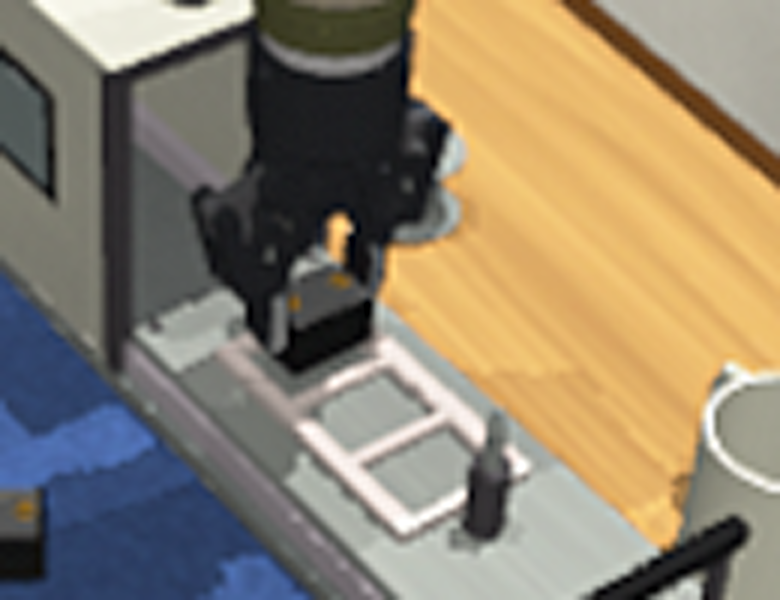

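>>> carry_out(motion=[{"jaw":-1,"tx":0.06,"ty":0.12,"tz":0,"wx":0,"wy":0,"wz":0},{"jaw":-1,"tx":0,"ty":0,"tz":0,"wx":0,"wy":0,"wz":0},{"jaw":-1,"tx":0,"ty":0,"tz":0.5,"wx":0,"wy":0,"wz":0},{"jaw":-1,"tx":0,"ty":0,"tz":0.5,"wx":0,"wy":0,"wz":0},{"jaw":-1,"tx":0,"ty":0,"tz":0.3,"wx":0,"wy":0,"wz":0},{"jaw":-1,"tx":0,"ty":0,"tz":0,"wx":0,"wy":0,"wz":0}], force=40)

```text
clock: 18.73
tcp_pos: [0.6493, 0.0168, 0.2289]
orientation: [0.0, 0.738, -0.674, -0.0]
wrist_force: [-2.9, -0.5, 2.0]
finger_gap: 0.0493
```

```bash
python3 - <<'E'
from h import *
plan([.6501,.0166,.074],5.1); weigh(3)
c,im=snap('wrist','w8',(150,150,400,320),3)
E
```

```text
grasp now [0.6492 0.0168 0.0739] yaw -174.81 tilt wx,wy deg [0.03 0.01] q6 -100.8
 shift cm (current frame) [ 0.03 -0.08 -0.01]  wz 0.09  | shift in turned frame [ 0.03 -0.08 -0.01]
force mean [ -2.935  -0.346   3.004 -56.656  27.737  -1.246] sd [0.392 0.043 0.612 0.143 0.029 0.097]
```

View pics/w8.png

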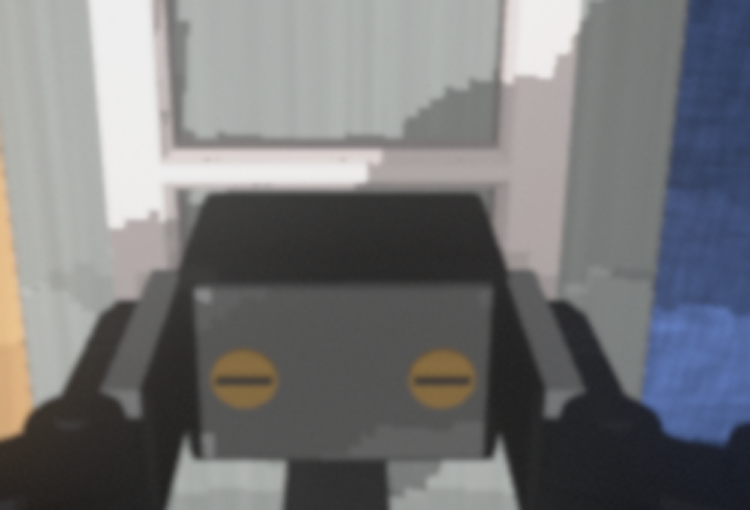

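>>> carry_out(motion=[{"jaw":-1,"tx":0,"ty":-0.1,"tz":0,"wx":0,"wy":0,"wz":0},{"jaw":-1,"tx":0,"ty":0,"tz":0,"wx":0,"wy":0,"wz":0},{"jaw":0.3,"tx":0,"ty":0,"tz":0,"wx":0,"wy":0,"wz":0},{"jaw":0.6,"tx":0,"ty":0,"tz":0,"wx":0,"wy":0,"wz":0},{"jaw":0.8,"tx":0,"ty":0,"tz":0,"wx":0,"wy":0,"wz":0},{"jaw":0.8,"tx":0,"ty":0,"tz":0,"wx":0,"wy":0,"wz":0},{"jaw":0.8,"tx":0,"ty":0,"tz":-1.5,"wx":0,"wy":0,"wz":0},{"jaw":0.8,"tx":0,"ty":0,"tz":-3,"wx":0,"wy":0,"wz":0},{"jaw":0.8,"tx":0,"ty":0,"tz":-4,"wx":0,"wy":0,"wz":0},{"jaw":0.8,"tx":0,"ty":0,"tz":-4,"wx":0,"wy":0,"wz":0},{"jaw":0.8,"tx":0,"ty":0,"tz":0,"wx":0,"wy":0,"wz":0},{"jaw":0.8,"tx":0,"ty":0,"tz":0,"wx":0,"wy":0,"wz":0}], force=40)

```text
clock: 20.42
tcp_pos: [0.6505, 0.0168, 0.3542]
orientation: [-0.0, 0.738, -0.674, 0.0]
wrist_force: [0.1, 0.1, 0.1]
finger_gap: 0.0768
```

```bash
python3 - <<'E'
from h import *
plan([.476,-.14,.20],13.4+90)
c,im=snap('wrist','w9',s=1.5)
E
```

```text
grasp now [0.6506 0.0168 0.1992] yaw -174.81 tilt wx,wy deg [-0.05 -0.  ] q6 -100.8
 shift cm (current frame) [14.04 18.79 -0.1 ]  wz 81.79  | shift in turned frame [ 20.6  -11.21  -0.1 ]
```

View pics/w9.png

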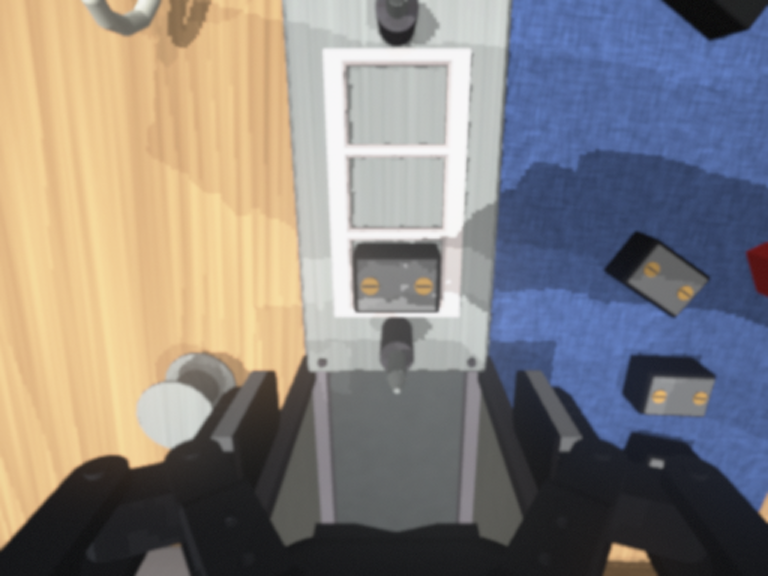

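>>> carry_out(motion=[{"jaw":1,"tx":2.8,"ty":3.76,"tz":0,"wx":0,"wy":0,"wz":0},{"jaw":1,"tx":2.8,"ty":3.76,"tz":0,"wx":0,"wy":0,"wz":0},{"jaw":1,"tx":2.8,"ty":3.76,"tz":0,"wx":0,"wy":0,"wz":0},{"jaw":1,"tx":2.8,"ty":3.76,"tz":0,"wx":0,"wy":0,"wz":0},{"jaw":1,"tx":2.8,"ty":3.76,"tz":0,"wx":0,"wy":0,"wz":0},{"jaw":1,"tx":0,"ty":0,"tz":0,"wx":0,"wy":0,"wz":10.2},{"jaw":1,"tx":0,"ty":0,"tz":0,"wx":0,"wy":0,"wz":10.2},{"jaw":1,"tx":0,"ty":0,"tz":0,"wx":0,"wy":0,"wz":10.2},{"jaw":1,"tx":0,"ty":0,"tz":0,"wx":0,"wy":0,"wz":10.2},{"jaw":1,"tx":0,"ty":0,"tz":0,"wx":0,"wy":0,"wz":10.2},{"jaw":1,"tx":0,"ty":0,"tz":0,"wx":0,"wy":0,"wz":10.2},{"jaw":1,"tx":0,"ty":0,"tz":0,"wx":0,"wy":0,"wz":10.2},{"jaw":1,"tx":0,"ty":0,"tz":0,"wx":0,"wy":0,"wz":10.2},{"jaw":1,"tx":0,"ty":0,"tz":0,"wx":0,"wy":0,"wz":0},{"jaw":1,"tx":0,"ty":0,"tz":0,"wx":0,"wy":0,"wz":0}], force=30)

```text
clock: 22.35
tcp_pos: [0.4757, -0.1395, 0.353]
orientation: [-0.001, -0.12, 0.993, 0.0]
wrist_force: [0.6, -0.0, -1.7]
finger_gap: 0.0856
```

```bash
cat >> h.py <<'E'
def cases(c,im,z=.032,ymin=0,ymax=384,xmin=0,xmax=512,amin=150):
    """grey tops lying on the blue mat (or tray)"""
    h,s,v=cv2.split(cv2.cvtColor(im,cv2.COLOR_BGR2HSV))
    m=np.zeros(im.shape[:2],bool); m[ymin:ymax,xmin:xmax]=1
    g=((((s<60)&(v>70))|((h<35)&(s>60)&(s<200)&(v>90)))&m).astype(np.uint8)*255
    g=cv2.morphologyEx(g,cv2.MORPH_OPEN,np.ones((3,3)))
    cs,_=cv2.findContours(g,cv2.RETR_EXTERNAL,cv2.CHAIN_APPROX_NONE)
    for k in cs:
        if cv2.contourArea(k)<amin: continue
        r=cv2.minAreaRect(k); w=np.array([onz(c,*p,z) for p in cv2.boxPoints(r)])
        e1,e2=w[1]-w[0],w[2]-w[1]; a,b=sorted([np.linalg.norm(e1),np.linalg.norm(e2)])
        if not(.022<a<.042 and .036<b<.06): continue
        L=e1 if np.linalg.norm(e1)>np.linalg.norm(e2) else e2
        print('case px',np.array(r[0]).round(1),'xy',w.mean(0)[:2].round(4),'long',(np.degrees(np.arctan2(L[1],L[0]))%180).round(1),a.round(3),b.round(3))
E
python3 - <<'E'
from h import *
c,im=snap('wrist','w10',s=1.3); cases(c,im)
plan([.476,-.14,.03],103.4)
E
```

```text
case px [ 93. 376.] xy [ 0.7748 -0.2836] long 104.3 0.023 0.04
case px [409.6 205.6] xy [0.4708 0.0107] long 151.1 0.033 0.047
case px [499.9 196.3] xy [0.4402 0.0956] long 3.2 0.031 0.048
case px [237.7 175.2] xy [ 0.4808 -0.1635] long 150.5 0.032 0.047
case px [239.    8.9] xy [ 0.3411 -0.1925] long 74.0 0.036 0.05
grasp now [ 0.4757 -0.1394  0.1982] yaw 103.72 tilt wx,wy deg [ 0.04 -0.04] q6 -39.3
 shift cm (current frame) [-0.02 -0.06 16.82]  wz 0.32  | shift in turned frame [-0.02 -0.06 16.82]
```

View pics/w10.png

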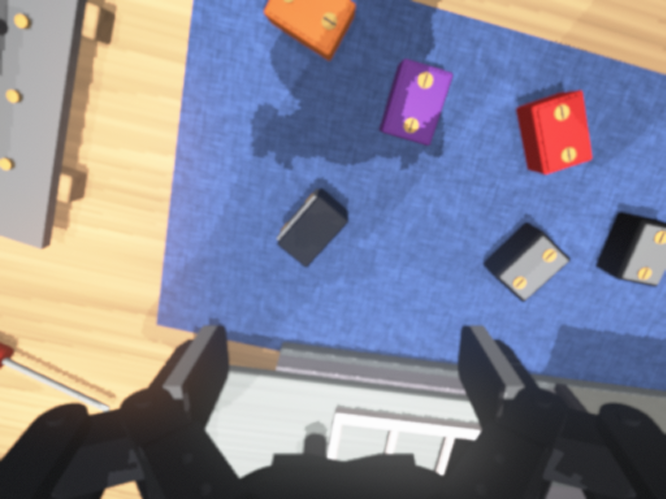

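```bash
python3 - <<'E'
from h import *
im=cv2.imread('pics/raw_w10.png'); show(im,'w10z',(190,125,290,225),6)
c,im=snap('side','s10',(170,180,320,320),5)
E
```

```text
(no output)
```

View pics/w10z.png

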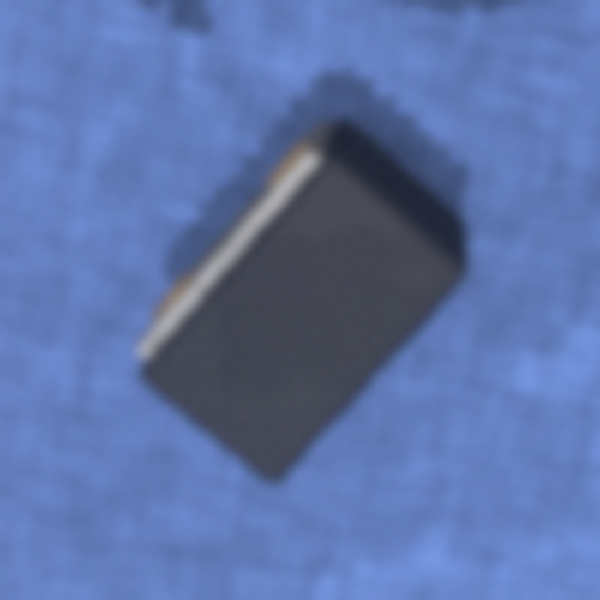

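View pics/s10.png

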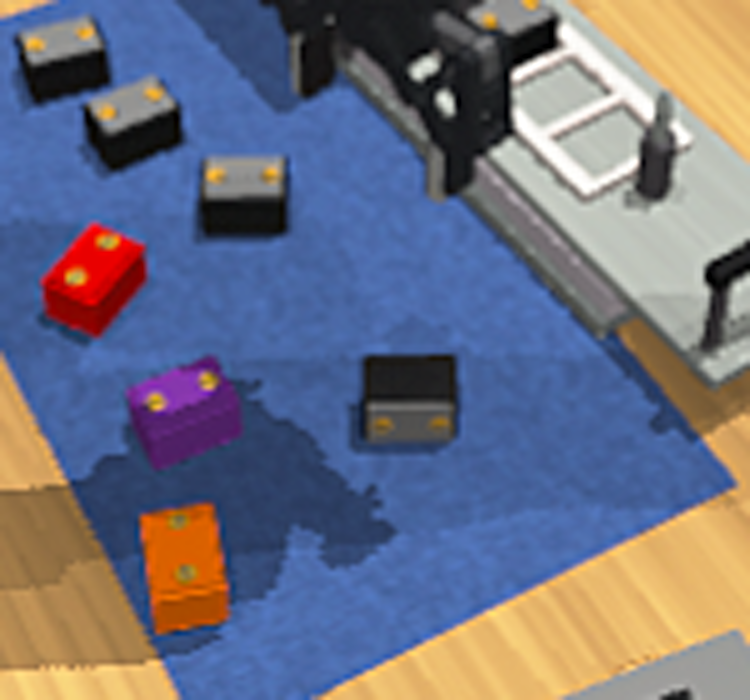

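```bash
python3 - <<'E'
from h import *
c=cal('wrist')
w=np.array([onz(c,(x+.5)/6-.5+190,(y+.5)/6-.5+125,.036) for x,y in[(142,372),(325,160),(463,270),(275,480)]])
print(w.round(4).tolist(),w.mean(0).round(4),np.linalg.norm(w-np.roll(w,-1,0),axis=1).round(4))
for a,b in((1,0),(2,3)): d=w[a]-w[b]; print(np.degrees(np.arctan2(d[1],d[0]))%180)
plan(list(w.mean(0)[:2])+[.03],151)
E
```

```text
[[0.4964, -0.1842, 0.036], [0.4557, -0.163, 0.036], [0.4677, -0.1379, 0.036], [0.5095, -0.1594, 0.036]] [ 0.4823 -0.1611  0.036 ] [0.0459 0.0278 0.047  0.028 ]
152.46309800585172
152.7330367812989
grasp now [ 0.4758 -0.1395  0.1983] yaw 103.69 tilt wx,wy deg [ 0.03 -0.03] q6 -39.3
 shift cm (current frame) [-0.12 -2.26 16.83]  wz -47.31  | shift in turned frame [ 1.57 -1.62 16.83]
```

>>> carry_out(motion=[{"jaw":1,"tx":0.02,"ty":-2.39,"tz":2,"wx":0,"wy":0,"wz":0},{"jaw":1,"tx":0,"ty":0,"tz":2,"wx":0,"wy":0,"wz":-9.8},{"jaw":1,"tx":0,"ty":0,"tz":2,"wx":0,"wy":0,"wz":-9.8},{"jaw":1,"tx":0,"ty":0,"tz":2,"wx":0,"wy":0,"wz":-9.8},{"jaw":1,"tx":0,"ty":0,"tz":2,"wx":0,"wy":0,"wz":-9.7},{"jaw":1,"tx":0,"ty":0,"tz":2,"wx":0,"wy":0,"wz":-9.7},{"jaw":1,"tx":0,"ty":0,"tz":2,"wx":0,"wy":0,"wz":0},{"jaw":1,"tx":0,"ty":0,"tz":1.8,"wx":0,"wy":0,"wz":0},{"jaw":1,"tx":0,"ty":0,"tz":1,"wx":0,"wy":0,"wz":0},{"jaw":1,"tx":0,"ty":0,"tz":0,"wx":0,"wy":0,"wz":0},{"jaw":-1,"tx":0,"ty":0,"tz":0,"wx":0,"wy":0,"wz":0},{"jaw":-1,"tx":0,"ty":0,"tz":0,"wx":0,"wy":0,"wz":0},{"jaw":-1,"tx":0,"ty":0,"tz":0,"wx":0,"wy":0,"wz":0},{"jaw":-1,"tx":0,"ty":0,"tz":-1,"wx":0,"wy":0,"wz":0},{"jaw":-1,"tx":0,"ty":0,"tz":-2,"wx":0,"wy":0,"wz":0},{"jaw":-1,"tx":0,"ty":0,"tz":-2,"wx":0,"wy":0,"wz":0},{"jaw":-1,"tx":0,"ty":0,"tz":0,"wx":0,"wy":0,"wz":0},{"jaw":-1,"tx":0,"ty":0,"tz":0,"wx":0,"wy":0,"wz":0},{"jaw":-1,"tx":0,"ty":0,"tz":0,"wx":0,"wy":0,"wz":0}], force=30)

```text
clock: 24.82
tcp_pos: [0.4809, -0.1626, 0.2348]
orientation: [-0.0, -0.518, 0.855, 0.001]
wrist_force: [-0.3, -0.6, -1.7]
finger_gap: 0.0492
```

```bash
python3 - <<'E'
from h import *
plan([.4813,-.1628,.03],152.5); print(get_state()['finger_gap'],np.degrees(get_state()['joint_pos']).round(1))
weigh(12)
snap('wrist','w11',s=1.3)
E
```

```text
grasp now [ 0.4807 -0.1625  0.0798] yaw 152.38 tilt wx,wy deg [0.1  0.01] q6 -90.1
 shift cm (current frame) [-0.   -0.05  4.98]  wz -0.12  | shift in turned frame [-0.   -0.05  4.98]
0.04917623730465809 [-27.8  17.5 -23.4  49.3   0.  -90.1]
force mean [-1.0100e-01  1.9000e-02 -1.6140e+00 -4.3794e+01  2.5841e+01  8.0000e-03] sd [0.428 0.527 0.54  0.074 0.03  0.005]
```

View pics/w11.png

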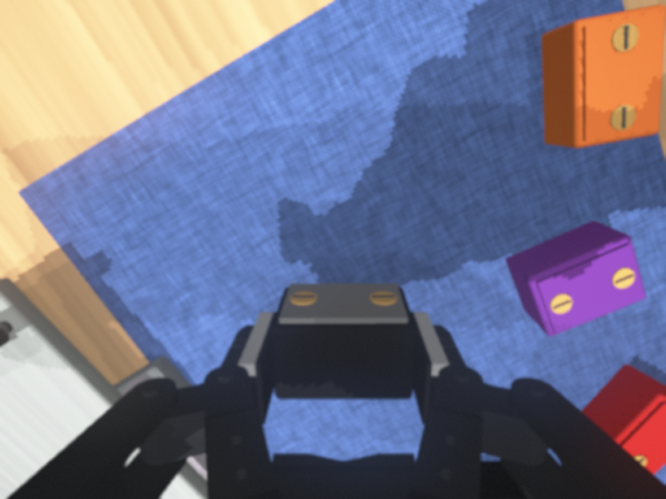

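>>> carry_out(motion=[{"jaw":-1,"tx":0,"ty":0,"tz":2,"wx":0,"wy":0,"wz":0},{"jaw":-1,"tx":0,"ty":0,"tz":2,"wx":0,"wy":0,"wz":0},{"jaw":-1,"tx":0,"ty":0,"tz":0.9,"wx":0,"wy":0,"wz":0},{"jaw":-1,"tx":0,"ty":0,"tz":0,"wx":0,"wy":0,"wz":0},{"jaw":0.6,"tx":0,"ty":0,"tz":0,"wx":0,"wy":0,"wz":0},{"jaw":0.6,"tx":0,"ty":0,"tz":0,"wx":0,"wy":0,"wz":0},{"jaw":0.6,"tx":0,"ty":0,"tz":0,"wx":0,"wy":0,"wz":0},{"jaw":0.6,"tx":2.42,"ty":0,"tz":0.19,"wx":0,"wy":-9,"wz":0},{"jaw":0.6,"tx":2.42,"ty":0,"tz":0.19,"wx":0,"wy":-9,"wz":0},{"jaw":0.6,"tx":2.42,"ty":0,"tz":0.19,"wx":0,"wy":-9,"wz":0},{"jaw":0.6,"tx":2.42,"ty":0,"tz":0.19,"wx":0,"wy":-9,"wz":0},{"jaw":0.6,"tx":2.42,"ty":0,"tz":0.19,"wx":0,"wy":-9,"wz":0},{"jaw":0.6,"tx":0,"ty":0,"tz":0,"wx":0,"wy":0,"wz":0},{"jaw":0.6,"tx":0,"ty":0,"tz":0,"wx":0,"wy":0,"wz":0}], force=30)

```text
clock: 27.22
tcp_pos: [0.4309, -0.2597, 0.1415]
orientation: [0.327, -0.479, 0.791, 0.198]
wrist_force: [0.5, -0.0, -0.3]
finger_gap: 0.0682
```

```bash
python3 - <<'E'
from h import *
plan([.4807,-.1625,.03],152.5); p,Rm=tool(); print(Rm.round(3).tolist(),np.degrees(get_state()['joint_pos']).round(1))
c,im=snap('wrist','w12',s=1.3)
snap('side','s12',(150,130,350,300),4)
E
```

```text
grasp now [ 0.4816 -0.1627  0.0317] yaw 152.39 tilt wx,wy deg [ 0.   40.44] q6 -120.1
 shift cm (current frame) [-10.81   0.09   4.63]  wz -0.11  | shift in turned frame [-10.81   0.07   4.63]
[[-0.328, -0.886, 0.327], [-0.628, 0.463, 0.625], [-0.706, 0.0, -0.708]] [ -50.    32.9  -22.5   55.3   40.8 -120.1]
```

View pics/w12.png

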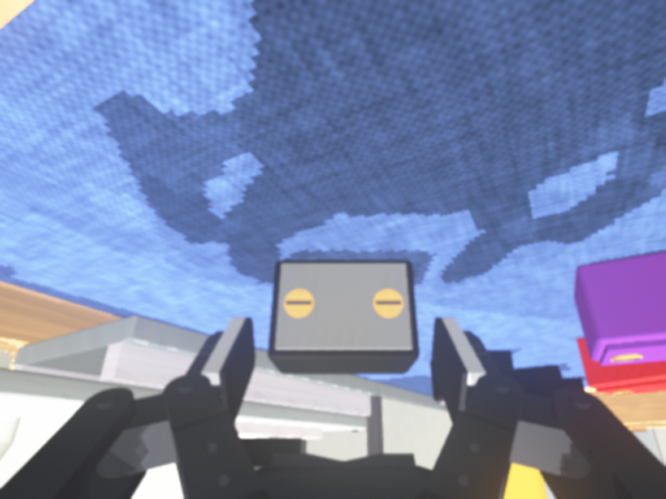

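View pics/s12.png

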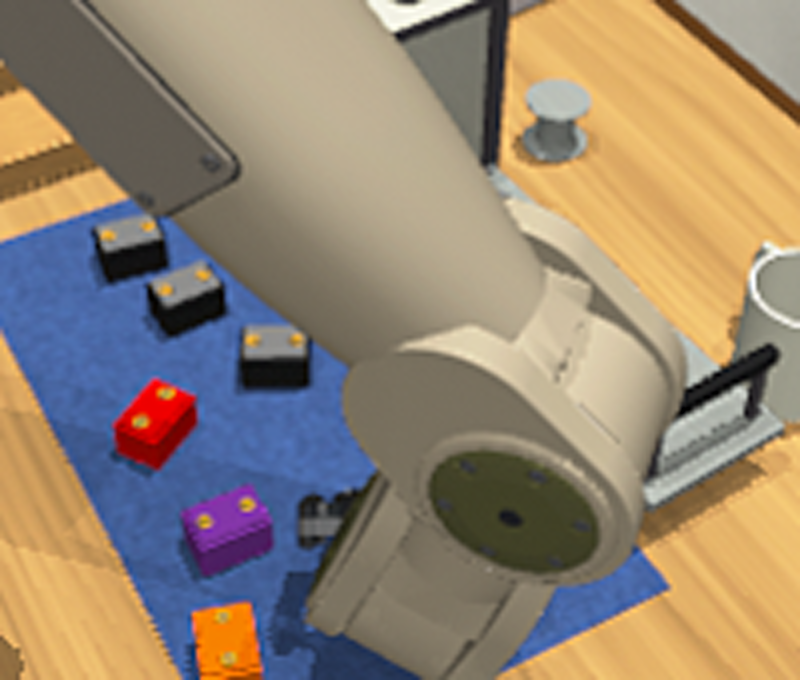

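>>> carry_out(motion=[{"jaw":0.6,"tx":0.5,"ty":0.05,"tz":0,"wx":0,"wy":0,"wz":0},{"jaw":0.6,"tx":0.4,"ty":0,"tz":0,"wx":0,"wy":0,"wz":0},{"jaw":0.6,"tx":0,"ty":0,"tz":0,"wx":0,"wy":0,"wz":0},{"jaw":-1,"tx":0,"ty":0,"tz":0,"wx":0,"wy":0,"wz":0},{"jaw":-1,"tx":0,"ty":0,"tz":0,"wx":0,"wy":0,"wz":0},{"jaw":-1,"tx":0,"ty":0,"tz":0,"wx":0,"wy":0,"wz":0},{"jaw":-1,"tx":-0.7,"ty":0,"tz":-0.7,"wx":0,"wy":0,"wz":0},{"jaw":-1,"tx":-1.8,"ty":0,"tz":-1.8,"wx":0,"wy":0,"wz":0},{"jaw":-1,"tx":-1.8,"ty":0,"tz":-1.8,"wx":0,"wy":0,"wz":0},{"jaw":-1,"tx":-1.8,"ty":0,"tz":-1.8,"wx":0,"wy":0,"wz":0},{"jaw":-1,"tx":-1,"ty":0,"tz":-1,"wx":0,"wy":0,"wz":0},{"jaw":-1,"tx":0,"ty":0,"tz":0,"wx":0,"wy":0,"wz":0}], force=60)

```text
clock: 28.82
tcp_pos: [0.4275, -0.2654, 0.2361]
orientation: [0.327, -0.479, 0.79, 0.197]
wrist_force: [0.6, -0.3, -2.4]
finger_gap: 0.049
```

```bash
python3 - <<'E'
from h import *
plan([.4807,-.1625,.03],152.5);print(get_state()['finger_gap'])
E
```

```text
grasp now [ 0.4784 -0.1685  0.1264] yaw 152.4 tilt wx,wy deg [-0.1  40.48] q6 -121.1
 shift cm (current frame) [-4.59  0.06 11.8 ]  wz -0.1  | shift in turned frame [-4.59  0.06 11.8 ]
0.049011938823952376
```

>>> carry_out(motion=[{"jaw":-1,"tx":-2.69,"ty":0,"tz":0.235,"wx":0,"wy":10,"wz":0},{"jaw":-1,"tx":-2.69,"ty":0,"tz":0.235,"wx":0,"wy":10,"wz":0},{"jaw":-1,"tx":-2.69,"ty":0,"tz":0.235,"wx":0,"wy":10,"wz":0},{"jaw":-1,"tx":-2.69,"ty":0,"tz":0.235,"wx":0,"wy":10,"wz":0},{"jaw":-1,"tx":-2.69,"ty":0,"tz":0.235,"wx":0,"wy":10,"wz":0},{"jaw":-1,"tx":-2.69,"ty":0,"tz":0.235,"wx":0,"wy":10,"wz":0},{"jaw":-1,"tx":-2.69,"ty":0,"tz":0.235,"wx":0,"wy":10,"wz":0},{"jaw":-1,"tx":-2.69,"ty":0,"tz":0.235,"wx":0,"wy":10,"wz":0},{"jaw":-1,"tx":-2.69,"ty":0,"tz":0.235,"wx":0,"wy":10,"wz":0},{"jaw":-1,"tx":0,"ty":0,"tz":0,"wx":0,"wy":0,"wz":0},{"jaw":-1,"tx":0,"ty":0,"tz":0,"wx":0,"wy":0,"wz":0}], force=60)

```text
clock: 30.2
tcp_pos: [0.5287, -0.0712, 0.2348]
orientation: [-0.327, -0.479, 0.791, -0.197]
wrist_force: [-0.3, -0.3, -2.1]
finger_gap: 0.0488
```

```bash
python3 - <<'E'
from h import *
plan([.465,-.195,.03],152.5);p,Rm=tool(); print(Rm.round(3).tolist(),np.degrees(get_state()['joint_pos']).round(1))
c,im=snap('wrist','w13',s=1.3)
snap('side','s13',(150,130,350,300),4)
E
```

```text
grasp now [ 0.4778 -0.1681  0.125 ] yaw 152.38 tilt wx,wy deg [  0.08 -40.43] q6 -62.4
 shift cm (current frame) [ 6.34 -0.1  13.35]  wz -0.12  | shift in turned frame [ 6.34 -0.09 13.35]
[[-0.328, -0.886, -0.328], [-0.628, 0.464, -0.625], [0.706, 0.001, -0.709]] [ -7.3  30.4  -9.9  68.8 -41.4 -62.4]
```

View pics/w13.png

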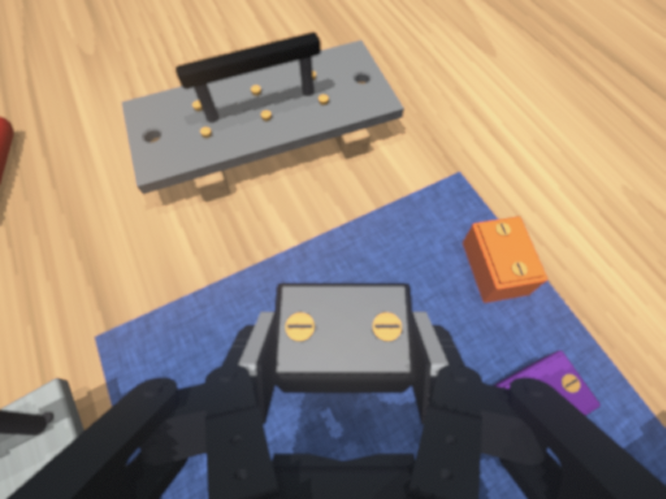

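View pics/s13.png

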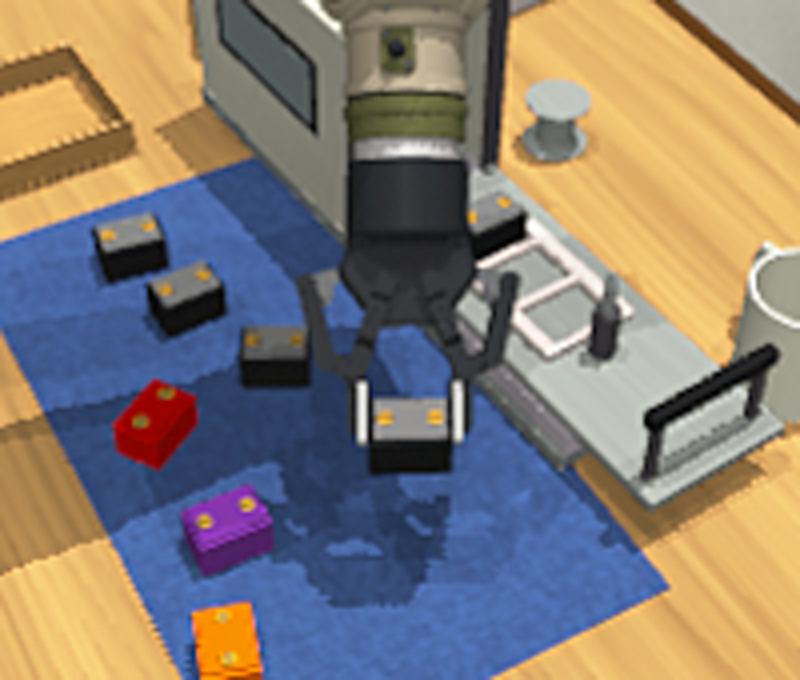

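>>> carry_out(motion=[{"jaw":-1,"tx":1.27,"ty":0,"tz":2.64,"wx":0,"wy":0,"wz":0},{"jaw":-1,"tx":1.27,"ty":0,"tz":2.64,"wx":0,"wy":0,"wz":0},{"jaw":-1,"tx":1.27,"ty":0,"tz":2.64,"wx":0,"wy":0,"wz":0},{"jaw":-1,"tx":1.27,"ty":0,"tz":2.64,"wx":0,"wy":0,"wz":0},{"jaw":-1,"tx":1.27,"ty":0,"tz":2.64,"wx":0,"wy":0,"wz":0},{"jaw":-1,"tx":-0.2,"ty":0,"tz":0.2,"wx":0,"wy":0,"wz":0},{"jaw":-1,"tx":-0.15,"ty":0,"tz":0.15,"wx":0,"wy":0,"wz":0},{"jaw":-1,"tx":0,"ty":0,"tz":0,"wx":0,"wy":0,"wz":0},{"jaw":-1,"tx":0,"ty":0,"tz":0,"wx":0,"wy":0,"wz":0}], force=60)

```text
clock: 31.42
tcp_pos: [0.4653, -0.1931, 0.1824]
orientation: [-0.327, -0.479, 0.79, -0.199]
wrist_force: [0.7, 0.6, -2.1]
finger_gap: 0.0486
```

```bash
python3 - <<'E'
from h import *
plan([.465,-.195,.026],152.5);weigh(3)
snap('side','s14',(190,200,330,320),5)
E
```

```text
grasp now [ 0.4147 -0.2903  0.0728] yaw 152.44 tilt wx,wy deg [-4.00e-02 -4.05e+01] q6 -81.5
 shift cm (current frame) [ 0.03 -0.06  0.23]  wz -0.06  | shift in turned frame [ 0.03 -0.06  0.23]
force mean [-2.5000e-02 -3.0500e-01 -1.8110e+00 -4.7846e+01  2.1271e+01  9.9200e-01] sd [0.244 0.535 0.496 0.006 0.007 0.001]
```

View pics/s14.png

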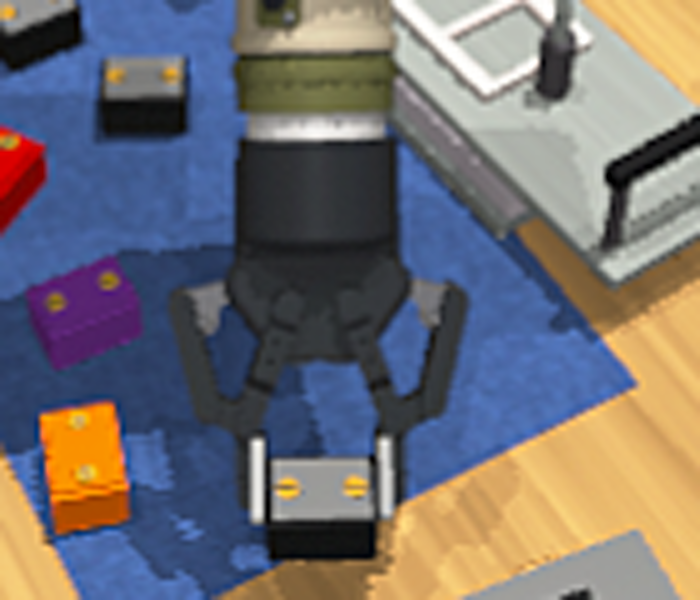

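>>> carry_out(motion=[{"jaw":-1,"tx":-2.27,"ty":0,"tz":-2.27,"wx":0,"wy":0,"wz":0},{"jaw":-1,"tx":-2.27,"ty":0,"tz":-2.27,"wx":0,"wy":0,"wz":0},{"jaw":-1,"tx":-2.27,"ty":0,"tz":-2.27,"wx":0,"wy":0,"wz":0},{"jaw":-1,"tx":-1.4,"ty":0,"tz":1.4,"wx":0,"wy":0,"wz":0},{"jaw":-1,"tx":-1.4,"ty":0,"tz":1.4,"wx":0,"wy":0,"wz":0},{"jaw":-1,"tx":-0.2,"ty":0,"tz":0.2,"wx":0,"wy":0,"wz":0},{"jaw":-1,"tx":-0.2,"ty":0,"tz":0.2,"wx":0,"wy":0,"wz":0},{"jaw":-1,"tx":0,"ty":0,"tz":0,"wx":0,"wy":0,"wz":0},{"jaw":-1,"tx":0,"ty":0,"tz":0,"wx":0,"wy":0,"wz":0}], force=60)

```text
clock: 32.75
tcp_pos: [0.5097, -0.1084, 0.1374]
orientation: [-0.327, -0.478, 0.791, -0.199]
wrist_force: [-0.5, 0.0, -1.2]
finger_gap: 0.0492
```

```bash
cat >> h.py <<'E'
def gnow():
    p,Rm=tool(); return p+Rm[:,2]*.155,Rm
E
python3 - <<'E'
from h import *
print(gnow()[0].round(4));weigh(3)
snap('side','s15',(190,180,330,300),5)
E
```

```text
[ 0.459  -0.2055  0.0278]
force mean [ -0.211  -0.407  -1.78  -53.031  18.912   2.566] sd [0.417 0.358 0.493 0.039 0.013 0.   ]
```

View pics/s15.png

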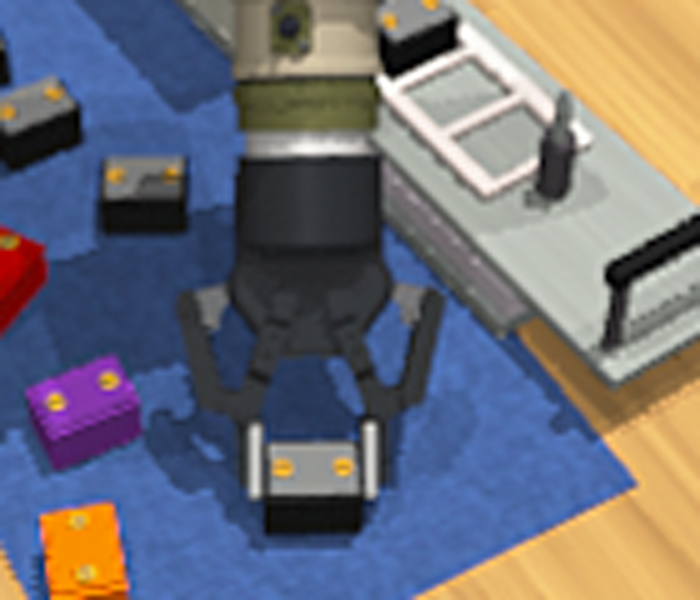

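>>> carry_out(motion=[{"jaw":-1,"tx":-0.15,"ty":0,"tz":0.15,"wx":0,"wy":0,"wz":0},{"jaw":-1,"tx":-0.15,"ty":0,"tz":0.15,"wx":0,"wy":0,"wz":0},{"jaw":-1,"tx":0,"ty":0,"tz":0,"wx":0,"wy":0,"wz":0},{"jaw":-1,"tx":0,"ty":0,"tz":0,"wx":0,"wy":0,"wz":0}], force=60)

```text
clock: 33.45
tcp_pos: [0.5094, -0.1082, 0.1328]
orientation: [-0.327, -0.479, 0.79, -0.198]
wrist_force: [-0.4, 1.8, 2.4]
finger_gap: 0.0489
```

```bash
python3 - <<'E'
from h import *
print(gnow()[0].round(4));weigh(3)
E
```

```text
[ 0.4586 -0.2054  0.0232]
force mean [ -0.311   2.096   3.264 -50.876  18.297   1.755] sd [0.369 0.252 0.33  0.109 0.013 0.043]
```

>>> carry_out(motion=[{"jaw":1,"tx":0,"ty":0,"tz":0,"wx":0,"wy":0,"wz":0},{"jaw":1,"tx":0,"ty":0,"tz":0,"wx":0,"wy":0,"wz":0},{"jaw":1,"tx":0,"ty":0,"tz":0,"wx":0,"wy":0,"wz":0},{"jaw":1,"tx":0,"ty":0,"tz":-3,"wx":0,"wy":0,"wz":0},{"jaw":1,"tx":0,"ty":0,"tz":-4,"wx":0,"wy":0,"wz":0},{"jaw":1,"tx":2.42,"ty":0,"tz":0.19,"wx":0,"wy":-9,"wz":0},{"jaw":1,"tx":2.42,"ty":0,"tz":0.19,"wx":0,"wy":-9,"wz":0},{"jaw":1,"tx":2.42,"ty":0,"tz":0.19,"wx":0,"wy":-9,"wz":0},{"jaw":1,"tx":2.42,"ty":0,"tz":0.19,"wx":0,"wy":-9,"wz":0},{"jaw":1,"tx":2.42,"ty":0,"tz":0.19,"wx":0,"wy":-9,"wz":0},{"jaw":1,"tx":0,"ty":0,"tz":-2,"wx":0,"wy":0,"wz":0},{"jaw":1,"tx":0,"ty":0,"tz":0,"wx":0,"wy":0,"wz":0},{"jaw":1,"tx":0,"ty":0,"tz":0,"wx":0,"wy":0,"wz":0}], force=30)

```text
clock: 35.22
tcp_pos: [0.4816, -0.161, 0.247]
orientation: [-0.0, -0.518, 0.855, 0.0]
wrist_force: [-0.4, -0.2, -0.3]
finger_gap: 0.0853
```

```bash
python3 - <<'E'
from h import *
print(gnow()[0].round(4))
c,im=snap('wrist','w16',s=1.3); cases(c,im)
plan([.4586,-.2054,.03],152.5)
E
```

```text
[ 0.4816 -0.161   0.092 ]
case px [178.7 340. ] xy [ 0.5831 -0.1032] long 95.4 0.024 0.051
case px [262.5 130.5] xy [ 0.4562 -0.2113] long 152.4 0.033 0.045
grasp now [ 0.4814 -0.1607  0.0917] yaw 152.43 tilt wx,wy deg [ 0.06 -0.  ] q6 -90.0
 shift cm (current frame) [ 5.02 -0.04  6.17]  wz -0.07  | shift in turned frame [ 5.02 -0.03  6.17]
```

View pics/w16.png

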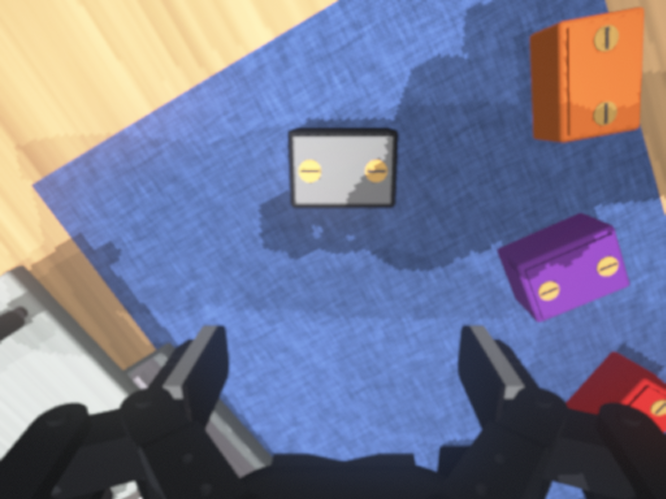

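>>> carry_out(motion=[{"jaw":1,"tx":2.8,"ty":-0.05,"tz":0,"wx":0,"wy":0,"wz":0},{"jaw":1,"tx":2.85,"ty":-0.05,"tz":0,"wx":0,"wy":0,"wz":0},{"jaw":1,"tx":0,"ty":0,"tz":0,"wx":0,"wy":0,"wz":10},{"jaw":1,"tx":0,"ty":0,"tz":0,"wx":0,"wy":0,"wz":10},{"jaw":1,"tx":0,"ty":0,"tz":0,"wx":0,"wy":0,"wz":10},{"jaw":1,"tx":0,"ty":0,"tz":0,"wx":0,"wy":0,"wz":10},{"jaw":1,"tx":0,"ty":0,"tz":0,"wx":0,"wy":0,"wz":10},{"jaw":1,"tx":0,"ty":0,"tz":0,"wx":0,"wy":0,"wz":10},{"jaw":1,"tx":0,"ty":0,"tz":0,"wx":0,"wy":0,"wz":10},{"jaw":1,"tx":0,"ty":0,"tz":0,"wx":0,"wy":0,"wz":10},{"jaw":1,"tx":0,"ty":0,"tz":1,"wx":0,"wy":0,"wz":10},{"jaw":1,"tx":0,"ty":0,"tz":2.5,"wx":0,"wy":0,"wz":0},{"jaw":1,"tx":0,"ty":0,"tz":2.5,"wx":0,"wy":0,"wz":0},{"jaw":1,"tx":0,"ty":0,"tz":0,"wx":0,"wy":0,"wz":0},{"jaw":-1,"tx":0,"ty":0,"tz":0,"wx":0,"wy":0,"wz":0},{"jaw":-1,"tx":0,"ty":0,"tz":0,"wx":0,"wy":0,"wz":0},{"jaw":-1,"tx":0,"ty":0,"tz":0,"wx":0,"wy":0,"wz":0},{"jaw":-1,"tx":0,"ty":0,"tz":0,"wx":0,"wy":0,"wz":0}], force=20)

```text
clock: 37.52
tcp_pos: [0.4568, -0.2121, 0.1884]
orientation: [0.001, 0.239, 0.971, -0.0]
wrist_force: [-0.6, -0.8, 5.6]
finger_gap: 0.0354
```

```bash
python3 - <<'E'
from h import *
print(gnow()[0].round(4)); print(get_state()['finger_gap'],get_state()['wrist_force'].round(1))
plan([.4562,-.2113,.03],152.4)
E
```

```text
[ 0.457  -0.2123  0.0334]
0.03535372279342448 [-0.6 -0.8  5.6]
grasp now [ 0.457  -0.2123  0.0334] yaw 62.38 tilt wx,wy deg [-0.01  0.11] q6 -6.4
 shift cm (current frame) [0.09 0.05 0.34]  wz 89.98  | shift in turned frame [ 0.05 -0.09  0.34]
```

>>> carry_out(motion=[{"jaw":1,"tx":0,"ty":0,"tz":0,"wx":0,"wy":0,"wz":0},{"jaw":1,"tx":0,"ty":0,"tz":0,"wx":0,"wy":0,"wz":0},{"jaw":1,"tx":0,"ty":0,"tz":0,"wx":0,"wy":0,"wz":-5},{"jaw":1,"tx":0,"ty":0,"tz":0,"wx":0,"wy":0,"wz":-10},{"jaw":1,"tx":0,"ty":0,"tz":0,"wx":0,"wy":0,"wz":-10},{"jaw":1,"tx":0,"ty":0,"tz":0,"wx":0,"wy":0,"wz":-10},{"jaw":1,"tx":0,"ty":0,"tz":0,"wx":0,"wy":0,"wz":-10},{"jaw":1,"tx":0,"ty":0,"tz":0,"wx":0,"wy":0,"wz":-10},{"jaw":1,"tx":0,"ty":0,"tz":0,"wx":0,"wy":0,"wz":-10},{"jaw":1,"tx":0,"ty":0,"tz":0,"wx":0,"wy":0,"wz":-10},{"jaw":1,"tx":0,"ty":0,"tz":0,"wx":0,"wy":0,"wz":-10},{"jaw":1,"tx":0,"ty":0,"tz":0,"wx":0,"wy":0,"wz":-5},{"jaw":1,"tx":0,"ty":0,"tz":0.3,"wx":0,"wy":0,"wz":0},{"jaw":1,"tx":0,"ty":0,"tz":0,"wx":0,"wy":0,"wz":0}], force=30)

```text
clock: 39.28
tcp_pos: [0.4561, -0.2117, 0.184]
orientation: [-0.0, -0.517, 0.856, 0.0]
wrist_force: [0.3, -0.7, 0.3]
finger_gap: 0.0853
```

>>> carry_out(motion=[{"jaw":-1,"tx":0,"ty":0,"tz":0,"wx":0,"wy":0,"wz":0},{"jaw":-1,"tx":0,"ty":0,"tz":0,"wx":0,"wy":0,"wz":0},{"jaw":-1,"tx":0,"ty":0,"tz":0,"wx":0,"wy":0,"wz":0},{"jaw":-1,"tx":0,"ty":0,"tz":0,"wx":0,"wy":0,"wz":0}], force=40)

```text
clock: 39.78
tcp_pos: [0.4565, -0.2119, 0.1846]
orientation: [0.0, -0.518, 0.855, -0.0]
wrist_force: [-0.6, 0.5, 2.1]
finger_gap: 0.0491
```

```bash
python3 - <<'E'
from h import *
print(gnow()[0].round(4)); print(get_state()['finger_gap'],get_state()['wrist_force'].round(1))
E
```

```text
[ 0.4565 -0.2119  0.0296]
0.049064507992626856 [-0.6  0.5  2.1]
```

>>> carry_out(motion=[{"jaw":-1,"tx":0,"ty":0,"tz":-1,"wx":0,"wy":0,"wz":0},{"jaw":-1,"tx":0,"ty":0,"tz":-3,"wx":0,"wy":0,"wz":0},{"jaw":-1,"tx":0,"ty":0,"tz":-4,"wx":0,"wy":0,"wz":0},{"jaw":-1,"tx":0,"ty":0,"tz":-4,"wx":0,"wy":0,"wz":0},{"jaw":-1,"tx":0,"ty":0,"tz":-4,"wx":0,"wy":0,"wz":0},{"jaw":-1,"tx":0,"ty":0,"tz":0,"wx":0,"wy":0,"wz":-10},{"jaw":-1,"tx":0,"ty":0,"tz":0,"wx":0,"wy":0,"wz":-10},{"jaw":-1,"tx":0,"ty":0,"tz":0,"wx":0,"wy":0,"wz":-10},{"jaw":-1,"tx":0,"ty":0,"tz":0,"wx":0,"wy":0,"wz":-2.7},{"jaw":-1,"tx":0,"ty":0,"tz":0,"wx":0,"wy":0,"wz":0},{"jaw":-1,"tx":0,"ty":0,"tz":0,"wx":0,"wy":0,"wz":0}], force=40)

```text
clock: 41.15
tcp_pos: [0.4563, -0.2118, 0.3445]
orientation: [-0.0, 0.737, -0.675, -0.0]
wrist_force: [-0.2, -0.4, -1.3]
finger_gap: 0.0494
```

```bash
python3 - <<'E'
from h import *
plan([.6544,-.0312,.19],5.1); print(get_state()['finger_gap'])
weigh(6)
E
```

```text
grasp now [ 0.4562 -0.2117  0.1895] yaw -174.96 tilt wx,wy deg [0.   0.01] q6 -129.1
 shift cm (current frame) [-16.25 -21.32  -0.05]  wz -0.06  | shift in turned frame [-16.22 -21.34  -0.05]
0.049371094747763675
force mean [ 2.3900e-01  3.5000e-02 -1.5870e+00 -4.1350e+01  2.9297e+01  8.0000e-03] sd [0.515 0.267 0.229 0.002 0.001 0.003]
```

>>> carry_out(motion=[{"jaw":-1,"tx":-2.32,"ty":-3.04,"tz":0,"wx":0,"wy":0,"wz":0},{"jaw":-1,"tx":-2.32,"ty":-3.04,"tz":0,"wx":0,"wy":0,"wz":0},{"jaw":-1,"tx":-2.32,"ty":-3.04,"tz":0,"wx":0,"wy":0,"wz":0},{"jaw":-1,"tx":-2.32,"ty":-3.04,"tz":0,"wx":0,"wy":0,"wz":0},{"jaw":-1,"tx":-2.32,"ty":-3.04,"tz":0,"wx":0,"wy":0,"wz":0},{"jaw":-1,"tx":-2.32,"ty":-3.04,"tz":0,"wx":0,"wy":0,"wz":0},{"jaw":-1,"tx":-2.32,"ty":-3.04,"tz":0,"wx":0,"wy":0,"wz":0},{"jaw":-1,"tx":0,"ty":0,"tz":2,"wx":0,"wy":0,"wz":0},{"jaw":-1,"tx":0,"ty":0,"tz":3,"wx":0,"wy":0,"wz":0},{"jaw":-1,"tx":0,"ty":0,"tz":3,"wx":0,"wy":0,"wz":0},{"jaw":-1,"tx":0,"ty":0,"tz":2,"wx":0,"wy":0,"wz":0},{"jaw":-1,"tx":0,"ty":0,"tz":0,"wx":0,"wy":0,"wz":0},{"jaw":-1,"tx":0,"ty":0,"tz":0,"wx":0,"wy":0,"wz":0},{"jaw":-1,"tx":0,"ty":0,"tz":0,"wx":0,"wy":0,"wz":0}], force=40)

```text
clock: 43.2
tcp_pos: [0.6545, -0.0313, 0.2459]
orientation: [-0.001, 0.738, -0.675, 0.001]
wrist_force: [-0.2, 0.7, -2.2]
finger_gap: 0.0487
```

```bash
python3 - <<'E'
from h import *
plan([.6542,-.0312,.074],5.1)
c,im=snap('wrist','w17',(150,150,400,320),3)
E
```

```text
grasp now [ 0.6549 -0.0314  0.0909] yaw -174.92 tilt wx,wy deg [-0.14 -0.03] q6 -104.8
 shift cm (current frame) [-0.02  0.04  1.69]  wz -0.02  | shift in turned frame [-0.02  0.04  1.69]
```

View pics/w17.png

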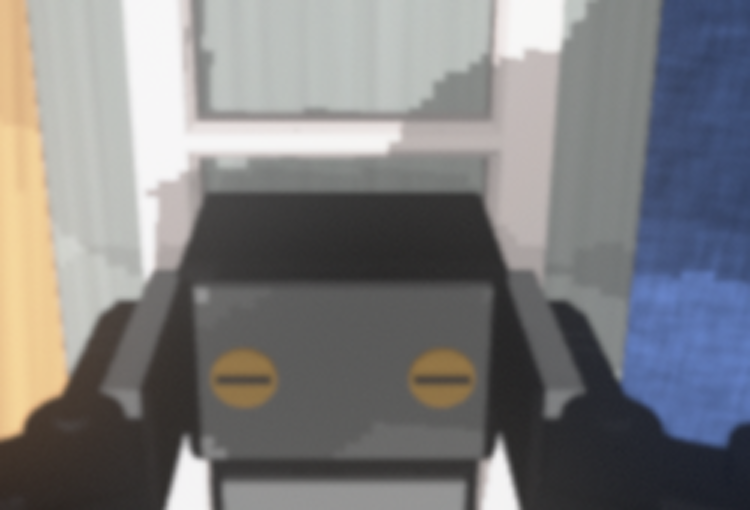

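>>> carry_out(motion=[{"jaw":-1,"tx":0,"ty":0,"tz":0.6,"wx":0,"wy":0,"wz":0},{"jaw":-1,"tx":0,"ty":0,"tz":0.5,"wx":0,"wy":0,"wz":0},{"jaw":-1,"tx":0,"ty":0,"tz":0.4,"wx":0,"wy":0,"wz":0},{"jaw":-1,"tx":0,"ty":0,"tz":0.1,"wx":0,"wy":0,"wz":0},{"jaw":-1,"tx":0,"ty":0,"tz":0,"wx":0,"wy":0,"wz":0}], force=40)

```text
clock: 43.88
tcp_pos: [0.6538, -0.0312, 0.2287]
orientation: [0.0, 0.738, -0.675, -0.0]
wrist_force: [-1.4, -0.1, 2.0]
finger_gap: 0.0489
```

```bash
python3 - <<'E'
from h import *
plan([.6542,-.0312,.074],5.1); weigh(3)
c,im=snap('wrist','w18',(150,150,400,320),3)
E
```

```text
grasp now [ 0.6538 -0.0311  0.0737] yaw -174.91 tilt wx,wy deg [0. 0.] q6 -104.8
 shift cm (current frame) [ 0.01 -0.04 -0.03]  wz -0.01  | shift in turned frame [ 0.01 -0.04 -0.03]
force mean [ -2.374  -0.268   2.599 -57.241  27.502  -0.927] sd [0.336 0.202 0.515 0.139 0.009 0.061]
```

View pics/w18.png

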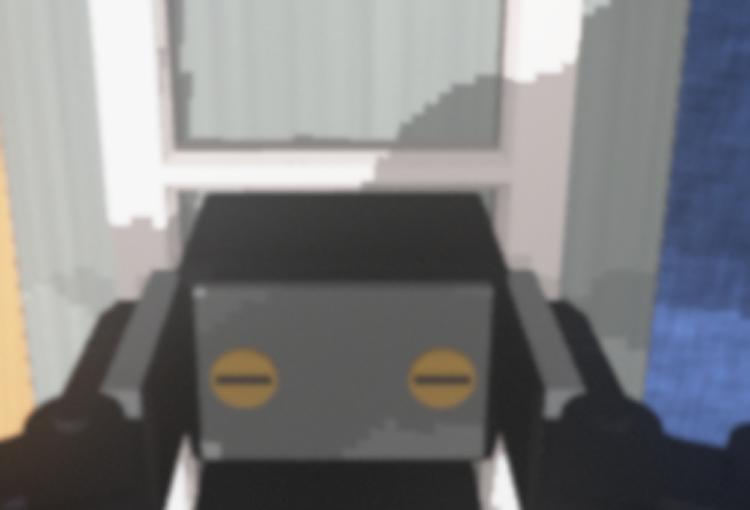

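>>> carry_out(motion=[{"jaw":0.3,"tx":0,"ty":0,"tz":0,"wx":0,"wy":0,"wz":0},{"jaw":0.6,"tx":0,"ty":0,"tz":0,"wx":0,"wy":0,"wz":0},{"jaw":0.8,"tx":0,"ty":0,"tz":0,"wx":0,"wy":0,"wz":0},{"jaw":0.8,"tx":0,"ty":0,"tz":0,"wx":0,"wy":0,"wz":0},{"jaw":0.8,"tx":0,"ty":0,"tz":-1.5,"wx":0,"wy":0,"wz":0},{"jaw":0.8,"tx":0,"ty":0,"tz":-3,"wx":0,"wy":0,"wz":0},{"jaw":0.8,"tx":0,"ty":0,"tz":-4,"wx":0,"wy":0,"wz":0},{"jaw":0.8,"tx":0,"ty":0,"tz":-4,"wx":0,"wy":0,"wz":0},{"jaw":0.8,"tx":0,"ty":0,"tz":0,"wx":0,"wy":0,"wz":0},{"jaw":0.8,"tx":0,"ty":0,"tz":0,"wx":0,"wy":0,"wz":0}], force=40)

```text
clock: 45.32
tcp_pos: [0.6538, -0.0312, 0.3539]
orientation: [-0.0, 0.738, -0.675, 0.0]
wrist_force: [-0.2, 0.9, 0.4]
finger_gap: 0.0764
```

```bash
python3 - <<'E'
from h import *
plan([.4706,.011,.2],152)
c,im=snap('wrist','w19',s=1.5); cases(c,im); cases(c,im,z=.076,amin=100)
E
```

```text
grasp now [ 0.6539 -0.0312  0.1989] yaw -174.91 tilt wx,wy deg [-0.04 -0.01] q6 -104.8
 shift cm (current frame) [-5.83 17.87 -0.12]  wz 33.09  | shift in turned frame [ 4.88 18.16 -0.12]
case px [108.  372.5] xy [0.8247 0.2376] long 5.7 0.035 0.044
case px [444. 300.] xy [0.4398 0.0953] long 4.7 0.03 0.047
case px [435.1 230.4] xy [0.4726 0.0119] long 152.7 0.032 0.048
case px [108.  372.5] xy [0.8    0.1848] long 5.7 0.029 0.038
case px [444. 300.] xy [0.4734 0.064 ] long 4.7 0.026 0.04
case px [435.1 230.4] xy [ 0.5012 -0.0067] long 152.7 0.027 0.041
```

View pics/w19.png

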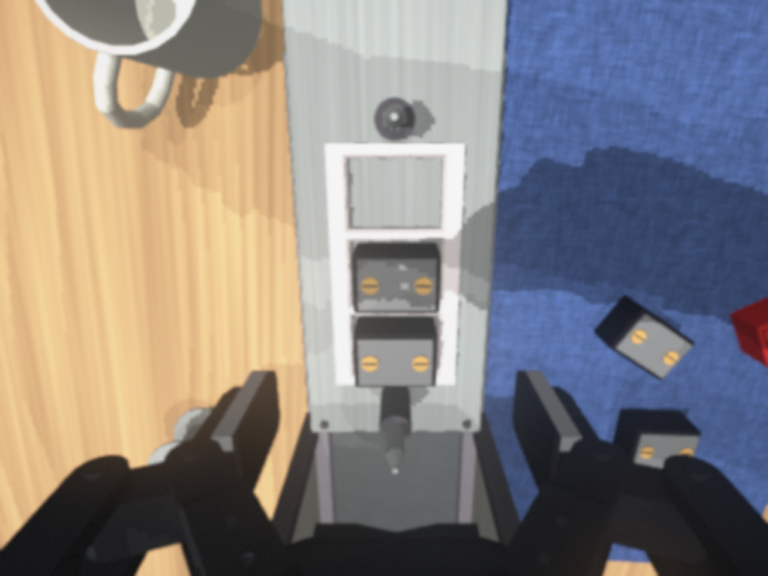

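>>> carry_out(motion=[{"jaw":1,"tx":-1.47,"ty":4.45,"tz":0,"wx":0,"wy":0,"wz":0},{"jaw":1,"tx":-1.47,"ty":4.45,"tz":0,"wx":0,"wy":0,"wz":0},{"jaw":1,"tx":-1.47,"ty":4.45,"tz":0,"wx":0,"wy":0,"wz":0},{"jaw":1,"tx":-1.47,"ty":4.45,"tz":0,"wx":0,"wy":0,"wz":0},{"jaw":1,"tx":0,"ty":0,"tz":2,"wx":0,"wy":0,"wz":8.2},{"jaw":1,"tx":0,"ty":0,"tz":2,"wx":0,"wy":0,"wz":8.2},{"jaw":1,"tx":0,"ty":0,"tz":2,"wx":0,"wy":0,"wz":8.2},{"jaw":1,"tx":0,"ty":0,"tz":2,"wx":0,"wy":0,"wz":8.1},{"jaw":1,"tx":0,"ty":0,"tz":0,"wx":0,"wy":0,"wz":0},{"jaw":1,"tx":0,"ty":0,"tz":0,"wx":0,"wy":0,"wz":0}], force=30)

```text
clock: 46.62
tcp_pos: [0.4713, 0.0116, 0.2734]
orientation: [-0.0, -0.519, 0.855, 0.0]
wrist_force: [0.2, -0.2, 1.3]
finger_gap: 0.0853
```

```bash
python3 - <<'E'
from h import *
plan([.4715,.0115,.03],152.4)
c,im=snap('wrist','w20',s=1.3); cases(c,im)
E
```

```text
grasp now [0.4712 0.0116 0.1184] yaw 152.51 tilt wx,wy deg [ 0.04 -0.01] q6 -70.9
 shift cm (current frame) [-0.   -0.03  8.84]  wz 0.11  | shift in turned frame [-0.   -0.03  8.84]
case px [264.5 203.5] xy [0.4704 0.0111] long 152.5 0.033 0.046
case px [379.1 115.4] xy [ 0.3746 -0.0088] long 31.4 0.039 0.046
```

View pics/w20.png

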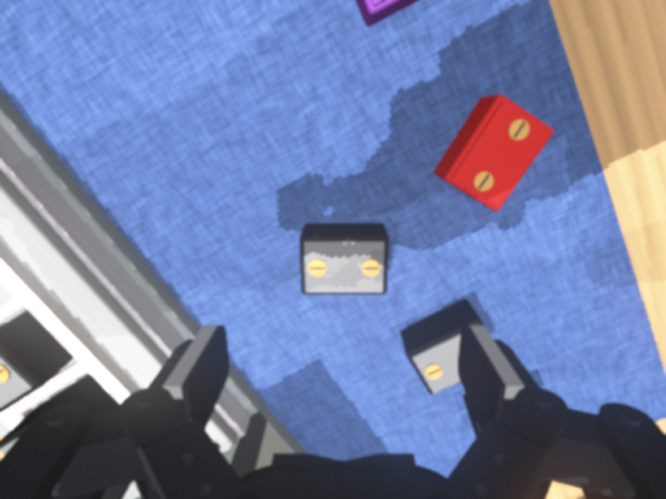

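>>> carry_out(motion=[{"jaw":1,"tx":0,"ty":0,"tz":3,"wx":0,"wy":0,"wz":0},{"jaw":1,"tx":0,"ty":0,"tz":3,"wx":0,"wy":0,"wz":0},{"jaw":1,"tx":0,"ty":0,"tz":2,"wx":0,"wy":0,"wz":0},{"jaw":1,"tx":0,"ty":0,"tz":0.8,"wx":0,"wy":0,"wz":0},{"jaw":1,"tx":0,"ty":0,"tz":0,"wx":0,"wy":0,"wz":0},{"jaw":-1,"tx":0,"ty":0,"tz":0,"wx":0,"wy":0,"wz":0},{"jaw":-1,"tx":0,"ty":0,"tz":0,"wx":0,"wy":0,"wz":0},{"jaw":-1,"tx":0,"ty":0,"tz":0,"wx":0,"wy":0,"wz":0},{"jaw":-1,"tx":0,"ty":0,"tz":-1,"wx":0,"wy":0,"wz":0},{"jaw":-1,"tx":0,"ty":0,"tz":-3,"wx":0,"wy":0,"wz":0},{"jaw":-1,"tx":0,"ty":0,"tz":-4,"wx":0,"wy":0,"wz":0},{"jaw":-1,"tx":0,"ty":0,"tz":-4,"wx":0,"wy":0,"wz":0},{"jaw":-1,"tx":0,"ty":0,"tz":0,"wx":0,"wy":0,"wz":0},{"jaw":-1,"tx":0,"ty":0,"tz":0,"wx":0,"wy":0,"wz":0}], force=30)

```text
clock: 48.42
tcp_pos: [0.4711, 0.0116, 0.3053]
orientation: [-0.0, -0.518, 0.855, 0.0]
wrist_force: [-1.1, -0.3, -0.2]
finger_gap: 0.0494
```

```bash
python3 - <<'E'
from h import *
plan([.4715,.0115,.03],152.4); print(get_state()['finger_gap'])
weigh(12)
c,im=snap('wrist','w21',s=1.3); cases(c,im)
E
```

```text
grasp now [0.4711 0.0117 0.1503] yaw 152.39 tilt wx,wy deg [0.01 0.  ] q6 -70.7
 shift cm (current frame) [-1.000e-02 -5.000e-02  1.203e+01]  wz -0.01  | shift in turned frame [-1.000e-02 -5.000e-02  1.203e+01]
0.049374601116679344
force mean [-1.6700e-01  2.7500e-01 -4.8800e-01 -3.7840e+01  2.7615e+01  8.0000e-03] sd [0.311 0.379 0.3   0.273 0.222 0.015]
case px [141.  365.5] xy [0.6695 0.1196] long 56.0 0.036 0.047
case px [385.5 365. ] xy [0.4483 0.2347] long 70.8 0.037 0.049
case px [346.8 258.5] xy [0.4356 0.1023] long 82.2 0.04 0.054
case px [364.8 112. ] xy [ 0.3744 -0.0085] long 30.8 0.038 0.046
```

View pics/w21.png

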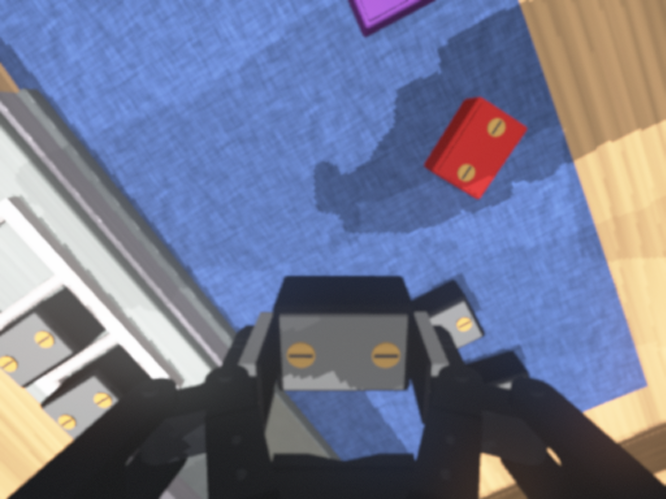

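>>> carry_out(motion=[{"jaw":-1,"tx":-3.98,"ty":2.66,"tz":0,"wx":0,"wy":0,"wz":0},{"jaw":-1,"tx":-3.98,"ty":2.66,"tz":0,"wx":0,"wy":0,"wz":0},{"jaw":-1,"tx":-3.98,"ty":2.66,"tz":0,"wx":0,"wy":0,"wz":0},{"jaw":-1,"tx":-3.98,"ty":2.66,"tz":0,"wx":0,"wy":0,"wz":0},{"jaw":-1,"tx":-3.98,"ty":2.66,"tz":0,"wx":0,"wy":0,"wz":0},{"jaw":-1,"tx":-3.98,"ty":2.66,"tz":0,"wx":0,"wy":0,"wz":0},{"jaw":-1,"tx":-3.98,"ty":2.66,"tz":0,"wx":0,"wy":0,"wz":0},{"jaw":-1,"tx":0,"ty":0,"tz":0,"wx":0,"wy":0,"wz":10.2},{"jaw":-1,"tx":0,"ty":0,"tz":0,"wx":0,"wy":0,"wz":10.2},{"jaw":-1,"tx":0,"ty":0,"tz":0,"wx":0,"wy":0,"wz":10.2},{"jaw":-1,"tx":0,"ty":0,"tz":0,"wx":0,"wy":0,"wz":10.2},{"jaw":-1,"tx":0,"ty":0,"tz":0,"wx":0,"wy":0,"wz":10.2},{"jaw":-1,"tx":0,"ty":0,"tz":0,"wx":0,"wy":0,"wz":10.2},{"jaw":-1,"tx":0,"ty":0,"tz":0,"wx":0,"wy":0,"wz":0},{"jaw":-1,"tx":0,"ty":0,"tz":0,"wx":0,"wy":0,"wz":0}], force=30)

```text
clock: 50.95
tcp_pos: [0.4356, 0.3448, 0.3054]
orientation: [0.0, -0.012, 1.0, 0.0]
wrist_force: [-0.7, -0.1, 0.2]
finger_gap: 0.0495
```

```bash
python3 - <<'E'
from h import *
plan([.435,.345,.045],91.2)
c,im=snap('wrist','w22',s=1.3)
b=im.copy()
w=weigh(6)
c2,im2=snap('top','t22',(60,150,260,300),3.5)
E
```

```text
grasp now [0.4356 0.3448 0.1504] yaw 91.35 tilt wx,wy deg [0.01 0.  ] q6 28.7
 shift cm (current frame) [ 0.06  0.02 10.54]  wz 0.15  | shift in turned frame [ 0.06  0.02 10.54]
force mean [ 2.5700e-01 -1.8600e-01 -1.7300e-01 -4.7010e+01  2.8159e+01  1.0000e-03] sd [0.584 0.55  0.516 0.001 0.    0.   ]
```

View pics/w22.png

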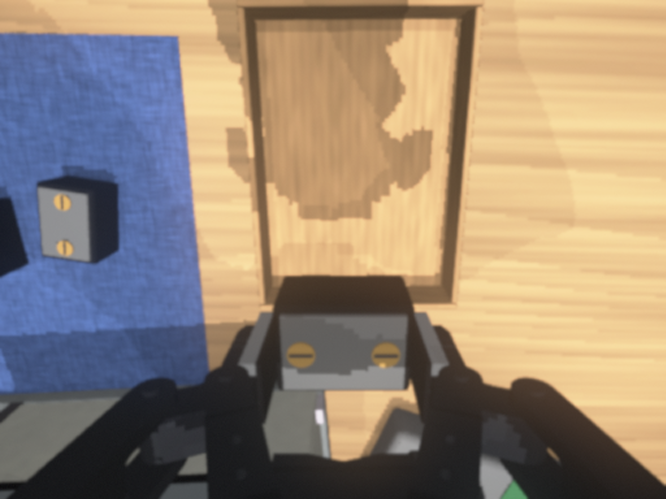

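View pics/t22.png

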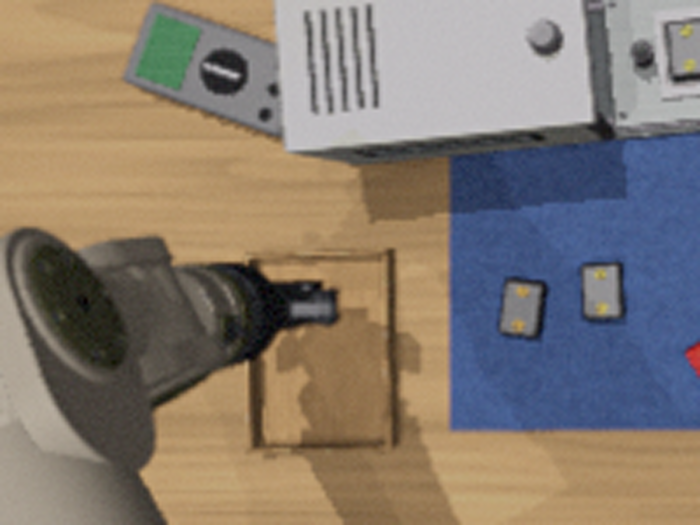

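>>> carry_out(motion=[{"jaw":-1,"tx":0.06,"ty":0.4,"tz":3,"wx":0,"wy":0,"wz":0},{"jaw":-1,"tx":0,"ty":0,"tz":3,"wx":0,"wy":0,"wz":0},{"jaw":-1,"tx":0,"ty":0,"tz":3,"wx":0,"wy":0,"wz":0},{"jaw":-1,"tx":0,"ty":0,"tz":1.5,"wx":0,"wy":0,"wz":0},{"jaw":-1,"tx":0,"ty":0,"tz":0.8,"wx":0,"wy":0,"wz":0},{"jaw":-1,"tx":0,"ty":0,"tz":0,"wx":0,"wy":0,"wz":0},{"jaw":0.5,"tx":0,"ty":0,"tz":0,"wx":0,"wy":0,"wz":0},{"jaw":0.5,"tx":0,"ty":0,"tz":0,"wx":0,"wy":0,"wz":0},{"jaw":0.5,"tx":0,"ty":0,"tz":0,"wx":0,"wy":0,"wz":0},{"jaw":0.5,"tx":0,"ty":0,"tz":-2,"wx":0,"wy":0,"wz":0},{"jaw":0.5,"tx":0,"ty":0,"tz":-4,"wx":0,"wy":0,"wz":0},{"jaw":0.5,"tx":0,"ty":0,"tz":-4,"wx":0,"wy":0,"wz":0},{"jaw":0.5,"tx":0,"ty":0,"tz":0,"wx":0,"wy":0,"wz":0}], force=30)

```text
clock: 52.98
tcp_pos: [0.4361, 0.3495, 0.2963]
orientation: [0.003, -0.01, 1.0, 0.002]
wrist_force: [0.3, 0.9, -0.9]
finger_gap: 0.064
```

```bash
python3 - <<'E'
from h import *
c,im=snap('wrist','w23',s=1.3); cases(c,im); cases(c,im,z=.036)
c2,im2=snap('top','t23',(60,150,260,300),3.5); cases(c2,im2,xmin=190,ymin=210,ymax=260,amin=60)
plan([.424,.1694,.15],81.8)
plan([.4395,.0965,.15],90)
E
```

```text
case px [399.1 370.3] xy [0.6204 0.4897] long 97.0 0.031 0.037
case px [ 33.  172.5] xy [0.4233 0.1707] long 172.5 0.032 0.05
case px [399.1 370.3] xy [0.6158 0.4873] long 97.0 0.03 0.037
case px [ 33.  172.5] xy [0.4221 0.1738] long 172.5 0.031 0.049
case px [264.1 253.9] xy [ 0.3722 -0.0052] long 30.7 0.032 0.046
case px [208. 238.] xy [0.4223 0.1701] long 180.0 0.031 0.044
case px [231. 233.] xy [0.4376 0.0979] long 179.8 0.031 0.044
grasp now [0.4351 0.3489 0.1378] yaw 91.19 tilt wx,wy deg [0.04 0.06] q6 29.3
 shift cm (current frame) [  1.46 -17.91  -1.23]  wz 9.39  | shift in turned frame [ -1.48 -17.91  -1.23]
grasp now [0.4351 0.3489 0.1378] yaw 91.19 tilt wx,wy deg [0.04 0.06] q6 29.3
 shift cm (current frame) [  0.06 -25.23  -1.23]  wz 1.19  | shift in turned frame [ -0.46 -25.22  -1.23]
```

View pics/w23.png

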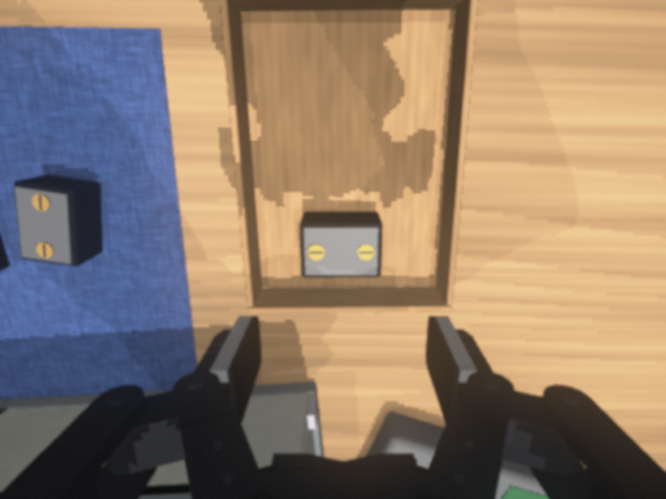

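>>> carry_out(motion=[{"jaw":0.3,"tx":0.41,"ty":-4.47,"tz":0,"wx":0,"wy":0,"wz":0},{"jaw":0.3,"tx":0.41,"ty":-4.47,"tz":0,"wx":0,"wy":0,"wz":0},{"jaw":0.3,"tx":0.41,"ty":-4.47,"tz":0,"wx":0,"wy":0,"wz":0},{"jaw":0.3,"tx":0.41,"ty":-4.47,"tz":0,"wx":0,"wy":0,"wz":0},{"jaw":0.3,"tx":0,"ty":0,"tz":2,"wx":0,"wy":0,"wz":9.2},{"jaw":0.3,"tx":0,"ty":0,"tz":2,"wx":0,"wy":0,"wz":0},{"jaw":0.3,"tx":0,"ty":0,"tz":0,"wx":0,"wy":0,"wz":0},{"jaw":0.3,"tx":0,"ty":0,"tz":0,"wx":0,"wy":0,"wz":0}], force=30)

```text
clock: 54.08
tcp_pos: [0.422, 0.1697, 0.2522]
orientation: [-0.001, 0.07, 0.998, -0.0]
wrist_force: [0.1, -0.1, 0.3]
finger_gap: 0.0555
```

```bash
python3 - <<'E'
from h import *
c,im=snap('wrist','w24',s=1.3); cases(c,im); print(get_state()['finger_gap'])
plan([.4225,.170,.03],82)
E
```

```text
case px [264. 218.] xy [0.4232 0.1703] long 173.4 0.032 0.044
0.055246555923720485
grasp now [0.4223 0.1698 0.0977] yaw 82.01 tilt wx,wy deg [0. 0.] q6 19.8
 shift cm (current frame) [-0.02  0.02  6.77]  wz 0.01  | shift in turned frame [-0.02  0.02  6.77]
```

View pics/w24.png

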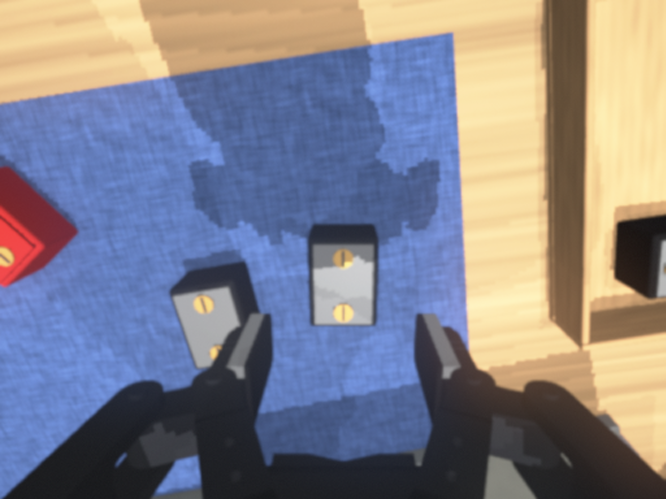

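>>> carry_out(motion=[{"jaw":0.3,"tx":-0.05,"ty":0.03,"tz":2.5,"wx":0,"wy":0,"wz":0},{"jaw":0.3,"tx":0,"ty":0,"tz":2.5,"wx":0,"wy":0,"wz":0},{"jaw":0.3,"tx":0,"ty":0,"tz":1.7,"wx":0,"wy":0,"wz":0},{"jaw":0.3,"tx":0,"ty":0,"tz":0,"wx":0,"wy":0,"wz":0},{"jaw":-1,"tx":0,"ty":0,"tz":0,"wx":0,"wy":0,"wz":0},{"jaw":-1,"tx":0,"ty":0,"tz":0,"wx":0,"wy":0,"wz":0},{"jaw":-1,"tx":0,"ty":0,"tz":0,"wx":0,"wy":0,"wz":0},{"jaw":-1,"tx":0,"ty":0,"tz":-1,"wx":0,"wy":0,"wz":0},{"jaw":-1,"tx":0,"ty":0,"tz":-3,"wx":0,"wy":0,"wz":0},{"jaw":-1,"tx":0,"ty":0,"tz":-3,"wx":0,"wy":0,"wz":0},{"jaw":-1,"tx":0,"ty":0,"tz":-4,"wx":0,"wy":0,"wz":0},{"jaw":-1,"tx":0,"ty":0,"tz":0,"wx":0,"wy":0,"wz":0},{"jaw":-1,"tx":0,"ty":0,"tz":0,"wx":0,"wy":0,"wz":0}], force=30)

```text
clock: 55.75
tcp_pos: [0.4223, 0.1698, 0.2951]
orientation: [-0.0, 0.07, 0.998, -0.0]
wrist_force: [-0.6, 1.1, -1.9]
finger_gap: 0.0354
```

```bash
python3 - <<'E'
from h import *
weigh(12); print(get_state()['finger_gap'])
plan([.376,.348,.15],82)
E
```

```text
force mean [-4.6000e-02 -5.1000e-02 -2.0510e+00 -3.6919e+01  2.7790e+01  8.0000e-03] sd [0.381 0.301 0.455 0.262 0.224 0.019]
0.035530576541842135
grasp now [0.4227 0.1699 0.1403] yaw 81.99 tilt wx,wy deg [ 0.   -0.01] q6 19.8
 shift cm (current frame) [ 7.11 16.99 -0.96]  wz -0.01  | shift in turned frame [ 7.11 16.99 -0.96]
```

>>> carry_out(motion=[{"jaw":-1,"tx":-1.55,"ty":-4.22,"tz":0,"wx":0,"wy":0,"wz":0},{"jaw":-1,"tx":-1.55,"ty":-4.22,"tz":0,"wx":0,"wy":0,"wz":0},{"jaw":-1,"tx":-1.55,"ty":-4.22,"tz":0,"wx":0,"wy":0,"wz":0},{"jaw":-1,"tx":-1.55,"ty":-4.22,"tz":0,"wx":0,"wy":0,"wz":0},{"jaw":-1,"tx":-1.55,"ty":-4.22,"tz":0,"wx":0,"wy":0,"wz":0},{"jaw":-1,"tx":0,"ty":0,"tz":2,"wx":0,"wy":0,"wz":-6.6},{"jaw":-1,"tx":0,"ty":0,"tz":3,"wx":0,"wy":0,"wz":-6.5},{"jaw":-1,"tx":0,"ty":0,"tz":3,"wx":0,"wy":0,"wz":0},{"jaw":-1,"tx":0,"ty":0,"tz":1.6,"wx":0,"wy":0,"wz":0},{"jaw":-1,"tx":0,"ty":0,"tz":0.8,"wx":0,"wy":0,"wz":0},{"jaw":-1,"tx":0,"ty":0,"tz":0.4,"wx":0,"wy":0,"wz":0},{"jaw":-1,"tx":0,"ty":0,"tz":0,"wx":0,"wy":0,"wz":0}], force=30)

```text
clock: 57.85
tcp_pos: [0.4703, -0.0499, 0.1877]
orientation: [0.0, -0.044, 0.999, -0.0]
wrist_force: [0.1, 0.1, -2.3]
finger_gap: 0.0351
```

```bash
python3 - <<'E'
from h import *
plan([.47,-.05,.03],95.1); weigh(3)
E
```

```text
grasp now [ 0.4704 -0.0499  0.0327] yaw 95.09 tilt wx,wy deg [-0.01  0.04] q6 -20.9
 shift cm (current frame) [ 0.03 -0.01  0.27]  wz -0.01  | shift in turned frame [ 0.03 -0.01  0.27]
force mean [-2.0600e-01  4.6200e-01 -1.6650e+00 -4.0968e+01  2.3107e+01 -3.0000e-03] sd [0.064 0.493 0.219 0.069 0.053 0.008]
```

Lower 3 mm more until contact, release, rotate −90° and regrip.

>>> carry_out(motion=[{"jaw":-1,"tx":0,"ty":0,"tz":0.25,"wx":0,"wy":0,"wz":0},{"jaw":-1,"tx":0,"ty":0,"tz":0.05,"wx":0,"wy":0,"wz":0},{"jaw":0.5,"tx":0,"ty":0,"tz":0,"wx":0,"wy":0,"wz":0},{"jaw":1,"tx":0,"ty":0,"tz":0,"wx":0,"wy":0,"wz":0},{"jaw":1,"tx":0,"ty":0,"tz":0,"wx":0,"wy":0,"wz":-3},{"jaw":1,"tx":0,"ty":0,"tz":0,"wx":0,"wy":0,"wz":-7},{"jaw":1,"tx":0,"ty":0,"tz":0,"wx":0,"wy":0,"wz":-10},{"jaw":1,"tx":0,"ty":0,"tz":0,"wx":0,"wy":0,"wz":-10},{"jaw":1,"tx":0,"ty":0,"tz":0,"wx":0,"wy":0,"wz":-10},{"jaw":1,"tx":0,"ty":0,"tz":0,"wx":0,"wy":0,"wz":-10},{"jaw":1,"tx":0,"ty":0,"tz":0,"wx":0,"wy":0,"wz":-10},{"jaw":1,"tx":0,"ty":0,"tz":0,"wx":0,"wy":0,"wz":-10},{"jaw":1,"tx":0,"ty":0,"tz":0,"wx":0,"wy":0,"wz":-10},{"jaw":1,"tx":0,"ty":0,"tz":0,"wx":0,"wy":0,"wz":-10},{"jaw":1,"tx":0,"ty":0,"tz":0,"wx":0,"wy":0,"wz":0},{"jaw":1,"tx":0,"ty":0,"tz":0,"wx":0,"wy":0,"wz":0}], force=40)

```text
clock: 60.0
tcp_pos: [0.4701, -0.0499, 0.1843]
orientation: [-0.0, 0.737, -0.676, -0.0]
wrist_force: [0.0, 0.1, 0.2]
finger_gap: 0.0853
```

```bash
python3 - <<'E'
from h import *
plan([.47,-.05,.03],5.1)
c,im=snap('wrist','w25',s=1.3)
E
```

```text
grasp now [ 0.47   -0.0498  0.0293] yaw -175.08 tilt wx,wy deg [0.   0.01] q6 -110.7
 shift cm (current frame) [ 0.01  0.01 -0.07]  wz -0.18  | shift in turned frame [ 0.01  0.01 -0.07]
```

View pics/w25.png

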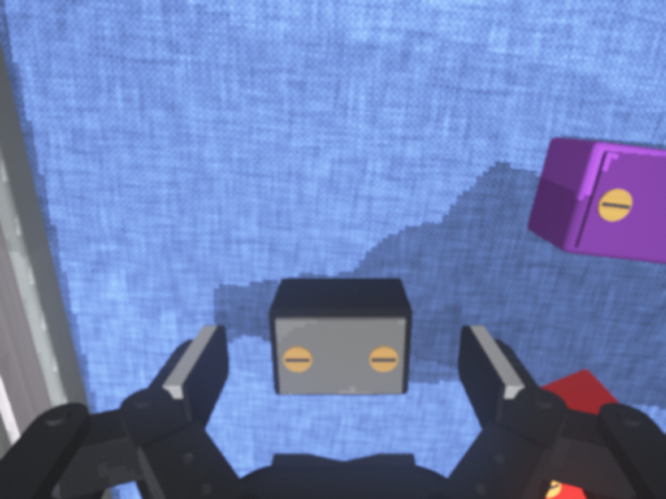

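>>> carry_out(motion=[{"jaw":-1,"tx":0,"ty":0,"tz":0,"wx":0,"wy":0,"wz":0},{"jaw":-1,"tx":0,"ty":0,"tz":0,"wx":0,"wy":0,"wz":0},{"jaw":-1,"tx":0,"ty":0,"tz":0,"wx":0,"wy":0,"wz":0},{"jaw":-1,"tx":0,"ty":0,"tz":0,"wx":0,"wy":0,"wz":0},{"jaw":-1,"tx":0,"ty":0,"tz":-1,"wx":0,"wy":0,"wz":0},{"jaw":-1,"tx":0,"ty":0,"tz":-3,"wx":0,"wy":0,"wz":0},{"jaw":-1,"tx":0,"ty":0,"tz":-4,"wx":0,"wy":0,"wz":0},{"jaw":-1,"tx":0,"ty":0,"tz":-4,"wx":0,"wy":0,"wz":0},{"jaw":-1,"tx":0,"ty":0,"tz":-4,"wx":0,"wy":0,"wz":0},{"jaw":-1,"tx":0.91,"ty":-3.71,"tz":0,"wx":0,"wy":0,"wz":0},{"jaw":-1,"tx":0.91,"ty":-3.71,"tz":0,"wx":0,"wy":0,"wz":0},{"jaw":-1,"tx":0.91,"ty":-3.71,"tz":0,"wx":0,"wy":0,"wz":0},{"jaw":-1,"tx":0.91,"ty":-3.71,"tz":0,"wx":0,"wy":0,"wz":0},{"jaw":-1,"tx":0.91,"ty":-3.71,"tz":0,"wx":0,"wy":0,"wz":0},{"jaw":-1,"tx":0,"ty":0,"tz":0,"wx":0,"wy":0,"wz":0},{"jaw":-1,"tx":0,"ty":0,"tz":0,"wx":0,"wy":0,"wz":0}], force=40)

```text
clock: 62.05
tcp_pos: [0.6582, -0.0786, 0.3437]
orientation: [0.001, 0.738, -0.675, -0.001]
wrist_force: [-0.4, -0.7, -2.9]
finger_gap: 0.049
```

```bash
python3 - <<'E'
from h import *
plan([.6588,-.0790,.09],5.1);print(get_state()['finger_gap'])
c,im=snap('wrist','w26',s=1.3)
E
```

```text
grasp now [ 0.6578 -0.0785  0.1887] yaw -174.91 tilt wx,wy deg [0.13 0.05] q6 -108.8
 shift cm (current frame) [ 0.05 -0.08  9.87]  wz -0.01  | shift in turned frame [ 0.05 -0.08  9.87]
0.048952287097257824
```

View pics/w26.png

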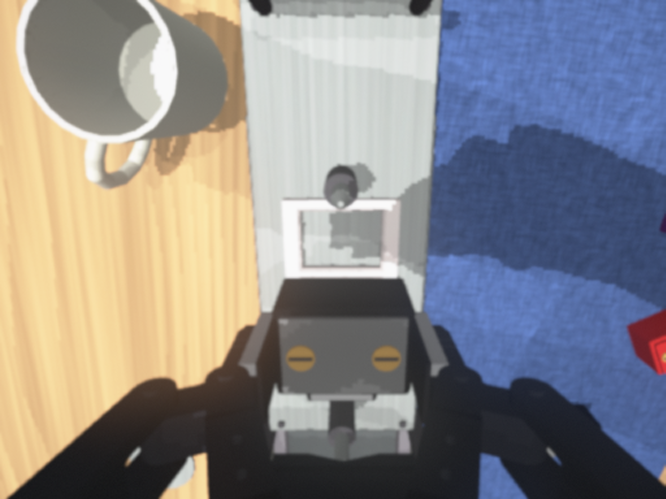

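```bash
python3 - <<'E'
from h import *
c=cal('top'); print('mug rim center',onz(c,479/1.5,175/1.5,.095), 'low edge',onz(c,478/1.5,193/1.5,.095),'handle tip',onz(c,443/1.5,172/1.5,.05))
print('spool',onz(c,328/1.5,182/1.5,.046))
E
```

```text
mug rim center [ 0.78680579 -0.17384487  0.095     ] low edge [ 0.75027208 -0.17115423  0.095     ] handle tip [ 0.80576104 -0.10600406  0.05      ]
spool [0.78828716 0.13483811 0.046     ]
```

Mug clear (x > 0.745). Lower into nest 1.

>>> carry_out(motion=[{"jaw":-1,"tx":0.05,"ty":-0.08,"tz":2,"wx":0,"wy":0,"wz":0},{"jaw":-1,"tx":0,"ty":0,"tz":3,"wx":0,"wy":0,"wz":0},{"jaw":-1,"tx":0,"ty":0,"tz":3,"wx":0,"wy":0,"wz":0},{"jaw":-1,"tx":0,"ty":0,"tz":1.8,"wx":0,"wy":0,"wz":0},{"jaw":-1,"tx":0,"ty":0,"tz":0,"wx":0,"wy":0,"wz":0},{"jaw":-1,"tx":0,"ty":0,"tz":0,"wx":0,"wy":0,"wz":0},{"jaw":-1,"tx":0,"ty":0,"tz":0,"wx":0,"wy":0,"wz":0}], force=40)

```text
clock: 62.98
tcp_pos: [0.66, -0.0793, 0.2481]
orientation: [-0.001, 0.738, -0.675, 0.001]
wrist_force: [0.6, -0.2, -1.1]
finger_gap: 0.0491
```

```bash
python3 - <<'E'
from h import *
plan([.6588,-.0790,.074],5.1)
c,im=snap('wrist','w27',(150,150,400,320),3)
E
```

```text
grasp now [ 0.6604 -0.0793  0.0931] yaw -174.91 tilt wx,wy deg [-0.14 -0.04] q6 -108.8
 shift cm (current frame) [-0.04  0.12  1.91]  wz -0.01  | shift in turned frame [-0.04  0.12  1.91]
```

View pics/w27.png

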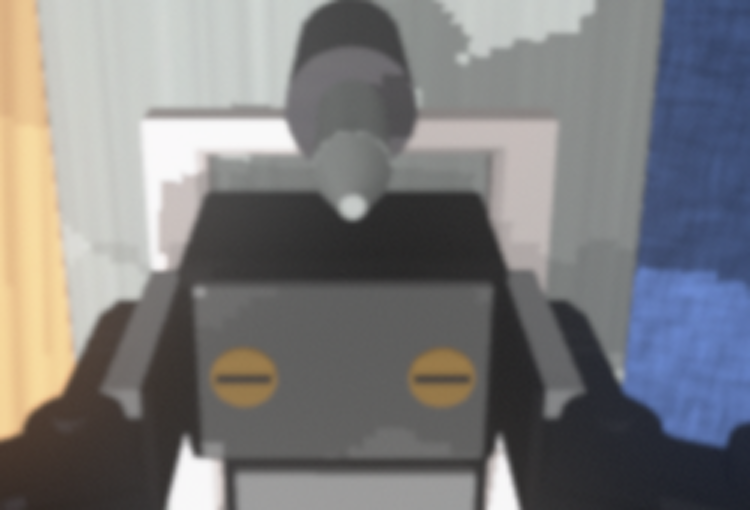

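>>> carry_out(motion=[{"jaw":-1,"tx":0,"ty":0.06,"tz":0.6,"wx":0,"wy":0,"wz":0},{"jaw":-1,"tx":0,"ty":0,"tz":0.6,"wx":0,"wy":0,"wz":0},{"jaw":-1,"tx":0,"ty":0,"tz":0.5,"wx":0,"wy":0,"wz":0},{"jaw":-1,"tx":0,"ty":0,"tz":0.15,"wx":0,"wy":0,"wz":0},{"jaw":-1,"tx":0,"ty":0,"tz":0,"wx":0,"wy":0,"wz":0}], force=40)

```text
clock: 63.65
tcp_pos: [0.6588, -0.0791, 0.2287]
orientation: [0.0, 0.738, -0.675, -0.0]
wrist_force: [-3.1, 0.6, 4.7]
finger_gap: 0.0492
```

```bash
python3 - <<'E'
from h import *
plan([.6588,-.0790,.074],5.1); weigh(3)
c,im=snap('wrist','w28',(150,150,400,320),3)
E
```

```text
grasp now [ 0.6588 -0.0791  0.0737] yaw -174.91 tilt wx,wy deg [0.01 0.  ] q6 -108.9
 shift cm (current frame) [-0.01 -0.   -0.03]  wz -0.01  | shift in turned frame [-0.01 -0.   -0.03]
force mean [ -3.321   0.123   5.416 -56.539  27.361  -1.389] sd [0.305 0.138 0.461 0.004 0.001 0.001]
```

View pics/w28.png

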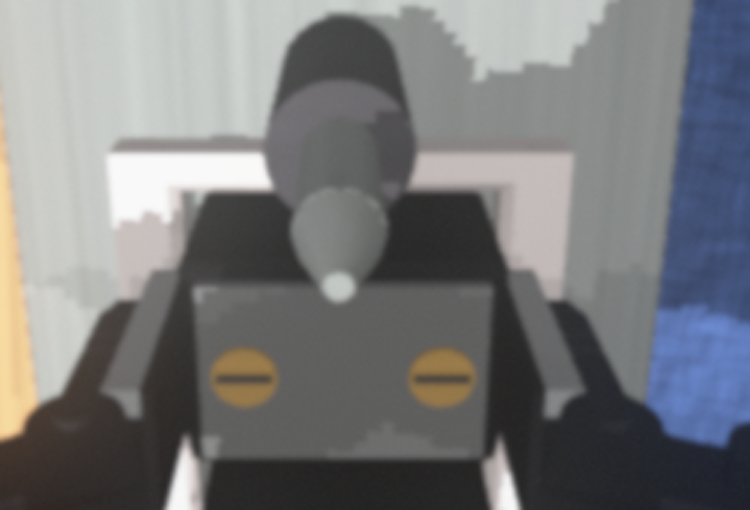

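>>> carry_out(motion=[{"jaw":0.3,"tx":0,"ty":0,"tz":0,"wx":0,"wy":0,"wz":0},{"jaw":0.6,"tx":0,"ty":0,"tz":0,"wx":0,"wy":0,"wz":0},{"jaw":0.8,"tx":0,"ty":0,"tz":0,"wx":0,"wy":0,"wz":0},{"jaw":0.8,"tx":0,"ty":0,"tz":0,"wx":0,"wy":0,"wz":0},{"jaw":0.8,"tx":0,"ty":0,"tz":-1.5,"wx":0,"wy":0,"wz":0},{"jaw":0.8,"tx":0,"ty":0,"tz":-3,"wx":0,"wy":0,"wz":0},{"jaw":0.8,"tx":0,"ty":0,"tz":-4,"wx":0,"wy":0,"wz":0},{"jaw":0.8,"tx":0,"ty":0,"tz":-4,"wx":0,"wy":0,"wz":0},{"jaw":0.8,"tx":-3.26,"ty":3.4,"tz":0,"wx":0,"wy":0,"wz":0},{"jaw":0.8,"tx":-3.26,"ty":3.4,"tz":0,"wx":0,"wy":0,"wz":0},{"jaw":0.8,"tx":-3.26,"ty":3.4,"tz":0,"wx":0,"wy":0,"wz":0},{"jaw":0.8,"tx":-3.26,"ty":3.4,"tz":0,"wx":0,"wy":0,"wz":0},{"jaw":0.8,"tx":-3.26,"ty":3.4,"tz":0,"wx":0,"wy":0,"wz":0},{"jaw":0.8,"tx":-3.26,"ty":3.4,"tz":0,"wx":0,"wy":0,"wz":0},{"jaw":0.8,"tx":0,"ty":0,"tz":4,"wx":0,"wy":0,"wz":3},{"jaw":0.8,"tx":0,"ty":0,"tz":4,"wx":0,"wy":0,"wz":0},{"jaw":0.8,"tx":0,"ty":0,"tz":0,"wx":0,"wy":0,"wz":0},{"jaw":0.8,"tx":0,"ty":0,"tz":0,"wx":0,"wy":0,"wz":0}], force=30)

```text
clock: 66.1
tcp_pos: [0.4393, 0.0975, 0.2746]
orientation: [-0.001, 0.72, -0.694, 0.001]
wrist_force: [0.2, -0.8, 1.4]
finger_gap: 0.077
```

```bash
python3 - <<'E'
from h import *
plan([.438,.0975,.03],2)
c,im=snap('wrist','w29',s=1.3); cases(c,im)
E
```

```text
grasp now [0.4396 0.0975 0.1196] yaw -177.92 tilt wx,wy deg [-0.11  0.  ] q6 -89.8
 shift cm (current frame) [-0.01  0.15  8.96]  wz 0.08  | shift in turned frame [-0.    0.15  8.96]
case px [265.5 203. ] xy [0.4391 0.0965] long 2.1 0.031 0.045
case px [373.9  56.9] xy [ 0.3747 -0.0038] long 31.0 0.033 0.053
```

View pics/w29.png

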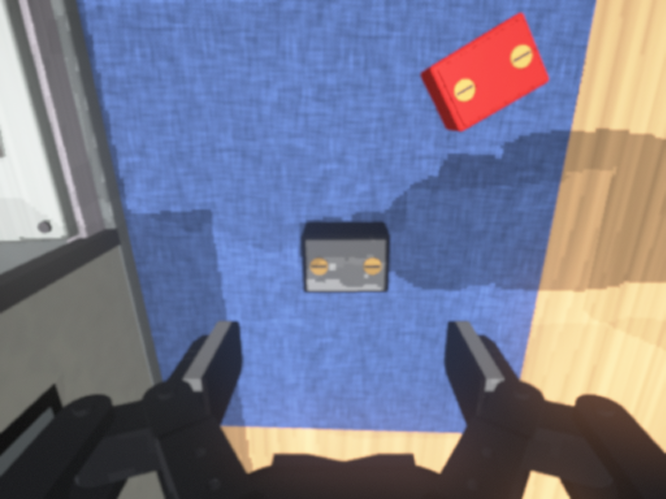

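>>> carry_out(motion=[{"jaw":0.8,"tx":0.05,"ty":0,"tz":3,"wx":0,"wy":0,"wz":0},{"jaw":0.8,"tx":0,"ty":0,"tz":3,"wx":0,"wy":0,"wz":0},{"jaw":0.8,"tx":0,"ty":0,"tz":2,"wx":0,"wy":0,"wz":0},{"jaw":0.8,"tx":0,"ty":0,"tz":0.9,"wx":0,"wy":0,"wz":0},{"jaw":0.8,"tx":0,"ty":0,"tz":0,"wx":0,"wy":0,"wz":0},{"jaw":-1,"tx":0,"ty":0,"tz":0,"wx":0,"wy":0,"wz":0},{"jaw":-1,"tx":0,"ty":0,"tz":0,"wx":0,"wy":0,"wz":0},{"jaw":-1,"tx":0,"ty":0,"tz":0,"wx":0,"wy":0,"wz":0},{"jaw":-1,"tx":0,"ty":0,"tz":-1,"wx":0,"wy":0,"wz":0},{"jaw":-1,"tx":0,"ty":0,"tz":-3,"wx":0,"wy":0,"wz":0},{"jaw":-1,"tx":0,"ty":0,"tz":-4,"wx":0,"wy":0,"wz":0},{"jaw":-1,"tx":0,"ty":0,"tz":-4,"wx":0,"wy":0,"wz":0},{"jaw":-1,"tx":0,"ty":0,"tz":0,"wx":0,"wy":0,"wz":0},{"jaw":-1,"tx":0,"ty":0,"tz":0,"wx":0,"wy":0,"wz":0}], force=30)

```text
clock: 67.9
tcp_pos: [0.4383, 0.097, 0.3039]
orientation: [-0.0, 0.72, -0.694, 0.0]
wrist_force: [0.1, 0.2, -0.9]
finger_gap: 0.0493
```

```bash
python3 - <<'E'
from h import *
weigh(12); print(get_state()['finger_gap'])
plan([.358,.348,.15],2)
E
```

```text
force mean [ 1.0100e-01 -4.5000e-02 -1.5900e-01 -3.5346e+01  2.7468e+01  8.0000e-03] sd [0.399 0.367 0.48  0.258 0.219 0.015]
0.04891520604383568
grasp now [0.4385 0.097  0.1488] yaw -177.92 tilt wx,wy deg [0.01 0.  ] q6 -89.9
 shift cm (current frame) [-25.38   7.14  -0.12]  wz 0.08  | shift in turned frame [-25.37   7.18  -0.12]
```

>>> carry_out(motion=[{"jaw":-1,"tx":-3.63,"ty":1.02,"tz":0,"wx":0,"wy":0,"wz":0},{"jaw":-1,"tx":-3.63,"ty":1.02,"tz":0,"wx":0,"wy":0,"wz":0},{"jaw":-1,"tx":-3.63,"ty":1.02,"tz":0,"wx":0,"wy":0,"wz":0},{"jaw":-1,"tx":-3.63,"ty":1.02,"tz":0,"wx":0,"wy":0,"wz":0},{"jaw":-1,"tx":-3.63,"ty":1.02,"tz":0,"wx":0,"wy":0,"wz":0},{"jaw":-1,"tx":-3.63,"ty":1.02,"tz":0,"wx":0,"wy":0,"wz":0},{"jaw":-1,"tx":-3.63,"ty":1.02,"tz":0,"wx":0,"wy":0,"wz":0},{"jaw":-1,"tx":0,"ty":0,"tz":3,"wx":0,"wy":0,"wz":0},{"jaw":-1,"tx":0,"ty":0,"tz":3,"wx":0,"wy":0,"wz":0},{"jaw":-1,"tx":0,"ty":0,"tz":3,"wx":0,"wy":0,"wz":0},{"jaw":-1,"tx":0,"ty":0,"tz":1.6,"wx":0,"wy":0,"wz":0},{"jaw":-1,"tx":0,"ty":0,"tz":0.3,"wx":0,"wy":0,"wz":0},{"jaw":-1,"tx":0,"ty":0,"tz":0,"wx":0,"wy":0,"wz":0},{"jaw":0.35,"tx":0,"ty":0,"tz":0,"wx":0,"wy":0,"wz":0},{"jaw":0.35,"tx":0,"ty":0,"tz":0,"wx":0,"wy":0,"wz":0},{"jaw":0.35,"tx":0,"ty":0,"tz":0,"wx":0,"wy":0,"wz":0},{"jaw":0.35,"tx":0,"ty":0,"tz":-2,"wx":0,"wy":0,"wz":0},{"jaw":0.35,"tx":0,"ty":0,"tz":-4,"wx":0,"wy":0,"wz":0},{"jaw":0.35,"tx":0,"ty":0,"tz":-4,"wx":0,"wy":0,"wz":0},{"jaw":0.35,"tx":0,"ty":0,"tz":-4,"wx":0,"wy":0,"wz":0}], force=30)

```text
clock: 71.0
tcp_pos: [0.3578, 0.3482, 0.3364]
orientation: [-0.0, 0.72, -0.694, 0.0]
wrist_force: [1.7, -0.1, -0.1]
finger_gap: 0.0577
```

```bash
python3 - <<'E'
from h import *
plan([.4355,-.392,.2],173.4-90)
plan([.4355,-.392,.2],-6.5)
c,im=snap('wrist','w30',s=1.3)
c,im=snap('side','s30',s=1.5)
E
```

```text
grasp now [0.3579 0.3483 0.1814] yaw -177.91 tilt wx,wy deg [-0.02  0.01] q6 -57.1
 shift cm (current frame) [74.26 -5.07 -1.88]  wz -81.31  | shift in turned frame [16.23 72.64 -1.88]
grasp now [0.3579 0.3483 0.1814] yaw -177.91 tilt wx,wy deg [-0.02  0.01] q6 -57.1
 shift cm (current frame) [74.26 -5.07 -1.88]  wz 8.59  | shift in turned frame [ 72.67 -16.1   -1.88]
```

View pics/w30.png

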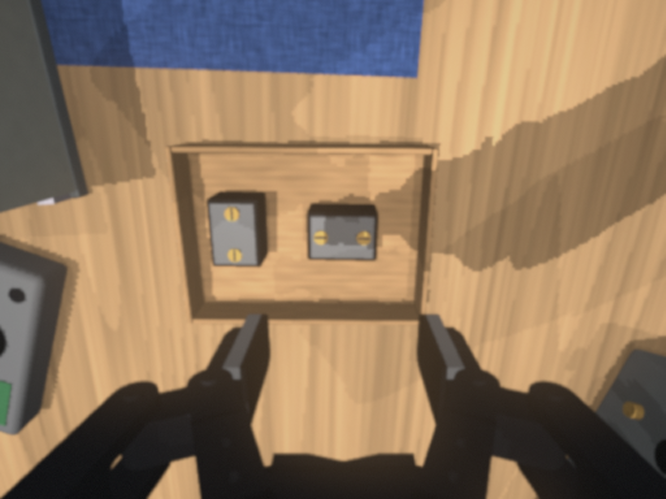

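View pics/s30.png

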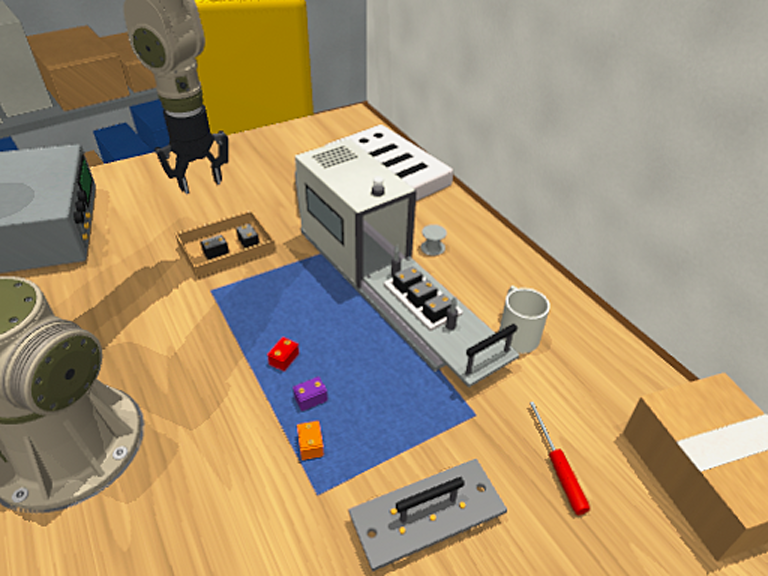

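>>> carry_out(motion=[{"jaw":0.35,"tx":4.64,"ty":-0.32,"tz":0,"wx":0,"wy":0,"wz":0},{"jaw":0.35,"tx":4.64,"ty":-0.32,"tz":0,"wx":0,"wy":0,"wz":0},{"jaw":0.35,"tx":4.64,"ty":-0.32,"tz":0,"wx":0,"wy":0,"wz":0},{"jaw":0.35,"tx":4.64,"ty":-0.32,"tz":0,"wx":0,"wy":0,"wz":0},{"jaw":0.35,"tx":4.64,"ty":-0.32,"tz":0,"wx":0,"wy":0,"wz":0},{"jaw":0.35,"tx":4.64,"ty":-0.32,"tz":0,"wx":0,"wy":0,"wz":0},{"jaw":0.35,"tx":4.64,"ty":-0.32,"tz":0,"wx":0,"wy":0,"wz":0},{"jaw":0.35,"tx":4.64,"ty":-0.32,"tz":0,"wx":0,"wy":0,"wz":0},{"jaw":0.35,"tx":4.64,"ty":-0.32,"tz":0,"wx":0,"wy":0,"wz":0},{"jaw":0.35,"tx":4.64,"ty":-0.32,"tz":0,"wx":0,"wy":0,"wz":0},{"jaw":0.35,"tx":4.64,"ty":-0.32,"tz":0,"wx":0,"wy":0,"wz":0},{"jaw":0.35,"tx":4.64,"ty":-0.32,"tz":0,"wx":0,"wy":0,"wz":0},{"jaw":0.35,"tx":4.64,"ty":-0.32,"tz":0,"wx":0,"wy":0,"wz":0},{"jaw":0.35,"tx":4.64,"ty":-0.32,"tz":0,"wx":0,"wy":0,"wz":0},{"jaw":0.35,"tx":4.64,"ty":-0.32,"tz":0,"wx":0,"wy":0,"wz":0},{"jaw":0.35,"tx":4.64,"ty":-0.32,"tz":0,"wx":0,"wy":0,"wz":0},{"jaw":0.35,"tx":0,"ty":0,"tz":0,"wx":0,"wy":0,"wz":9.9},{"jaw":0.35,"tx":0,"ty":0,"tz":0,"wx":0,"wy":0,"wz":9.9},{"jaw":0.35,"tx":0,"ty":0,"tz":0,"wx":0,"wy":0,"wz":9.9},{"jaw":0.35,"tx":0,"ty":0,"tz":0,"wx":0,"wy":0,"wz":9.9}], force=30)

```text
clock: 73.6
tcp_pos: [0.436, -0.3916, 0.3338]
orientation: [-0.0, -0.44, 0.898, 0.001]
wrist_force: [0.1, -0.9, 1.0]
finger_gap: 0.0572
```

>>> carry_out(motion=[{"jaw":0.35,"tx":0,"ty":0,"tz":0,"wx":0,"wy":0,"wz":9.9},{"jaw":0.35,"tx":0,"ty":0,"tz":0,"wx":0,"wy":0,"wz":9.9},{"jaw":0.35,"tx":0,"ty":0,"tz":0,"wx":0,"wy":0,"wz":9.9},{"jaw":0.35,"tx":0,"ty":0,"tz":0,"wx":0,"wy":0,"wz":9.9},{"jaw":0.35,"tx":0,"ty":0,"tz":0,"wx":0,"wy":0,"wz":9.8},{"jaw":0.35,"tx":0,"ty":0,"tz":0,"wx":0,"wy":0,"wz":9.7},{"jaw":0.35,"tx":0,"ty":0,"tz":0,"wx":0,"wy":0,"wz":0},{"jaw":0.35,"tx":0,"ty":0,"tz":0,"wx":0,"wy":0,"wz":0}])

```text
clock: 74.6
tcp_pos: [0.4361, -0.3916, 0.3344]
orientation: [-0.0, 0.056, 0.998, 0.0]
wrist_force: [0.1, -0.8, 0.1]
finger_gap: 0.0578
```

```bash
python3 - <<'E'
from h import *
plan([.4355,-.392,.074],83.4)
c,im=snap('wrist','w31',s=1.5)
h=np.radians(173.45); e=np.array([np.cos(h),np.sin(h),0]); m=np.array([.4355,-.3922,0])
print('pred holes',(proj(c,[m+.088*e+[0,0,.032],m-.088*e+[0,0,.032]])*1.5).round(1).tolist(),'bar ends',(proj(c,[m+.052*e+[0,0,.081],m-.052*e+[0,0,.081]])*1.5).round(1).tolist())
E
```

```text
grasp now [ 0.436  -0.3915  0.1794] yaw 83.54 tilt wx,wy deg [ 0.03 -0.03] q6 -43.3
 shift cm (current frame) [ 0.05 -0.05 10.54]  wz 0.14  | shift in turned frame [ 0.05 -0.05 10.54]
pred holes [[393.1, 118.4], [393.3, 398.5]] bar ends [[392.7, 195.8], [392.8, 389.5]]
```

View pics/w31.png

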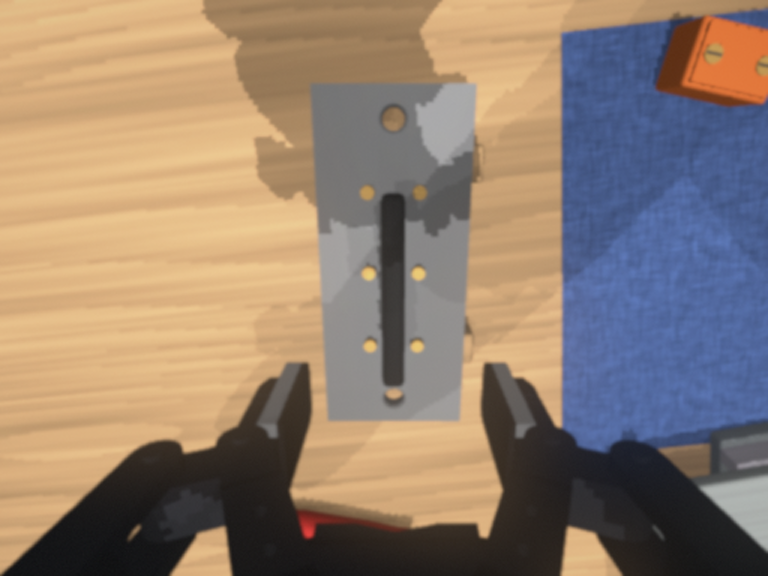

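>>> carry_out(motion=[{"jaw":0.2,"tx":0.05,"ty":-0.06,"tz":3,"wx":0,"wy":0,"wz":0.1},{"jaw":0.2,"tx":0,"ty":0,"tz":3,"wx":0,"wy":0,"wz":0},{"jaw":0.2,"tx":0,"ty":0,"tz":3,"wx":0,"wy":0,"wz":0},{"jaw":0.2,"tx":0,"ty":0,"tz":1.3,"wx":0,"wy":0,"wz":0},{"jaw":0.2,"tx":0,"ty":0,"tz":0,"wx":0,"wy":0,"wz":0},{"jaw":0.2,"tx":0,"ty":0,"tz":0,"wx":0,"wy":0,"wz":0}], force=30)

```text
clock: 75.4
tcp_pos: [0.436, -0.3927, 0.2331]
orientation: [0.001, 0.058, 0.998, -0.001]
wrist_force: [1.2, 0.7, 0.2]
finger_gap: 0.0511
```

```bash
python3 - <<'E'
from h import *
plan([.4355,-.3922,.075],83.4)
c,im=snap('wrist','w32',s=1.3)
E
```

```text
grasp now [ 0.4362 -0.3929  0.0781] yaw 83.3 tilt wx,wy deg [-0.07  0.08] q6 -43.2
 shift cm (current frame) [0.06 0.05 0.31]  wz -0.1  | shift in turned frame [0.06 0.05 0.31]
```

View pics/w32.png

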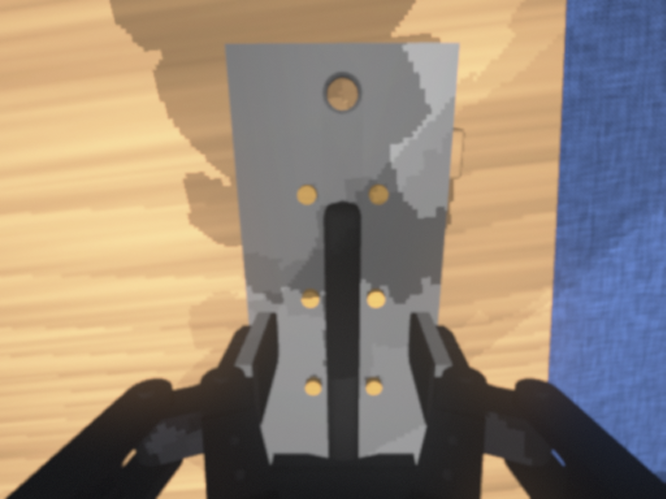

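>>> carry_out(motion=[{"jaw":0.2,"tx":0.05,"ty":0.03,"tz":0.2,"wx":0,"wy":0,"wz":0},{"jaw":-1,"tx":0,"ty":0,"tz":0,"wx":0,"wy":0,"wz":0},{"jaw":-1,"tx":0,"ty":0,"tz":0,"wx":0,"wy":0,"wz":0},{"jaw":-1,"tx":0,"ty":0,"tz":0,"wx":0,"wy":0,"wz":0},{"jaw":-1,"tx":0,"ty":0,"tz":0,"wx":0,"wy":0,"wz":0}], force=100)

```text
clock: 76.08
tcp_pos: [0.4352, -0.3922, 0.2303]
orientation: [0.0, 0.059, 0.998, -0.0]
wrist_force: [0.5, 0.0, 3.3]
finger_gap: 0.0102
```

```bash
python3 - <<'E'
from h import *
plan([.4355,-.3922,.075],83.4);print(get_state()['finger_gap'],get_state()['wrist_force'].round(1))
c,im=snap('wrist','w33')
c,im=snap('side','s33')
E
```

```text
grasp now [ 0.4352 -0.3923  0.0753] yaw 83.28 tilt wx,wy deg [-0.04  0.03] q6 -43.1
 shift cm (current frame) [-0.03 -0.    0.03]  wz -0.12  | shift in turned frame [-0.03 -0.    0.03]
0.010183419842654307 [0.5 0.  3.3]
```

>>> carry_out(motion=[{"jaw":-1,"tx":0,"ty":0,"tz":-1,"wx":0,"wy":0,"wz":0},{"jaw":-1,"tx":0,"ty":0,"tz":-3,"wx":0,"wy":0,"wz":0},{"jaw":-1,"tx":0,"ty":0,"tz":-4,"wx":0,"wy":0,"wz":0},{"jaw":-1,"tx":0,"ty":0,"tz":-4,"wx":0,"wy":0,"wz":0},{"jaw":-1,"tx":0,"ty":0,"tz":-3,"wx":0,"wy":0,"wz":0},{"jaw":-1,"tx":0,"ty":0,"tz":0,"wx":0,"wy":0,"wz":0},{"jaw":-1,"tx":0,"ty":0,"tz":0,"wx":0,"wy":0,"wz":0}], force=100)

```text
clock: 77.05
tcp_pos: [0.4348, -0.3914, 0.3781]
orientation: [-0.001, 0.059, 0.998, 0.001]
wrist_force: [0.1, 0.1, -4.4]
finger_gap: 0.01
```

```bash
python3 - <<'E'
from h import *
plan([.6545,-.0312,.20],5.1);print(get_state()['finger_gap'])
weigh(6); print('torque',get_state()['ft_torque'].round(2))
c,im=snap('wrist','w34',s=1.3)
c,im=snap('side','s34',s=1.5)
E
```

```text
grasp now [ 0.4345 -0.391   0.2231] yaw 83.29 tilt wx,wy deg [ 0.12 -0.11] q6 -43.1
 shift cm (current frame) [-17.62  38.33   2.36]  wz 78.19  | shift in turned frame [33.92 25.09  2.36]
0.009965469727684277
force mean [-9.3000e-02  8.9000e-02 -4.4290e+00 -5.2184e+01  3.1480e+01  2.0000e-02] sd [0.415 0.645 0.414 0.395 0.297 0.019]
torque [ 0.02  0.01 -0.05]
```

View pics/w34.png

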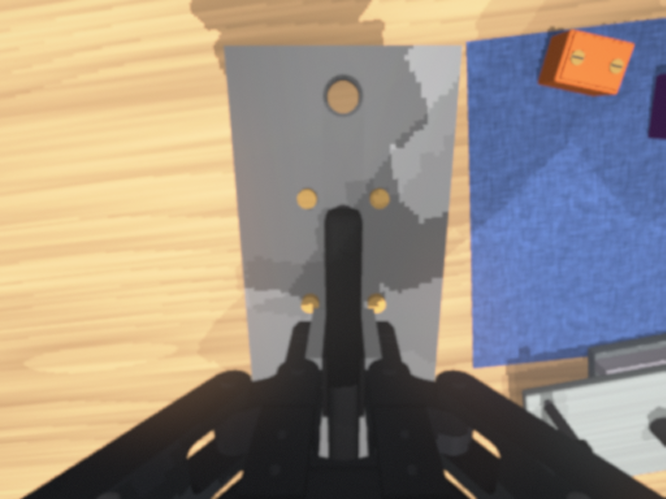

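View pics/s34.png

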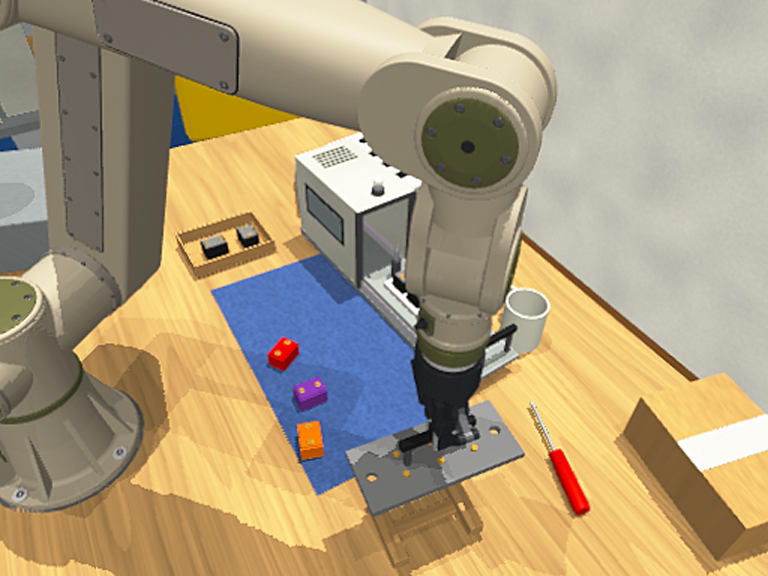

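>>> carry_out(motion=[{"jaw":-1,"tx":0,"ty":0,"tz":0,"wx":0,"wy":0,"wz":-8},{"jaw":-1,"tx":0,"ty":0,"tz":0,"wx":0,"wy":0,"wz":-10},{"jaw":-1,"tx":0,"ty":0,"tz":0,"wx":0,"wy":0,"wz":-10},{"jaw":-1,"tx":0,"ty":0,"tz":0,"wx":0,"wy":0,"wz":-10},{"jaw":-1,"tx":0,"ty":0,"tz":0,"wx":0,"wy":0,"wz":-10},{"jaw":-1,"tx":0,"ty":0,"tz":0,"wx":0,"wy":0,"wz":-10},{"jaw":-1,"tx":0,"ty":0,"tz":0,"wx":0,"wy":0,"wz":-10},{"jaw":-1,"tx":0,"ty":0,"tz":0,"wx":0,"wy":0,"wz":-10},{"jaw":-1,"tx":0,"ty":0,"tz":0,"wx":0,"wy":0,"wz":-10},{"jaw":-1,"tx":0,"ty":0,"tz":0,"wx":0,"wy":0,"wz":-10},{"jaw":-1,"tx":0,"ty":0,"tz":0,"wx":0,"wy":0,"wz":-3.8},{"jaw":-1,"tx":0,"ty":0,"tz":0,"wx":0,"wy":0,"wz":0}], force=100)

```text
clock: 78.95
tcp_pos: [0.4351, -0.3919, 0.3798]
orientation: [-0.0, 0.738, -0.675, -0.0]
wrist_force: [-0.0, 0.6, -3.4]
finger_gap: 0.0106
```

>>> carry_out(motion=[{"jaw":-1,"tx":-1.4,"ty":-1,"tz":0,"wx":0,"wy":0,"wz":0},{"jaw":-1,"tx":-2.8,"ty":-2.1,"tz":0,"wx":0,"wy":0,"wz":0},{"jaw":-1,"tx":-2.8,"ty":-2.1,"tz":0,"wx":0,"wy":0,"wz":0},{"jaw":-1,"tx":-2.8,"ty":-2.1,"tz":0,"wx":0,"wy":0,"wz":0},{"jaw":-1,"tx":-2.8,"ty":-2.1,"tz":0,"wx":0,"wy":0,"wz":0},{"jaw":-1,"tx":-2.8,"ty":-2.1,"tz":0,"wx":0,"wy":0,"wz":0},{"jaw":-1,"tx":-2.8,"ty":-2.1,"tz":0,"wx":0,"wy":0,"wz":0},{"jaw":-1,"tx":-2.8,"ty":-2.1,"tz":0,"wx":0,"wy":0,"wz":0},{"jaw":-1,"tx":-2.8,"ty":-2.1,"tz":0,"wx":0,"wy":0,"wz":0},{"jaw":-1,"tx":-2.8,"ty":-2.1,"tz":0,"wx":0,"wy":0,"wz":0},{"jaw":-1,"tx":-2.8,"ty":-2.1,"tz":0,"wx":0,"wy":0,"wz":0},{"jaw":-1,"tx":-2.8,"ty":-2.1,"tz":0,"wx":0,"wy":0,"wz":0},{"jaw":-1,"tx":-1.4,"ty":-1.1,"tz":0,"wx":0,"wy":0,"wz":0},{"jaw":-1,"tx":0,"ty":0,"tz":0,"wx":0,"wy":0,"wz":0},{"jaw":-1,"tx":0,"ty":0,"tz":0,"wx":0,"wy":0,"wz":0}], force=100)

```text
clock: 80.82
tcp_pos: [0.656, -0.0353, 0.3798]
orientation: [0.0, 0.738, -0.675, -0.0]
wrist_force: [-0.5, -0.4, -4.3]
finger_gap: 0.0101
```

```bash
python3 - <<'E'
from h import *
plan([.6545,-.0312,.20],5.1)
c,im=snap('wrist','w35',s=1.5)
c,im=snap('side','s35',(200,80,370,260),4)
c,im=snap('top','t35',(200,110,360,210),5)
E
```

```text
grasp now [ 0.6559 -0.0353  0.2248] yaw -174.95 tilt wx,wy deg [ 0.04 -0.02] q6 -105.1
 shift cm (current frame) [-0.42  0.11  2.48]  wz -0.05  | shift in turned frame [-0.42  0.11  2.48]
```

View pics/w35.png

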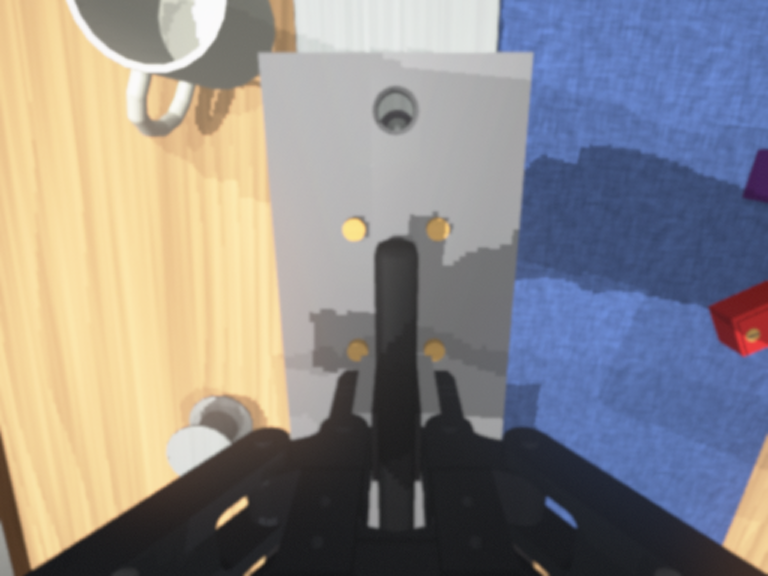

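View pics/s35.png

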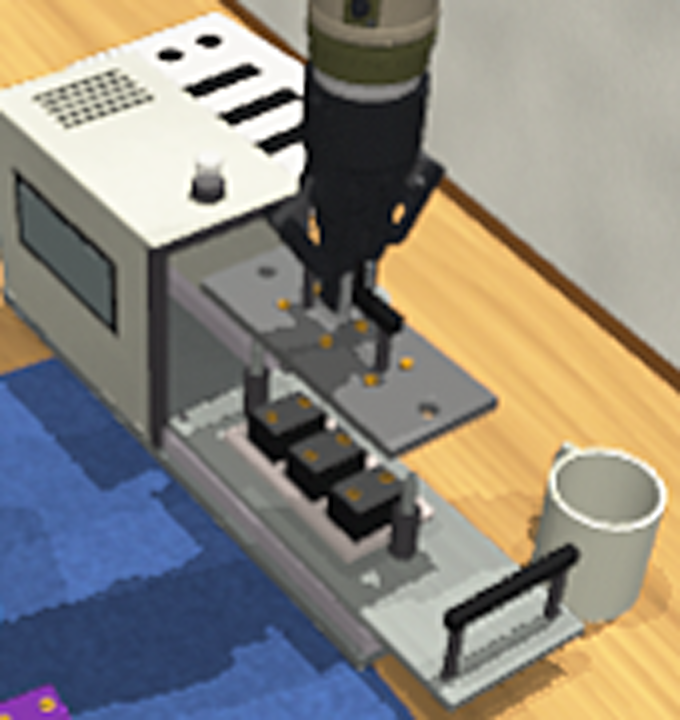

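View pics/t35.png

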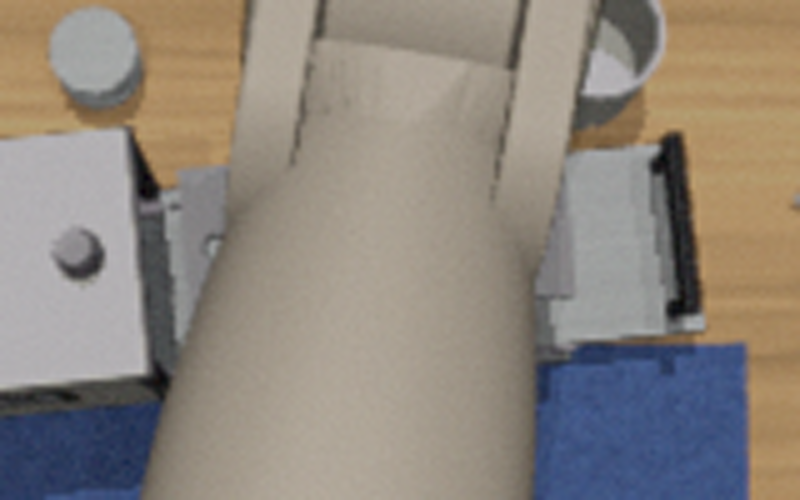

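>>> carry_out(motion=[{"jaw":-1,"tx":-0.42,"ty":0.13,"tz":1,"wx":0,"wy":0,"wz":0},{"jaw":-1,"tx":0,"ty":0,"tz":1.4,"wx":0,"wy":0,"wz":0},{"jaw":-1,"tx":0,"ty":0,"tz":1.2,"wx":0,"wy":0,"wz":0},{"jaw":-1,"tx":0,"ty":0,"tz":0,"wx":0,"wy":0,"wz":0},{"jaw":-1,"tx":0,"ty":0,"tz":0,"wx":0,"wy":0,"wz":0}], force=100)

```text
clock: 81.6
tcp_pos: [0.6548, -0.0308, 0.3439]
orientation: [-0.0, 0.738, -0.675, -0.0]
wrist_force: [0.3, -0.7, -3.0]
finger_gap: 0.01
```

```bash
python3 - <<'E'
from h import *
plan([.6543,-.0312,.138],5.1)
c,im=snap('wrist','w36',(215,20,315,120),7)
g,Rm=gnow()
hc=g+Rm[:,2]*.0433+Rm[:,0]*.088
h=np.radians(95.1);ey=np.array([np.cos(h),np.sin(h),0])
pin=np.array([.6543,-.0312,0])-.088*ey
for n,P in(('hole top',hc),('hole bottom',hc+Rm[:,2]*.01),('pin tip',pin+[0,0,.121]),('pin base',pin+[0,0,.085])):
    q=proj(c,[P])[0]; print(n,q.round(2),'crop',((q-[215,20]+.5)*7-.5).round(1))
c,im=snap('side','s36',(240,90,370,220),5)
E
```

```text
grasp now [ 0.6548 -0.0308  0.1889] yaw -174.91 tilt wx,wy deg [-0.  0.] q6 -104.8
 shift cm (current frame) [0.03 0.05 5.09]  wz -0.01  | shift in turned frame [0.03 0.05 5.09]
hole top [264.25  72.39] crop [347.8 369.8]
hole bottom [264.22  73.36] crop [347.5 376.5]
pin tip [265.45  74.05] crop [356.2 381.4]
pin base [265.2   76.47] crop [354.4 398.3]
```

View pics/w36.png

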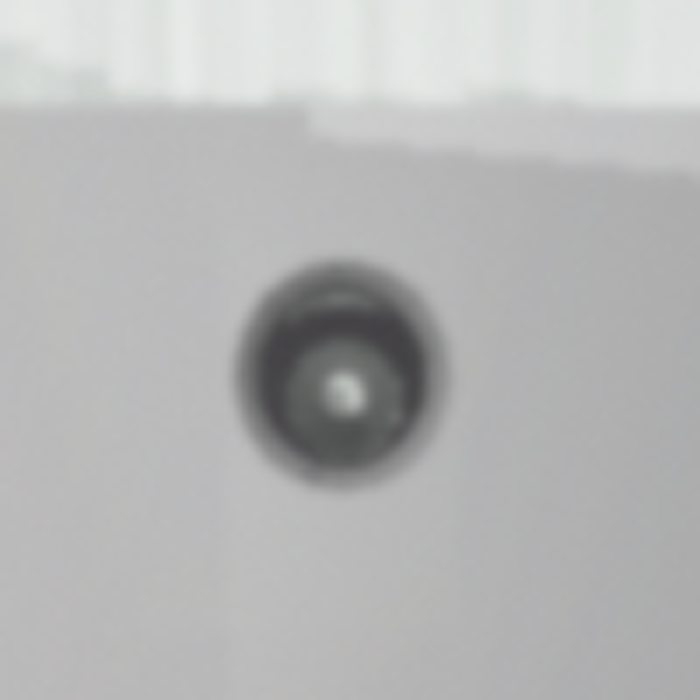

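View pics/s36.png

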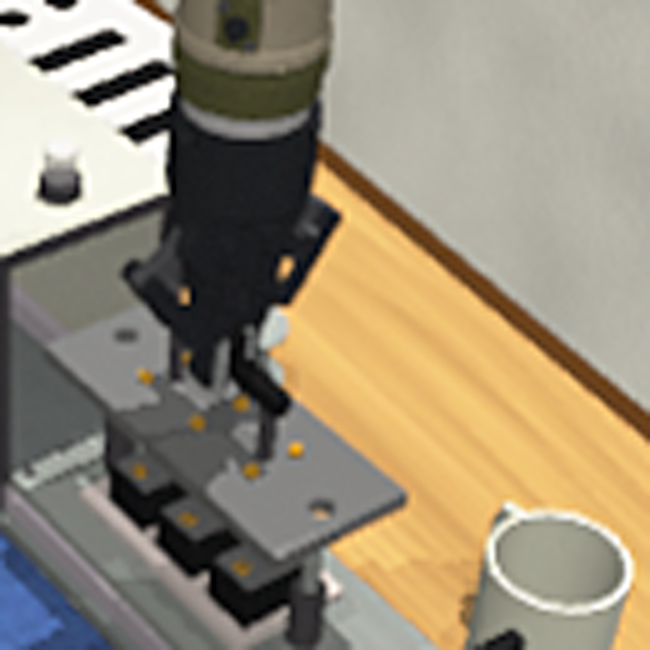

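>>> carry_out(motion=[{"jaw":-1,"tx":-0.03,"ty":0,"tz":0.5,"wx":0,"wy":0,"wz":0},{"jaw":-1,"tx":0,"ty":0,"tz":0.7,"wx":0,"wy":0,"wz":0},{"jaw":-1,"tx":0,"ty":0,"tz":0.6,"wx":0,"wy":0,"wz":0},{"jaw":-1,"tx":0,"ty":0,"tz":0.4,"wx":0,"wy":0,"wz":0},{"jaw":-1,"tx":0,"ty":0,"tz":0,"wx":0,"wy":0,"wz":0},{"jaw":-1,"tx":0,"ty":0,"tz":0,"wx":0,"wy":0,"wz":0}], force=100)

```text
clock: 82.45
tcp_pos: [0.6547, -0.0305, 0.3221]
orientation: [-0.0, 0.738, -0.675, 0.0]
wrist_force: [-0.1, -0.6, -4.0]
finger_gap: 0.0102
```

```bash
python3 - <<'E'
from h import *
plan([.6548,-.0305,.138],5.1); weigh(3); print(get_state()['ft_torque'].round(2))
c,im=snap('wrist','w37',(215,20,315,120),6)
c,im=snap('side','s37',(240,90,370,220),5)
E
```

```text
grasp now [ 0.6548 -0.0305  0.1671] yaw -174.92 tilt wx,wy deg [-0.02  0.  ] q6 -104.8
 shift cm (current frame) [-0.   -0.01  2.91]  wz -0.02  | shift in turned frame [-0.   -0.01  2.91]
force mean [-6.2100e-01  3.0300e-01 -4.9820e+00 -6.0122e+01  3.0838e+01  3.0000e-03] sd [0.504 0.465 0.384 0.051 0.041 0.004]
[-0.04 -0.01  0.02]
```

View pics/w37.png

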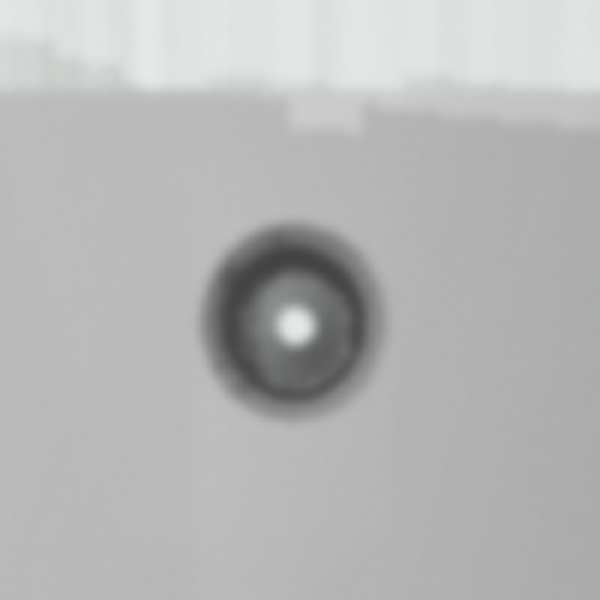

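View pics/s37.png

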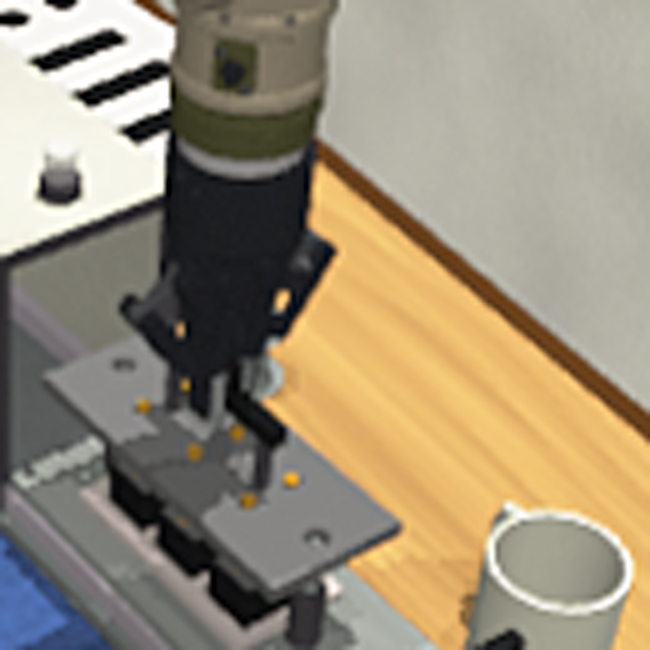

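>>> carry_out(motion=[{"jaw":-1,"tx":0,"ty":0,"tz":0.5,"wx":0,"wy":0,"wz":0},{"jaw":-1,"tx":0,"ty":0,"tz":0.5,"wx":0,"wy":0,"wz":0},{"jaw":-1,"tx":0,"ty":0,"tz":0.5,"wx":0,"wy":0,"wz":0},{"jaw":-1,"tx":0,"ty":0,"tz":0,"wx":0,"wy":0,"wz":0},{"jaw":-1,"tx":0,"ty":0,"tz":0,"wx":0,"wy":0,"wz":0}], force=100)

```text
clock: 83.32
tcp_pos: [0.6547, -0.0305, 0.3069]
orientation: [-0.0, 0.738, -0.675, -0.0]
wrist_force: [-0.1, 0.2, -3.9]
finger_gap: 0.0102
```

```bash
python3 - <<'E'
from h import *
plan([.6548,-.0305,.138],5.1); weigh(3); print(get_state()['ft_torque'].round(2))
E
```

```text
grasp now [ 0.6547 -0.0305  0.1519] yaw -174.91 tilt wx,wy deg [-0.    0.01] q6 -104.8
 shift cm (current frame) [ 0.   -0.01  1.39]  wz -0.01  | shift in turned frame [ 0.   -0.01  1.39]
force mean [ 8.8000e-02  2.5000e-02 -4.2390e+00 -6.0245e+01  3.0552e+01  7.0000e-03] sd [0.548 0.533 0.363 0.049 0.043 0.005]
[-0.01 -0.01 -0.01]
```

>>> carry_out(motion=[{"jaw":-1,"tx":0,"ty":0,"tz":0.5,"wx":0,"wy":0,"wz":0},{"jaw":-1,"tx":0,"ty":0,"tz":0.5,"wx":0,"wy":0,"wz":0},{"jaw":-1,"tx":0,"ty":0,"tz":0.3,"wx":0,"wy":0,"wz":0},{"jaw":-1,"tx":0,"ty":0,"tz":0.1,"wx":0,"wy":0,"wz":0},{"jaw":-1,"tx":0,"ty":0,"tz":0,"wx":0,"wy":0,"wz":0},{"jaw":-1,"tx":0,"ty":0,"tz":0,"wx":0,"wy":0,"wz":0}], force=100)

```text
clock: 84.22
tcp_pos: [0.6545, -0.0304, 0.2933]
orientation: [-0.0, 0.738, -0.675, -0.0]
wrist_force: [-1.5, -0.1, 1.0]
finger_gap: 0.01
```

```bash
python3 - <<'E'
from h import *
plan([.6548,-.0305,.138],5.1); weigh(3); print(get_state()['ft_torque'].round(2))
E
```

```text
grasp now [ 0.6545 -0.0304  0.1383] yaw -174.91 tilt wx,wy deg [-0.  0.] q6 -104.8
 shift cm (current frame) [ 0.01 -0.03  0.03]  wz -0.01  | shift in turned frame [ 0.01 -0.03  0.03]
force mean [ -2.879   0.39    0.958 -57.394  29.763  -1.182] sd [0.753 0.393 0.549 0.163 0.038 0.055]
[ 0.1   0.62 -0.  ]
```

>>> carry_out(motion=[{"jaw":-1,"tx":0,"ty":0,"tz":0.1,"wx":0,"wy":0,"wz":0},{"jaw":-1,"tx":0,"ty":0,"tz":0,"wx":0,"wy":0,"wz":0},{"jaw":0.2,"tx":0,"ty":0,"tz":0,"wx":0,"wy":0,"wz":0},{"jaw":0.2,"tx":0,"ty":0,"tz":0,"wx":0,"wy":0,"wz":0},{"jaw":0.2,"tx":0,"ty":0,"tz":0,"wx":0,"wy":0,"wz":0},{"jaw":0.2,"tx":0,"ty":0,"tz":-1,"wx":0,"wy":0,"wz":0},{"jaw":0.2,"tx":0,"ty":0,"tz":-3,"wx":0,"wy":0,"wz":0},{"jaw":0.2,"tx":0,"ty":0,"tz":-4,"wx":0,"wy":0,"wz":0},{"jaw":0.2,"tx":0,"ty":0,"tz":0,"wx":0,"wy":0,"wz":0}], force=40)

```text
clock: 85.5
tcp_pos: [0.6557, -0.0307, 0.3768]
orientation: [-0.002, 0.738, -0.675, 0.003]
wrist_force: [0.4, -1.0, -0.0]
finger_gap: 0.0508
```

```bash
python3 - <<'E'
from h import *
plan([.6715,-.2185,.22],5.1)
c,im=snap('wrist','w38',s=1.3)
c,im=snap('side','s38',(220,100,370,250),5)
E
```

```text
grasp now [ 0.6569 -0.0309  0.2218] yaw -174.91 tilt wx,wy deg [-0.45 -0.12] q6 -104.8
 shift cm (current frame) [18.85  0.09  0.22]  wz -0.01  | shift in turned frame [18.85  0.1   0.22]
```

View pics/w38.png

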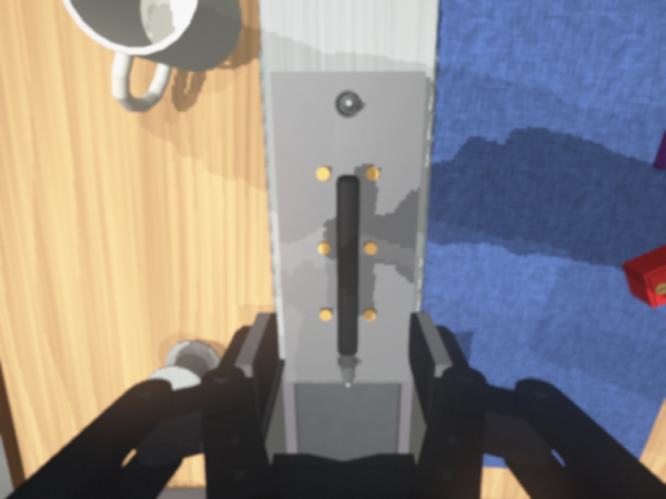

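View pics/s38.png

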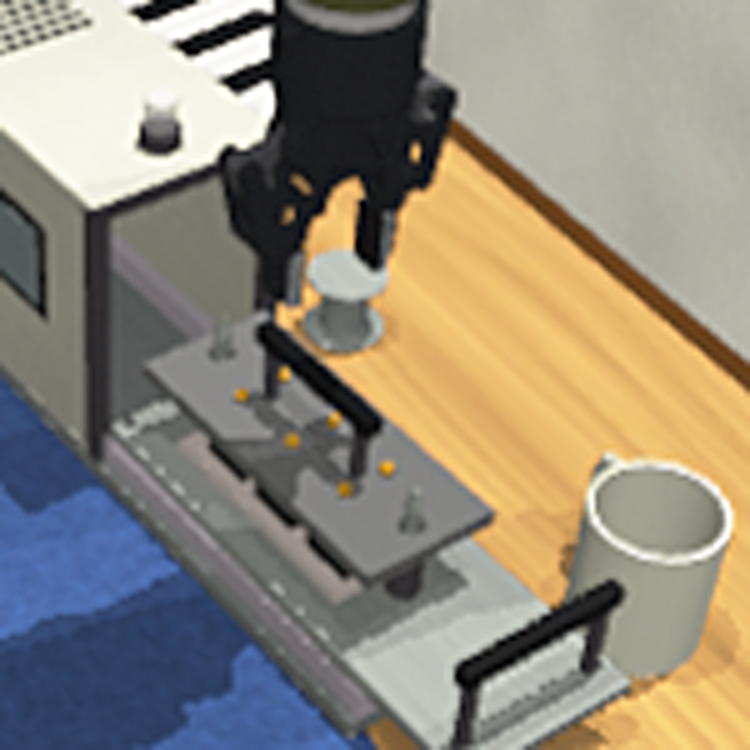

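>>> carry_out(motion=[{"jaw":0.4,"tx":3.8,"ty":0.06,"tz":0,"wx":0,"wy":0,"wz":0},{"jaw":0.4,"tx":3.8,"ty":0.06,"tz":0,"wx":0,"wy":0,"wz":0},{"jaw":0.4,"tx":3.8,"ty":0.06,"tz":0,"wx":0,"wy":0,"wz":0},{"jaw":0.4,"tx":3.8,"ty":0.06,"tz":0,"wx":0,"wy":0,"wz":0},{"jaw":0.4,"tx":3.8,"ty":0.06,"tz":0,"wx":0,"wy":0,"wz":0},{"jaw":0.4,"tx":0,"ty":0,"tz":0,"wx":0,"wy":0,"wz":10},{"jaw":0.4,"tx":0,"ty":0,"tz":0,"wx":0,"wy":0,"wz":10},{"jaw":0.4,"tx":0,"ty":0,"tz":0,"wx":0,"wy":0,"wz":10},{"jaw":0.4,"tx":0,"ty":0,"tz":0,"wx":0,"wy":0,"wz":10},{"jaw":0.4,"tx":0,"ty":0,"tz":0,"wx":0,"wy":0,"wz":10},{"jaw":0.4,"tx":0,"ty":0,"tz":0,"wx":0,"wy":0,"wz":10},{"jaw":0.4,"tx":0,"ty":0,"tz":0,"wx":0,"wy":0,"wz":10},{"jaw":0.4,"tx":0,"ty":0,"tz":0,"wx":0,"wy":0,"wz":10},{"jaw":0.4,"tx":0,"ty":0,"tz":0,"wx":0,"wy":0,"wz":10},{"jaw":0.4,"tx":0,"ty":0,"tz":0,"wx":0,"wy":0,"wz":0},{"jaw":0.4,"tx":0,"ty":0,"tz":0,"wx":0,"wy":0,"wz":0}], force=40)

```text
clock: 87.6
tcp_pos: [0.6684, -0.22, 0.371]
orientation: [-0.001, -0.046, 0.999, 0.0]
wrist_force: [0.9, -1.1, -0.2]
finger_gap: 0.0599
```

```bash
python3 - <<'E'
from h import *
plan([.6703,-.2204,.103],95.1)
c,im=snap('wrist','w39',s=1.3)
print((proj(c,[[.6703+.055*.996,-.2204+.055*.089,.107],[.6703-.055*.996,-.2204-.055*.089,.107]])*1.3).round())
E
```

```text
grasp now [ 0.6682 -0.2198  0.216 ] yaw 95.25 tilt wx,wy deg [ 0.05 -0.07] q6 -30.0
 shift cm (current frame) [-0.2  -0.07 11.3 ]  wz 0.15  | shift in turned frame [-0.2  -0.07 11.3 ]
[[341. 336.]
 [341. 166.]]
```

View pics/w39.png

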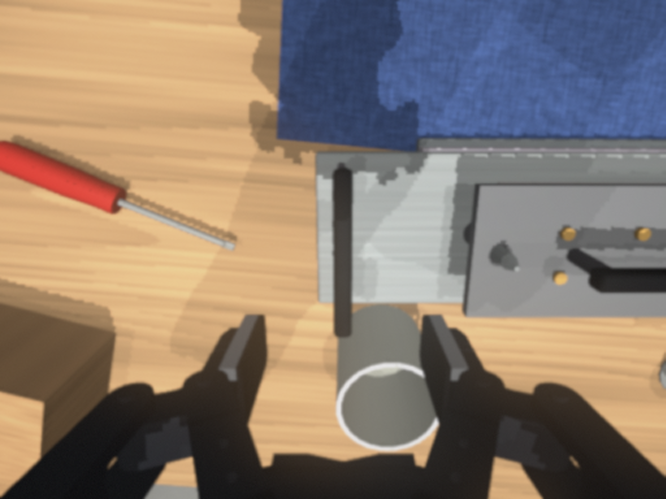

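>>> carry_out(motion=[{"jaw":0.4,"tx":0,"ty":0,"tz":3,"wx":0,"wy":0,"wz":0},{"jaw":0.4,"tx":0,"ty":0,"tz":3,"wx":0,"wy":0,"wz":0},{"jaw":0.4,"tx":0,"ty":0,"tz":3,"wx":0,"wy":0,"wz":0},{"jaw":0.4,"tx":0,"ty":0,"tz":2.2,"wx":0,"wy":0,"wz":0},{"jaw":0.4,"tx":0,"ty":0,"tz":0,"wx":0,"wy":0,"wz":0},{"jaw":-1,"tx":0,"ty":0,"tz":0,"wx":0,"wy":0,"wz":0},{"jaw":-1,"tx":0,"ty":0,"tz":0,"wx":0,"wy":0,"wz":0},{"jaw":-1,"tx":0,"ty":0,"tz":0,"wx":0,"wy":0,"wz":0},{"jaw":-1,"tx":0,"ty":0,"tz":0,"wx":0,"wy":0,"wz":0}], force=40)

```text
clock: 88.78
tcp_pos: [0.6689, -0.2201, 0.2615]
orientation: [0.001, -0.044, 0.999, -0.0]
wrist_force: [-0.5, 1.1, 6.1]
finger_gap: 0.0109
```

```bash
python3 - <<'E'
from h import *
plan([.6499,.005,.103],95.15); print(get_state()['finger_gap'],get_state()['wrist_force'].round(1))
E
```

```text
grasp now [ 0.6693 -0.2202  0.1065] yaw 95.1 tilt wx,wy deg [-0.06  0.13] q6 -29.8
 shift cm (current frame) [-0.11 22.59  0.33]  wz -0.05  | shift in turned frame [-0.13 22.59  0.33]
0.010874203741090558 [-0.5  1.1  6.1]
```

>>> carry_out(motion=[{"jaw":-1,"tx":0,"ty":0.3,"tz":0,"wx":0,"wy":0,"wz":0},{"jaw":-1,"tx":0,"ty":0.8,"tz":0,"wx":0,"wy":0,"wz":0},{"jaw":-1,"tx":0,"ty":1.5,"tz":0,"wx":0,"wy":0,"wz":0},{"jaw":-1,"tx":0,"ty":1.8,"tz":0,"wx":0,"wy":0,"wz":0},{"jaw":-1,"tx":0,"ty":1.8,"tz":0,"wx":0,"wy":0,"wz":0},{"jaw":-1,"tx":0,"ty":1.8,"tz":0,"wx":0,"wy":0,"wz":0},{"jaw":-1,"tx":0,"ty":1.8,"tz":0,"wx":0,"wy":0,"wz":0},{"jaw":-1,"tx":0,"ty":1.8,"tz":0,"wx":0,"wy":0,"wz":0},{"jaw":-1,"tx":0,"ty":1.8,"tz":0,"wx":0,"wy":0,"wz":0},{"jaw":-1,"tx":0,"ty":1.8,"tz":0,"wx":0,"wy":0,"wz":0},{"jaw":-1,"tx":0,"ty":1.8,"tz":0,"wx":0,"wy":0,"wz":0},{"jaw":-1,"tx":0,"ty":1.8,"tz":0,"wx":0,"wy":0,"wz":0},{"jaw":-1,"tx":0,"ty":1.5,"tz":0,"wx":0,"wy":0,"wz":0},{"jaw":-1,"tx":0,"ty":1,"tz":0,"wx":0,"wy":0,"wz":0},{"jaw":-1,"tx":0,"ty":0.6,"tz":0,"wx":0,"wy":0,"wz":0},{"jaw":-1,"tx":0,"ty":0.4,"tz":0,"wx":0,"wy":0,"wz":0},{"jaw":-1,"tx":0,"ty":0,"tz":0,"wx":0,"wy":0,"wz":0},{"jaw":-1,"tx":0,"ty":0,"tz":0,"wx":0,"wy":0,"wz":0}], force=40)

```text
clock: 91.02
tcp_pos: [0.6488, 0.0024, 0.2614]
orientation: [0.001, -0.045, 0.999, 0.0]
wrist_force: [-2.6, 1.2, 8.7]
finger_gap: 0.0106
```

```bash
python3 - <<'E'
from h import *
plan([.6499,.005,.103],95.15); weigh(3)
E
```

```text
grasp now [0.6491 0.0024 0.1064] yaw 95.11 tilt wx,wy deg [0.  0.1] q6 -12.0
 shift cm (current frame) [-0.13  0.25  0.34]  wz -0.04  | shift in turned frame [-0.13  0.25  0.34]
force mean [ -1.92    0.868   8.005 -52.722  26.134  -0.85 ] sd [0.539 0.58  0.302 0.002 0.    0.   ]
```

Travelled 223 mm. I'll push on to the home stop in small steps, watching the force.

>>> carry_out(motion=[{"jaw":-1,"tx":0,"ty":0.3,"tz":0,"wx":0,"wy":0,"wz":0},{"jaw":-1,"tx":0,"ty":0.3,"tz":0,"wx":0,"wy":0,"wz":0},{"jaw":-1,"tx":0,"ty":0.3,"tz":0,"wx":0,"wy":0,"wz":0},{"jaw":-1,"tx":0,"ty":0,"tz":0,"wx":0,"wy":0,"wz":0},{"jaw":-1,"tx":0,"ty":0,"tz":0,"wx":0,"wy":0,"wz":0},{"jaw":-1,"tx":0,"ty":0,"tz":0,"wx":0,"wy":0,"wz":0}], force=40)

```text
clock: 91.92
tcp_pos: [0.6482, 0.0096, 0.2614]
orientation: [0.001, -0.044, 0.999, -0.002]
wrist_force: [-2.3, -6.1, 7.5]
finger_gap: 0.0112
```

```bash
python3 - <<'E'
from h import *
plan([.6499,.005,.103],95.15); weigh(3)
E
```

```text
grasp now [0.6485 0.009  0.1064] yaw 95.0 tilt wx,wy deg [-0.24  0.08] q6 -11.2
 shift cm (current frame) [-0.13 -0.47  0.34]  wz -0.15  | shift in turned frame [-0.13 -0.47  0.34]
force mean [ -1.55   -6.518   7.799 -52.964  25.857  -0.474] sd [0.355 0.304 0.476 0.    0.    0.   ]
```

>>> carry_out(motion=[{"jaw":-1,"tx":0,"ty":0.3,"tz":0,"wx":0,"wy":0,"wz":0},{"jaw":-1,"tx":0,"ty":0.2,"tz":0,"wx":0,"wy":0,"wz":0},{"jaw":-1,"tx":0,"ty":0,"tz":0,"wx":0,"wy":0,"wz":0},{"jaw":-1,"tx":0,"ty":0,"tz":0,"wx":0,"wy":0,"wz":0}], force=40)

```text
clock: 92.58
tcp_pos: [0.6482, 0.0111, 0.2614]
orientation: [0.001, -0.042, 0.999, -0.006]
wrist_force: [-1.2, -20.5, 5.7]
finger_gap: 0.0112
```

```bash
python3 - <<'E'
from h import *
plan([.6499,.005,.103],95.15); weigh(3)
c,im=snap('side','s40',(200,80,350,250),4)
E
```

```text
grasp now [0.6485 0.0092 0.1064] yaw 94.81 tilt wx,wy deg [-0.72  0.06] q6 -10.8
 shift cm (current frame) [-0.12 -0.62  0.35]  wz -0.34  | shift in turned frame [-0.12 -0.62  0.35]
force mean [ -1.715 -20.815   5.556 -53.579  25.352   0.259] sd [0.374 0.197 0.344 0.001 0.    0.   ]
```

View pics/s40.png

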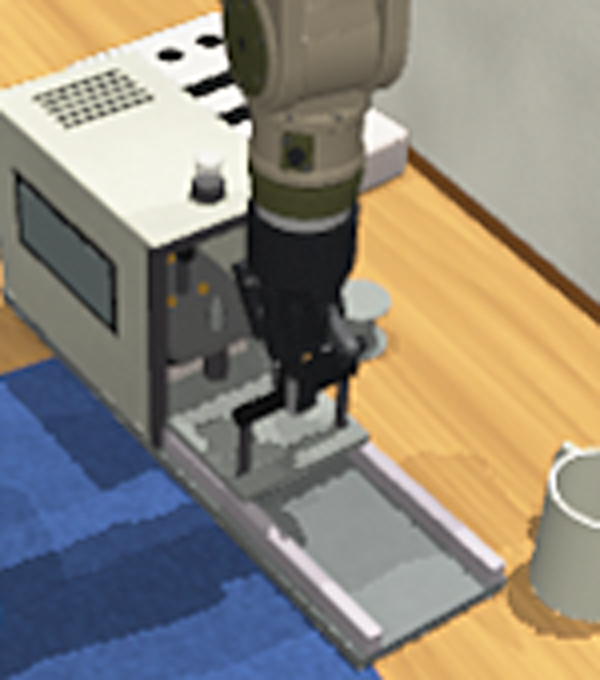

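>>> carry_out(motion=[{"jaw":-1,"tx":0,"ty":-0.4,"tz":0,"wx":0,"wy":0,"wz":0},{"jaw":-1,"tx":0,"ty":0,"tz":0,"wx":0,"wy":0,"wz":0},{"jaw":0.4,"tx":0,"ty":0,"tz":0,"wx":0,"wy":0,"wz":0},{"jaw":0.4,"tx":0,"ty":0,"tz":0,"wx":0,"wy":0,"wz":0},{"jaw":0.4,"tx":0,"ty":0,"tz":0,"wx":0,"wy":0,"wz":0},{"jaw":0.4,"tx":0,"ty":0,"tz":-2,"wx":0,"wy":0,"wz":0},{"jaw":0.4,"tx":0,"ty":0,"tz":-4,"wx":0,"wy":0,"wz":0},{"jaw":0.4,"tx":0,"ty":0,"tz":-4,"wx":0,"wy":0,"wz":0},{"jaw":0.4,"tx":0,"ty":0,"tz":-4,"wx":0,"wy":0,"wz":0},{"jaw":0.4,"tx":4,"ty":0,"tz":0,"wx":0,"wy":0,"wz":0},{"jaw":0.4,"tx":5,"ty":0,"tz":0,"wx":0,"wy":0,"wz":0},{"jaw":0.4,"tx":5,"ty":0,"tz":0,"wx":0,"wy":0,"wz":0},{"jaw":0.4,"tx":5,"ty":0,"tz":0,"wx":0,"wy":0,"wz":0},{"jaw":0.4,"tx":0,"ty":0,"tz":0,"wx":0,"wy":0,"wz":0},{"jaw":0.4,"tx":0,"ty":0,"tz":0,"wx":0,"wy":0,"wz":0}], force=40)

```text
clock: 94.65
tcp_pos: [0.4591, -0.0047, 0.4004]
orientation: [0.001, -0.044, 0.999, -0.0]
wrist_force: [0.7, 0.0, 1.2]
finger_gap: 0.0597
```

```bash
python3 - <<'E'
from h import *
c,im=snap('side','s41',s=1.5); show(im,'s41z',(210,120,350,250),5)
c,im=snap('top','t41',s=1.5); show(im,'t41z',(130,130,330,290),4)
E
```

```text
(no output)
```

View pics/s41.png

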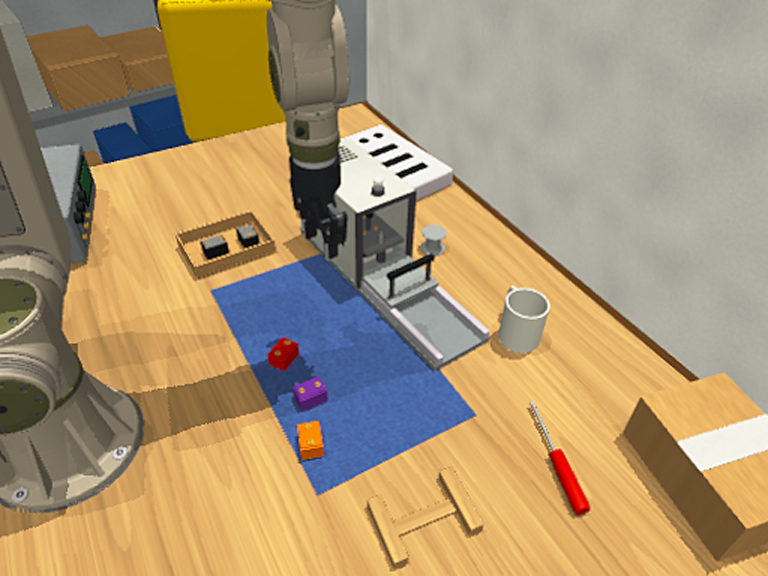

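View pics/s41z.png

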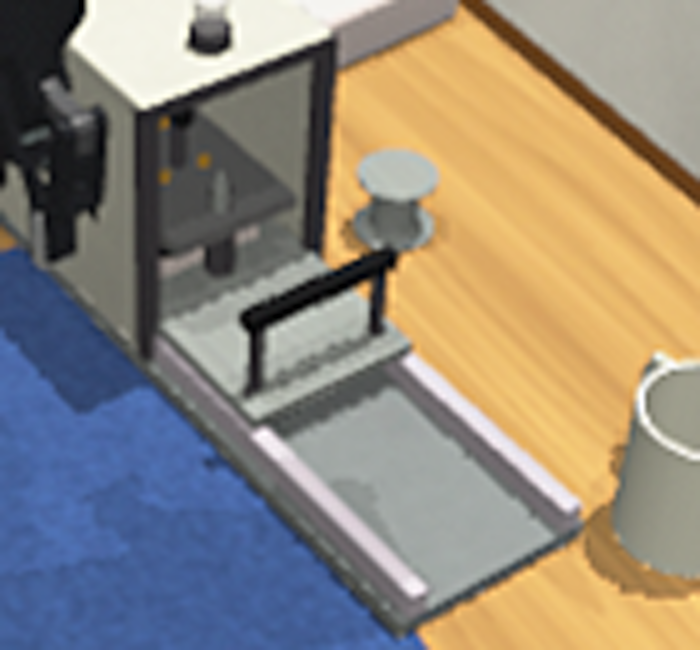

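View pics/t41z.png

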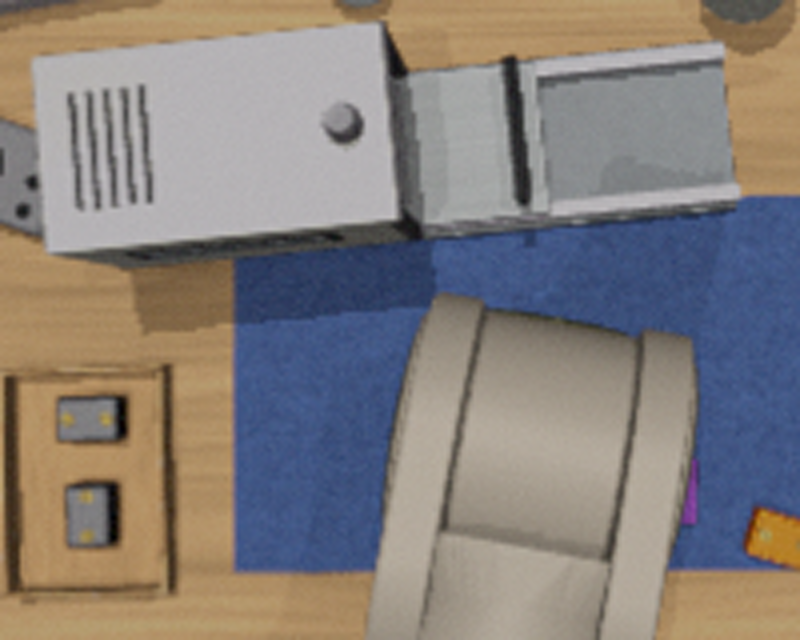

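```bash
python3 -c "
from workcell import get_state,env
s=get_state();print(s['clock'],s['wrist_force'].round(1),abs(s['qvel']).max())
print(env.hand_in())"
```

```text
94.75 [ 0.7 -0.7 -0.5] 0.010651488068798348
the job is handed in; nothing more can be done
None
```

I handed the job in at 94.7 s. The drawer is home with three chokes loaded and the contact plate on both pins. The interface gives no verdict, so this rests on my own checks.

- **Cases:** Five cases were on the bench. Three weighed 1.6 to 2.1 N and went into the nests. Two weighed 0.2 to 0.5 N and went into the tray.
- **Knocked case:** One choke ended up on its side, probably hit by my gripper while I was turning it for a regrip next to the first case. I gripped it with the tool tilted, set it upright and loaded it normally.
- **Nests:** Each choke stopped at the seated height, and pictures showed all three sitting in their pockets before the plate went on.
- **Plate:** It went over the pins without sideways force and met the collars at the expected height. In the last pictures it lies flat under the hood with a pin through it. The chokes could not be seen under the plate after the push.
- **Drawer:** I pulled it out to its stop at 24 N. I pushed it home to its stop at 21 N, with 229 to 230 mm of tool travel against a nominal 230 mm. Its handle now sits slightly further in than at the start.
- **End state:** The side and top pictures show the mug, screwdriver, spool and meter in place as far as they are in view. The coloured look-alikes were not touched. The arm was clear of everything.
- **Disagreement:** The top and wrist cameras differed by about 2 mm on where the nests lie across the drawer. I placed the chokes between the two readings and corrected each one by eye.

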